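Change the laser rail from alignment to working optics

TASK

The laser is aligned, so change its rail over to the working optics. First slide the alignment target along its slot out of the rail's open end, lift it off and park it upright in its cradle, lined up with it, foot in the groove. Then, working outward from the laser, stand the iris on the first carrier, the lens on the second and the mirror on the third, each centred, upright and with its optic square to the beam, the mirror facing the laser; knock nothing of these over.

Things in the scene. Friction and masses are not known exactly. Their poses are not given: they have to be found in the camera images.
- rail: Fixed aluminium T-slot rail 480 x 44 mm, 24 high, a white laser tube on its closed end. Origin: its middle, on the table; x along it, the beam's way; z up. Laser at x -254 to -116, up to 151 high. Slot open at x = +240: mouth 12 wide, below its lips (z 19 to 24) 28 wide, floor z = 8. Clamp feet to y +-41.
- target: Loose slider, captive in the slot, 0.25 kg: white-faced plate 40 wide (y), 8 thick (x), z 30 to 135; block 44 x 52, z 12 to 30; under it a T-foot 40 x 22, z 0 to 5. Origin: middle of the foot's underside (z = 12 mm on the rail; block slides on the rail top). 2 mm lift play; free upward once its origin is past rail x = 262. Grip the plate's narrow sides.
- cradle: Fixed parking cradle for the target: dark plate 80 x 66 mm, two black bars along its x, 76 long, tops at z = 20 mm, groove between them 33 wide, 16 deep, open at both ends. Origin: middle, on the table; x along the groove. Parked, the target's block rests on both bars, its foot hangs in the groove, its origin at z = 8 mm.
- iris_foot (a point): Iris post, 124 mm high, 0.28 kg: black disc with a pinhole, 40 across (y), 8 thick (x), centre 89 up on the axis, thin pin on top; rod in a black post holder. Origin: middle of the underside of the round 33 mm foot, on the post's axis; z up, x the optical axis. A thumbscrew sticks out 32 mm to -x, 26 up. Grip the disc across its 40 mm.
- lens_foot (a point): Lens post, 112 mm high, 0.28 kg: open black ring with a clear lens, 38 across (y), 11 thick (x), centre 93 up on the axis; rod in a black post holder. Origin: middle of the underside of the round 33 mm foot, on the post's axis; z up, x the optical axis. A thumbscrew sticks out 32 mm to -x, 36 up. Grip the ring across its 38 mm.
- mirror_foot (a point): Mirror post, 114 mm high, 0.28 kg: square black mount, y -22 to 22, x -16 to 3, z 70 to 114, round mirror facing -x, two adjusters to +x (to 16); rod in a black post holder. Origin: middle of the underside of the round 33 mm foot, on the axis; z up, x the optical axis. Thumbscrew 32 mm out to -x, 36 up. Grip the mount across y at x = -6.
- carrier_a: One of three identical fixed aluminium carriers across the rail: 50 mm along it, 64 wide, flat top at z = 34 mm with an engraved ring. Origin: below its middle at table height; x = beam direction. Their order from the laser changes from start to start: in the rail's frame they stand at x about -75, +10, +95 mm (+-10).
- carrier_b: One of three identical fixed aluminium carriers across the rail: 50 mm along it, 64 wide, flat top at z = 34 mm with an engraved ring. Origin: below its middle at table height; x = beam direction. Their order from the laser changes from start to start: in the rail's frame they stand at x about -75, +10, +95 mm (+-10).
- carrier_c: One of three identical fixed aluminium carriers across the rail: 50 mm along it, 64 wide, flat top at z = 34 mm with an engraved ring. Origin: below its middle at table height; x = beam direction. Their order from the laser changes from start to start: in the rail's frame they stand at x about -75, +10, +95 mm (+-10).
Not all that is in view belongs to the job. Leave any red look-alike of the part that bears iris_foot alone. Leave any orange look-alike of the target alone.

How it is judged:
By the outcome, as a careful person would: the job done as asked, in the order asked, and still so for the second after the job is handed in, with the robot touching nothing.
It also fails if it takes over 122 s, if anything falls off the work surface, if the arm or the gripper's body presses on something with over 40 N, if the wrist force passes 120 N, or if a joint passes its speed limit or range.

ROBOT

A 6-joint arm with a two-finger parallel gripper is mounted at the origin on a cart in front of the work surface, level with it; the furniture and walls round the work are solid. World frame = base frame: x ahead of the robot, y to its left, z up, the work surface at z = 0. Lengths are in mm, angles in degrees, forces in N, time in s.
With the tool pointing down it reaches from about 350 to 850 mm from the base axis. Payload 8.1 kg.
Tool frame: the origin (TCP) lies midway between the tips of the shut fingers; the grasp point (between the pads) lies hold_point_z behind it (hold_point_z is the distance from the TCP to the grasp point, in mm); z points along the fingers, x is the direction in which the jaws open and shut, and the axes are right-handed (so a half turn about z gives the same grasp; the last joint's range is limited). The gripper opens to 85 mm and grips with 20 to 120 N. Pads are 22 mm wide; open, the fingers measure 114 mm over their backs; the gripper's body (76 mm by 85 mm) begins 54 mm behind the grasp point. The pads swing forward as they close: fully open they stand 13 mm farther back than shut.
Start: joints at [67.643, 7.471, 85.268, -0, 87.261, -4.893], TCP at [180.04, 572.356, 231.292] pointing down, gripper open.
Joint ranges: [-169.43, 169.43], [-51.17, 129.36], [1.28, 143.12], [-76.62, 256.62], [0, 156.53], [-152.29, 152.29]. Speed limits (degrees/s): [136.94, 136.94, 159.86, 180, 180, 180].

INTERFACE

Orientations are given as [roll, pitch, yaw] about the fixed x, y, z axes, in that order (R = Rz(yaw) Ry(pitch) Rx(roll)).
In Python, from bench import * gives the robot as it stands.
- The arm moves only by the shell command python3 -m pendant 'ROWS' [OPENING] [FORCE]. ROWS is JSON, a list that holds one entry, the list of rows, each a list of 4 numbers: the shift along the tool's x, y, z normalised to -1 to 1, where 1 is 0.02 m, then the turn about the tool's z normalised to -1 to 1, where 1 is 0.08 rad. A call has exactly 10 rows; each row shifts and turns the pose as measured when the row begins, along the tool's axes as they then stand; what a row does not reach is not made up. A row lasts 1/12 s, in which the tool goes at most 41.7 mm and 7.16 degrees, less where a joint would pass 70% of its speed; a pose out of reach is approached as far as the arm can. A call with a number of a shift or a turn outside -1 to 1 is refused whole. A call with a gripper value outside its range is refused whole. OPENING is the gripper's target within -1 to 1 (fully open at 1, half-way at 0, shut at -1), set as the call begins (- or left out, the last holds). The fingers move at their own pace and stop on an object; FORCE is the grip in N (left out, the last holds). Time passes only in rows, so rows that do not move let the fingers close, or fill a call up. It gives the time, the measured TCP pose, the force and the opening at its end, in the units of the state.
- sense(): the state, without advancing time (a new reading comes with each control period).
- snapshot(name): name is "side" or "top" or "wrist"; returns the picture (480x640x3 uint8, red, green, blue); there is no depth.
- calibration(name): a dict with "mtx" (3x3 intrinsics, pixels), "D" ([k1, k2, p1, p2, k3] as OpenCV has them; the pictures are not rectified), "world_to_cam" (4x4, takes a point from world to camera coordinates); the wrist camera has in their place "hand_eye" (4x4, takes a point from camera to tool coordinates, whose origin is the TCP and whose axes are the tool frame's). Camera axes: x right, y down, z forward; pixel columns grow to the right and rows downward; lengths in mm; the calibration is good to about 2 mm. A picture is of the moment at which its call begins: read the wrist's pose just before it. calibration takes no time and is no camera call.
- hand_in(): hands the job in, once; it reports no verdict.
The state is a dict: "time": time; "joint_pos": joint angles; "qd": joint speeds; "joint_efforts": joint torques, N m; "tool_pos": TCP position; "tcp_rot": TCP orientation; "ft_force": force on the tool from outside, world axes, zero at the start; "wrist_torque": the same for the moment, N m; "finger_gap": finger opening in mm.
Only numpy, scipy, OpenCV 4.12 (cv2) and the standard library are available. Lean on these libraries where they do the work, as an engineer would, in place of code of your own. Each camera call takes 0.05 s, during which the arm holds its last target.

## Working session

There is one attempt and no reset: what is moved stays moved. The work goes in short steps, Python scripts to look and compute and a shell command to move; the robot and the scene stay as the last step left them, time stands still between calls to the robot, and variables do not carry over. Pictures are saved under pics/ and viewed, and the job is handed in when it is done.

```bash
ls; mkdir -p pics
python3 - <<'E'
from bench import *
import cv2
print(sense())
for n in ("side","top","wrist"):
    cv2.imwrite(f"pics/{n}0.png",snapshot(n)[:,:,::-1])
    c=calibration(n); print(n,{k:getattr(v,'tolist',lambda:v)() for k,v in c.items()})
E
```

```text
pics
{'time': 0.0, 'joint_pos': array([ 6.76428512e+01,  7.51322300e+00,  8.53307267e+01, -9.57252139e-04,
        8.72609928e+01, -4.89273129e+00]), 'qd': array([-0.04387907,  0.11483827,  0.00237806, -0.03342808, -0.09639949,
        0.02606445]), 'joint_efforts': array([-1.24155260e-03, -5.69402719e+01, -5.00550377e+01, -3.40100387e-04,
        1.51835504e-02, -3.52977487e-06]), 'tool_pos': array([179.83766069, 571.83342354, 230.25020784]), 'tcp_rot': array([-1.79992002e+02,  1.04641639e-01,  7.25356364e+01]), 'ft_force': array([-0.13318712, -0.17777398, -0.04298355]), 'wrist_torque': array([-0.0465212 ,  0.01856631, -0.02222527]), 'finger_gap': 85.45451542480919}
side {'mtx': [[508.559023761195, 0.0, 330.48311594625784], [0.0, 508.559023761195, 241.07845891196038], [0.0, 0.0, 1.0]], 'D': [-0.13136521699282086, 0.0, 0.0, 0.0, 0.0], 'world_to_cam': [[0.8877710014838353, -0.46025070071187163, 0.005651673966108357, -450.0271526798133], [-0.25329660142217636, -0.4987587587737575, -0.8289032104259436, 150.04671744279395], [0.3843221053131907, 0.7344446834450445, -0.5593635010679057, 84
[... 284 characters left out ...]
20634852228, 19.125628241365458], [-0.9956650748086404, 0.00013560720256845736, -0.09301096933690656, 481.78685194202853], [0.09298909359362498, 0.023187426402837066, -0.995397092485933, 935.4220914984792], [0.0, 0.0, 0.0, 1.0]]}
wrist {'mtx': [[362.1348971618336, 0.0, 319.88417816874755], [0.0, 362.1348971618336, 230.42463867303564], [0.0, 0.0, 1.0]], 'D': [-0.05907558088330292, 0.0, 0.0, 0.0, 0.0], 'hand_eye': [[0.9999993029217693, 0.0011763405150171796, 0.00010187721449015363, 0.879525671784176], [-0.0011495450543479325, 0.9502423034878809, 0.311509619768335, -79.69228282203247], [0.0002696333475810395, -0.31150951973420865, 0.9502429933510792, -142.01982115733216], [0.0, 0.0, 0.0, 1.0]]}
```

View pics/side0.png

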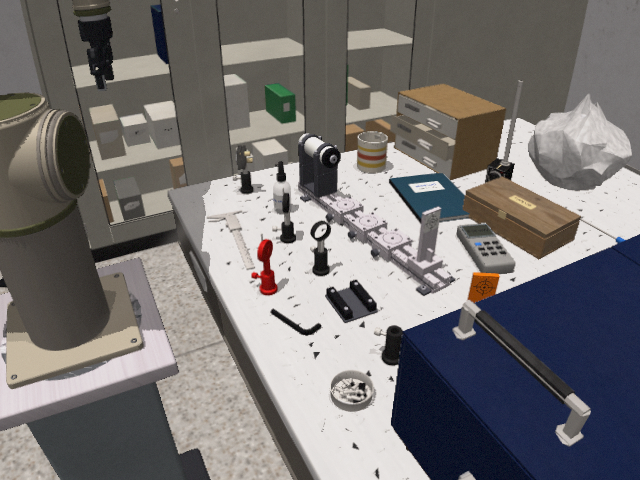

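View pics/top0.png

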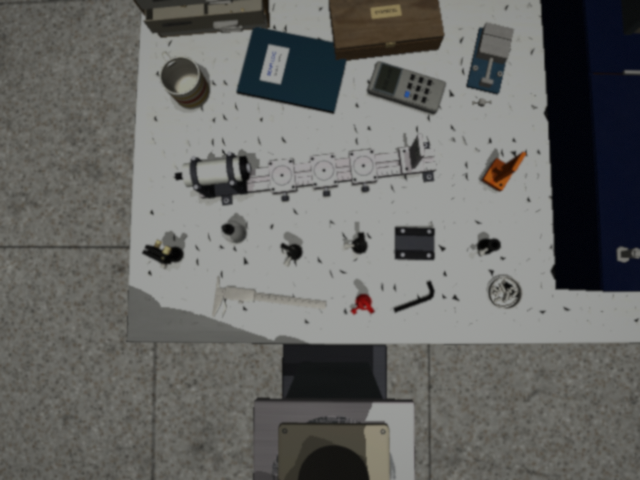

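View pics/wrist0.png

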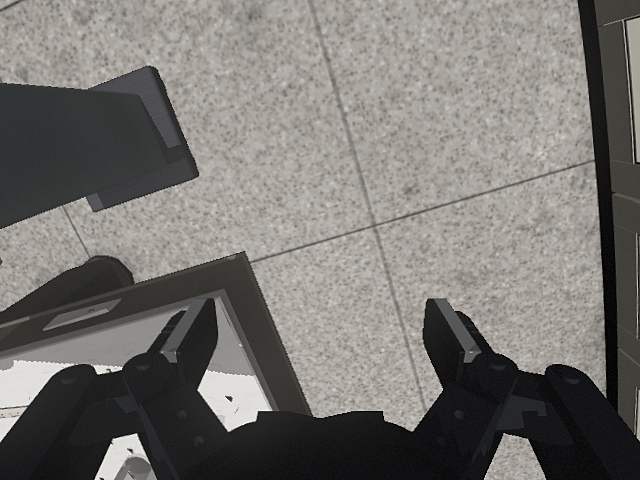

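Run:
```python
from bench import *
s=sense();print(s['time'])
import bench; print([x for x in dir(bench) if not x.startswith('_')])
```

```text
0.15
['PlanningError', 'calibration', 'hand_in', 'hold_point_z', 'sense', 'snapshot']
```

```bash
cat > h.py <<'E'
from bench import *
import numpy as np, cv2
from scipy.spatial.transform import Rotation as R
def crop(img,x0,y0,x1,y1,k,name):
    c=cv2.resize(img[y0:y1,x0:x1],None,fx=k,fy=k,interpolation=cv2.INTER_CUBIC); cv2.imwrite(f"pics/{name}.png",c[:,:,::-1])
def toolT(s):
    T=np.eye(4); T[:3,:3]=R.from_euler('xyz',s['tcp_rot'],degrees=True).as_matrix(); T[:3,3]=s['tool_pos']; return T
def cam(name,s=None):
    c=calibration(name); K=np.array(c['mtx']);D=np.array(c['D'])
    W=np.array(c['world_to_cam']) if name!='wrist' else np.linalg.inv(toolT(s)@np.array(c['hand_eye']))
    return K,D,W
def ray(C,p):
    K,D,W=C; u=cv2.undistortPoints(np.array([[p]],float),K,D)[0,0]
    Rm=W[:3,:3]; o=-Rm.T@W[:3,3]; d=Rm.T@np.array([u[0],u[1],1]); return o,d/np.linalg.norm(d)
def onz(C,p,z):
    o,d=ray(C,p); return o+d*(z-o[2])/d[2]
def tri(*cp):
    A=np.zeros((3,3));b=np.zeros(3);rs=[ray(C,p) for C,p in cp]
    for o,d in rs:
        P=np.eye(3)-np.outer(d,d);A+=P;b+=P@o
    x=np.linalg.solve(A,b); return x,[float(np.linalg.norm((np.eye(3)-np.outer(d,d))@(x-o))) for o,d in rs]
def proj(C,X):
    K,D,W=C; r,_=cv2.Rodrigues(W[:3,:3]); return cv2.projectPoints(np.array(X,float).reshape(-1,1,3),r,W[:3,3],K,D)[0].reshape(-1,2)
E
python3 - <<'E'
import cv2
from h import *
t=cv2.imread("pics/top0.png")[:,:,::-1]; s=cv2.imread("pics/side0.png")[:,:,::-1]
crop(t,140,120,340,270,4,'t0a'); crop(t,330,120,530,270,4,'t0b'); crop(s,220,120,420,270,4,'s0a');crop(s,350,200,520,380,3,'s0b')
E
```

```text
(no output)
```

View pics/t0a.png

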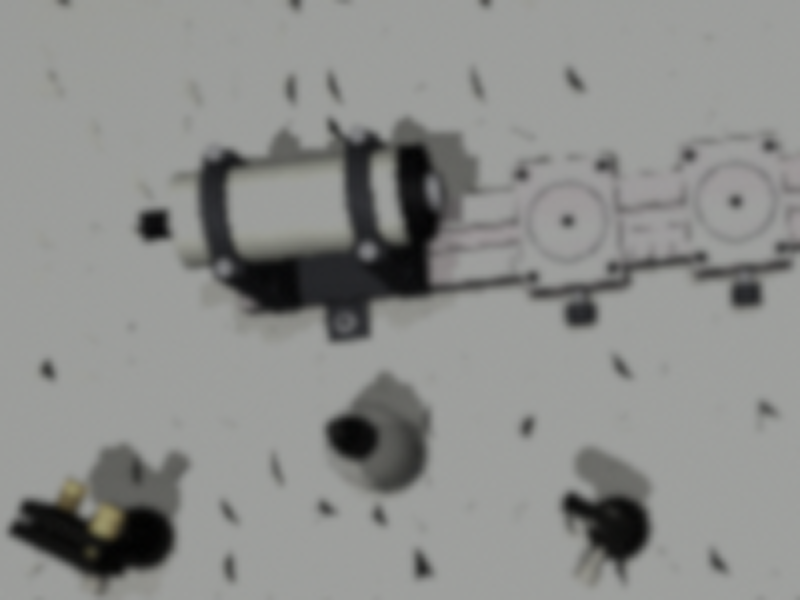

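View pics/t0b.png

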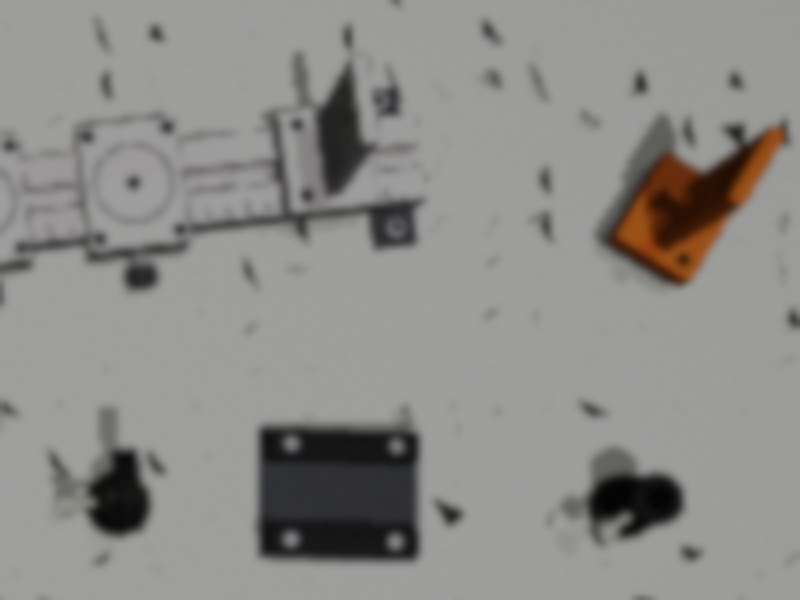

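View pics/s0a.png

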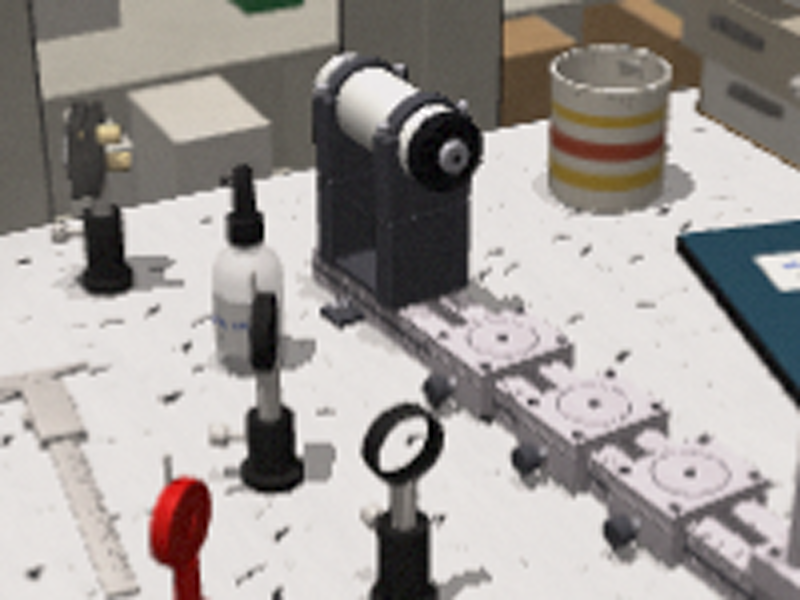

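View pics/s0b.png

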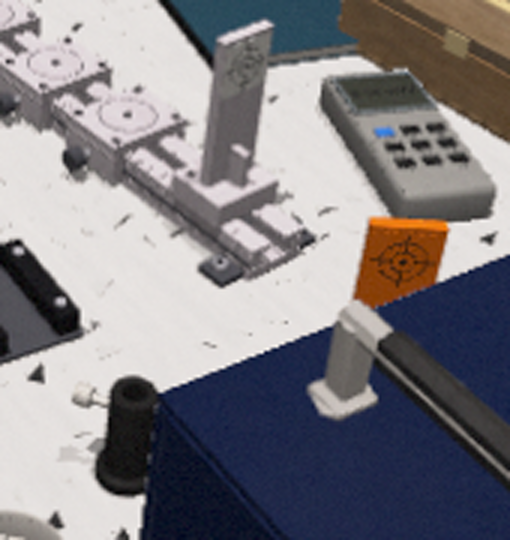

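Run:
```python
from h import *
np.set_printoptions(precision=1,suppress=True)
t=cam('top');s=cam('side')
A=lambda x,y:(140+x/4,120+y/4)
B=lambda x,y:(330+x/4,120+y/4)
SA=lambda x,y:(220+x/4,120+y/4)
SB=lambda x,y:(350+x/3,200+y/3)
for n,a,b in [('c1',A(567,221),SA(503,338)),('c2',A(736,201),SA(594,403)),('c3',B(133,182),SA(690,473)),
 ('targ plate top',B(350,60),SB(245,28)), ('cradle bolt far l',B(290,443),SB(15,247)),('cradle bolt far r',B(397,446),SB(62,302))]:
    print(n,tri((t,a),(s,b)))
for n,a,z in [('rail end',B(420,180),24),('cradle c',B(340,492),20),('lens foot',B(118,500),0),('iris foot',A(615,530),10),('mirror foot',A(145,540),10)]:
    print(n,onz(t,a,z))
for n,a,z in [('lens foot',SA(403,592),0),('iris foot',SA(272,478),5),('mirror foot',SA(107,282),5)]:
    print(n,onz(s,a,z))
```

```text
c1 (array([596.6, 101.1,  36. ]), [0.7416901862363895, 0.7416901862367657])
c2 (array([605.7,  17.5,  37.1]), [0.36586466026069747, 0.36586466026074277])
c3 (array([615.4, -60.2,  36. ]), [0.3977382391950156, 0.397738239195163])
targ plate top (array([ 639.6, -146.8,  144.1]), [5.073525329737479, 5.073525329737669])
cradle bolt far l (array([ 486. , -137.2,   25. ]), [0.32978028323145664, 0.3297802832314769])
cradle bolt far r (array([ 485.7, -190.9,   22.4]), [0.6946248078134566, 0.69462480781341])
rail end [ 618.8 -204.5   24. ]
cradle c [ 462.5 -162.4   20. ]
lens foot [459.9 -53.6   0. ]
iris foot [444.1  78.5  10. ]
mirror foot [438.6 317.2  10. ]
lens foot [464.3 -40.8   0. ]
iris foot [444.3  73.6   5. ]
mirror foot [439.8 319.4   5. ]
```

```bash
python3 -c "
from bench import *;print(hold_point_z)"; python3 -m pendant '[[[-0.5,1,0,0],[-0.5,1,0,0],[-0.5,1,0,0],[-0.5,1,0,0],[-0.5,1,0,0],[-0.5,1,0,0],[-0.5,1,0,0],[-0.5,1,0,0],[-0.5,1,0,0],[-0.5,1,0,0]]]'
```

```text
18.700000000000003
time: 0.98
tool_pos: [342.1, 411.1, 226.0]
tcp_rot: [-179.8, 0.4, 73.0]
ft_force: [0.3, -0.5, 0.4]
finger_gap: 85.4
```

```bash
cat > snap.py <<'E'
import sys,pickle
from h import *
def snap(n):
    s=sense(); im=snapshot('wrist'); cv2.imwrite(f"pics/{n}.png",im[:,:,::-1]); pickle.dump(s,open(f"pics/{n}.pkl","wb"))
    print(n,round(s['time'],2),s['tool_pos'].round(1),s['tcp_rot'].round(2),s['ft_force'].round(1),round(s['finger_gap'],1))
def load(n):
    s=pickle.load(open(f"pics/{n}.pkl","rb")); return cam('wrist',s),cv2.imread(f"pics/{n}.png")[:,:,::-1],s
if __name__=='__main__': snap(sys.argv[1])
E
python3 snap.py w1; python3 -m pendant '[[[-0.5,0.8,-1,0],[-0.5,0.8,-1,0],[-0.5,0.8,-1,0],[-0.5,0.8,0,0],[-0.5,0.8,0,0],[-0.5,0.8,0,0],[0,0,0,0],[0,0,0,0],[0,0,0,0],[0,0,0,0]]]'; python3 snap.py w2
```

```text
w1 0.98 [342.1 411.1 226. ] [-179.79    0.43   72.99] [ 0.3 -0.5  0.4] 85.4
time: 1.87
tool_pos: [421.5, 317.1, 285.6]
tcp_rot: [-179.7, 0.8, 72.6]
ft_force: [-0.2, 0.2, 0.3]
finger_gap: 85.7
w2 1.87 [421.5 317.1 285.6] [-179.72    0.83   72.64] [-0.2  0.2  0.3] 85.7
```

View pics/w1.png

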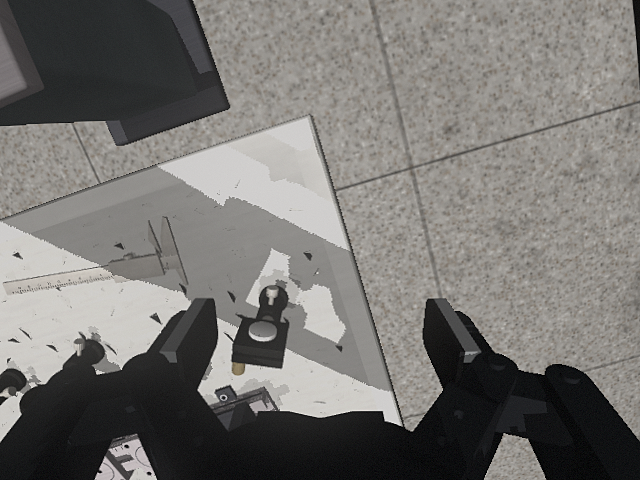

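View pics/w2.png

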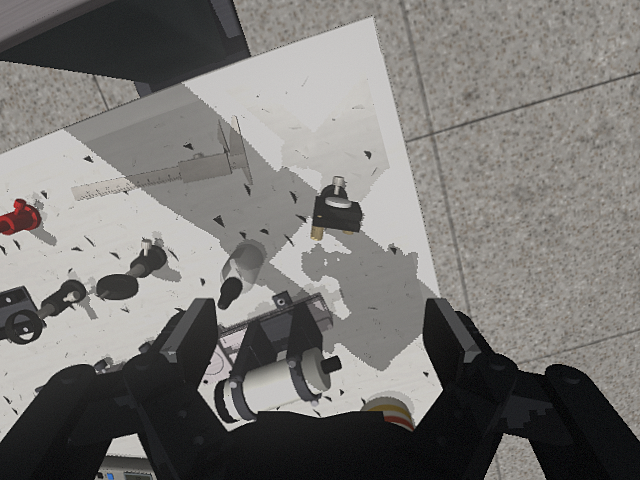

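Run:
```python
from snap import *
_,a,_=load('w1');_,b,_=load('w2')
crop(a,215,260,315,390,5,'w1m'); crop(b,290,160,390,260,6,'w2m'); crop(b,0,200,200,350,4,'w2i')
```

```text
(no output)
```

View pics/w1m.png

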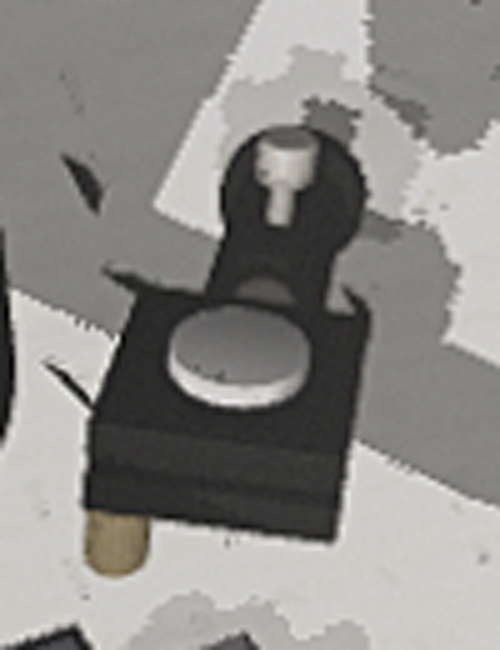

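View pics/w2m.png

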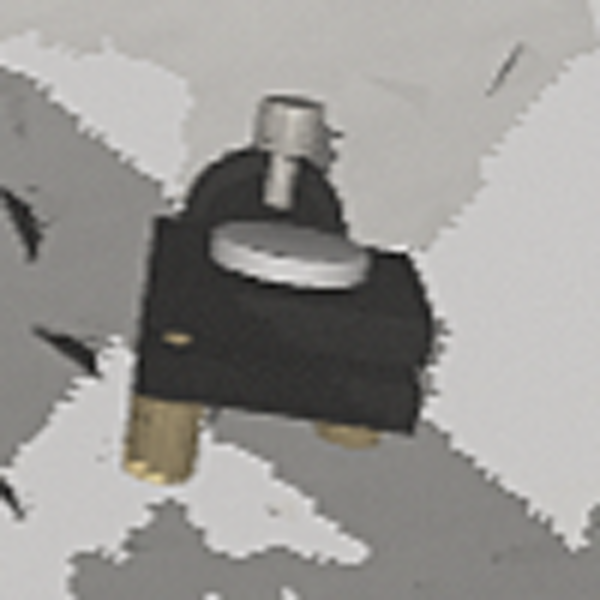

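View pics/w2i.png

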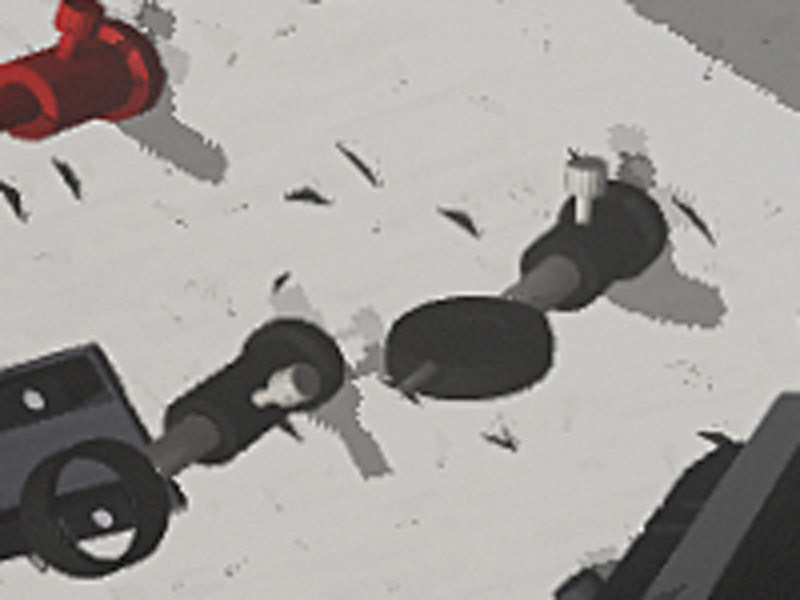

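Run:
```python
from snap import *
np.set_printoptions(precision=1,suppress=True)
a,_,_=load('w1');b,_,_=load('w2')
P=lambda x,y:(215+x/5,260+y/5)
Q=lambda x,y:(290+x/6,160+y/6)
I=lambda x,y:(x/4,200+y/4)
L=tri((a,P(85,508)),(b,Q(135,392)));Rr=tri((a,P(333,543)),(b,Q(413,432)))
print(L,Rr,np.linalg.norm(L[0]-Rr[0]))
for C,l,r in((a,P(85,508),P(333,543)),(b,Q(135,392),Q(413,432))):
    l=onz(C,l,114);r=onz(C,r,114);d=l-r;m=(l+r)/2;n=np.linalg.norm(d);yaw=np.degrees(np.arctan2(-d[1],-d[0]))
    print(l,r,n,'tool yaw',yaw, 'mid',m)
print('screw end',tri((a,P(290,137)),(b,Q(290,100))))
print('foot c',onz(a,P(293,195),3))
for n,p,z in[('iris foot',I(610,232),3),('lens foot',I(290,375),3),('iris discL',I(388,348),89),('iris discR',I(552,345),89)]: print(n,onz(b,p,z))
```

```text
(array([436.1, 304. , 112.9]), [0.17973966649590514, 0.1797396664959162]) (array([454.5, 342.6, 113.3]), [0.15150032511386038, 0.15150032511374073]) 42.73348827873947
[435.5 304.7 114. ] [454.1 342.9 114. ] 42.51495265768004 tool yaw 64.15329532330742 mid [444.8 323.8 114. ]
[435.7 304.  114. ] [454.1 342.5 114. ] 42.65876145115693 tool yaw 64.4047161520055 mid [444.9 323.2 114. ]
screw end (array([413.8, 338.1,  35.1]), [0.4810014759733554, 0.48100147597319265])
foot c [442.3 324.8   3. ]
iris foot [448.4  78.9   3. ]
lens foot [463.8 -53.9   3. ]
iris discL [440.8  58.1  89. ]
iris discR [452.8 102.8  89. ]
```

```bash
cat > go.py <<'E'
# work out how far to go: python3 go.py x y z yaw  -> per-axis totals in row units, for straight or turning moves
import sys
from h import *
s=sense(); T=toolT(s); x,y,z,yaw=map(float,sys.argv[1:5])
cur=s['tcp_rot'][2]; d=np.array([x,y,z])-s['tool_pos']
dy=(yaw-cur+180)%360-180
loc=T[:3,:3].T@d
print('now',s['tool_pos'].round(1),s['tcp_rot'].round(2),'shift tool units',(loc/20).round(2),'turn units',round(-dy/4.5837,2))
if abs(dy)>3:
    n=int(sys.argv[5]) if len(sys.argv)>5 else int(np.ceil(max(np.abs(loc).max()/20*1.05,abs(dy)/4.58)))
    for k in range(n):
        a=np.radians(cur+dy*(k)/n); tx=np.array([np.cos(a),np.sin(a),0]);ty=np.array([np.sin(a),-np.cos(a),0])
        print(k,(np.array([tx@d,ty@d,-d[2]])/n/20).round(2),round(-dy/n/4.5837,2))
E
python3 go.py 460 110 285 50 11
```

```text
now [421.4 317.2 285.6] [-179.72    0.83   72.66] shift tool units [-9.31  4.93  0.14] turn units 4.94
0 [-0.85  0.45  0.  ] 0.45
1 [-0.83  0.48  0.  ] 0.45
2 [-0.81  0.51  0.  ] 0.45
3 [-0.79  0.54  0.  ] 0.45
4 [-0.77  0.57  0.  ] 0.45
5 [-0.75  0.59  0.  ] 0.45
6 [-0.73  0.62  0.  ] 0.45
7 [-0.71  0.65  0.  ] 0.45
8 [-0.68  0.67  0.  ] 0.45
9 [-0.66  0.69  0.  ] 0.45
10 [-0.63  0.72  0.  ] 0.45
```

```bash
python3 -m pendant '[[[-0.9,0.5,0,0.5],[-0.9,0.5,0,0.5],[-0.9,0.55,0,0.5],[-0.85,0.6,0,0.5],[-0.85,0.6,0,0.5],[-0.8,0.65,0,0.5],[-0.8,0.7,0,0.5],[-0.8,0.7,0,0.5],[-0.75,0.75,0,0.5],[-0.75,0.8,0,0.5]]]'; python3 snap.py w3; python3 go.py 560 -80 285 6.6 12
```

```text
time: 2.75
tool_pos: [451.9, 113.0, 285.3]
tcp_rot: [-179.8, 1.0, 49.9]
ft_force: [-0.5, 0.2, -0.2]
finger_gap: 85.3
w3 2.75 [451.9 113.  285.3] [-179.81    0.96   49.89] [-0.5  0.2 -0.2] 85.3
now [452.4 109.8 285.3] [-179.92    1.05   49.62] shift tool units [-3.75 10.24  0.07] turn units 9.39
0 [-0.31  0.85  0.  ] 0.78
1 [-0.26  0.87  0.  ] 0.78
2 [-0.2   0.89  0.  ] 0.78
3 [-0.15  0.9   0.  ] 0.78
4 [-0.09  0.9   0.  ] 0.78
5 [-0.03  0.91  0.  ] 0.78
6 [0.02 0.91 0.  ] 0.78
7 [0.08 0.91 0.  ] 0.78
8 [0.14 0.9  0.  ] 0.78
9 [0.19 0.89 0.  ] 0.78
10 [0.25 0.87 0.  ] 0.78
11 [0.3  0.86 0.  ] 0.78
```

View pics/w3.png

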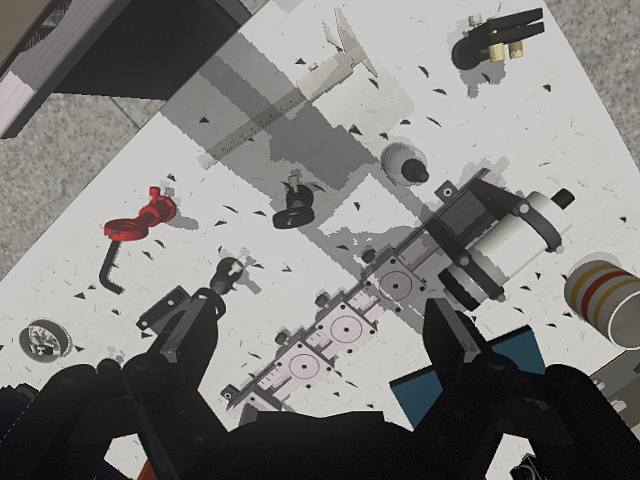

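```bash
python3 -m pendant '[[[-0.3,0.9,0,0.95],[-0.25,0.95,0,0.95],[-0.2,0.95,0,0.95],[-0.1,1,0,0.95],[-0.05,1,0,0.95],[0.05,1,0,0.95],[0.1,1,0,0.95],[0.2,0.95,0,0.95],[0.2,0.8,0,0.95],[0.1,0.4,0,0.5]]]'; python3 snap.py w4
```

```text
time: 3.63
tool_pos: [544.2, -48.0, 284.8]
tcp_rot: [179.5, 0.9, 6.9]
ft_force: [-0.5, 0.6, -0.6]
finger_gap: 85.3
w4 3.63 [544.2 -48.  284.8] [179.5    0.88   6.88] [-0.5  0.6 -0.6] 85.3
```

View pics/w4.png

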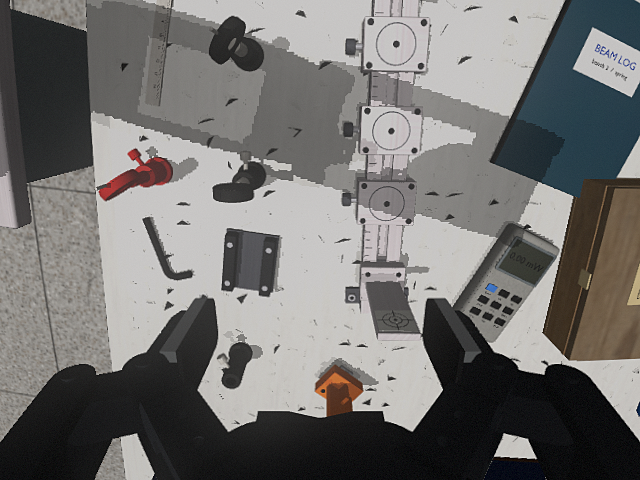

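```bash
python3 - <<'E'
from snap import *
_,a,_=load('w4');
crop(a,200,210,450,360,3.2,'w4a')
crop(a,330,0,450,230,2.6,'w4b')
E
python3 -m pendant '[[[0.1,0.9,0,0],[0.1,0.9,0,0],[0.1,0.9,0,0],[0.1,0.9,0,0],[0.1,0.5,0,0],[0,0,0,0],[0,0,0,0],[0,0,0,0],[0,0,0,0],[0,0,0,0]]]'; python3 snap.py w5
```

```text
time: 4.52
tool_pos: [564.9, -121.2, 283.5]
tcp_rot: [179.8, 1.0, 7.8]
ft_force: [-0.5, -0.0, 1.7]
finger_gap: 85.8
w5 4.52 [ 564.9 -121.2  283.5] [179.76   1.04   7.82] [-0.5 -0.   1.7] 85.8
```

View pics/w5.png

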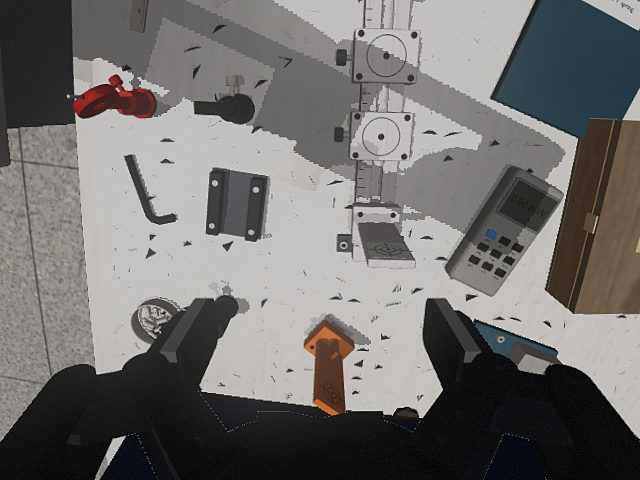

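View pics/w4a.png

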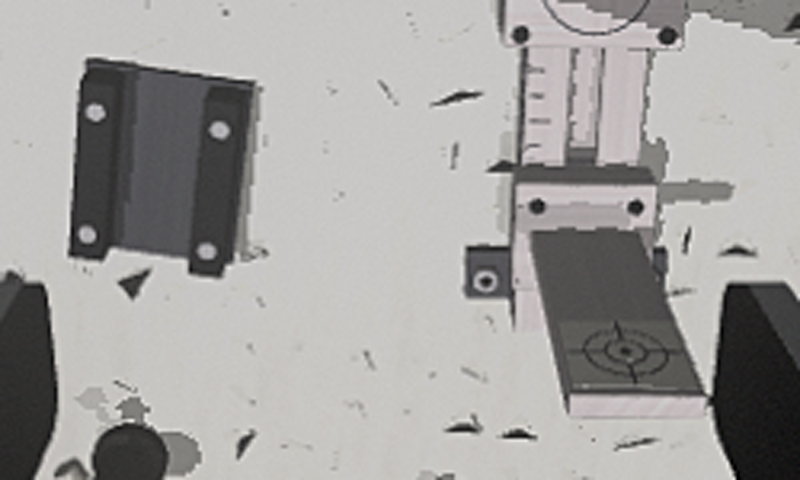

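View pics/w4b.png

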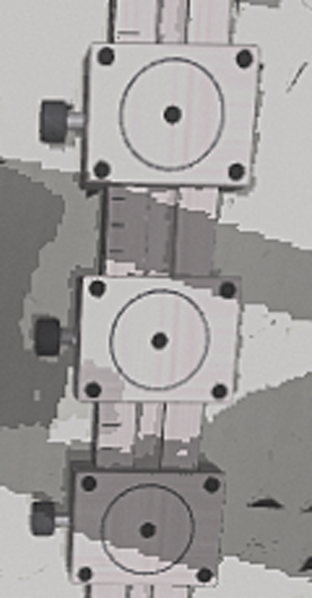

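Run:
```python
from snap import *
np.set_printoptions(precision=1,suppress=True)
C4,a,_=load('w4');C5,b,_=load('w5');C3,c,_=load('w3')
crop(b,330,190,430,280,8,'w5t')
crop(b,200,160,275,245,8,'w5c')
def dot(im,p,r=5):
    g=im.mean(2); x,y=int(round(p[0])),int(round(p[1])); w=g[y-r:y+r+1,x-r:x+r+1]; m=np.clip(np.median(w)-25-w,0,None)
    yy,xx=np.mgrid[y-r:y+r+1,x-r:x+r+1]; return ((m*xx).sum()/m.sum(),(m*yy).sum()/m.sum())
B=lambda x,y:(330+x/2.6,y/2.6)
d4=[dot(a,B(172,115)),dot(a,B(159,341)),dot(a,B(147,530))]
d5=[None,dot(b,(387,56)),dot(b,(381,137))]
d3=[dot(c,p) for p in((395,285),(347,330),(304,366))]
print(d3,d4,d5)
for i in range(3):
    L=[(C3,d3[i]),(C4,d4[i])]+([(C5,d5[i])] if d5[i] else [])
    print(i,*tri(*L),[onz(C,p,34) for C,p in L])
sc=[[(106,56),(244,59),(102,169),(236,171)],[(97,288),(228,289),(92,390),(219,391)],[(89,484),(212,485),(84,574),(204,575)]]
for s in sc:
    q=np.array([onz(C4,dot(a,B(*p),4),34) for p in s]); d1=q[1]-q[0]+q[3]-q[2]; d2=q[2]-q[0]+q[3]-q[1]
    print(q.mean(0),'yaw y',np.degrees(np.arctan2(d1[1],d1[0])),'yaw x',np.degrees(np.arctan2(d2[1],d2[0])), np.linalg.norm(d1)/2,np.linalg.norm(d2)/2)
```

```text
[(np.float64(395.1137971698114), np.float64(285.77329009433964)), (np.float64(345.9792432035268), np.float64(329.24944893460685)), (np.float64(303.77712787414276), np.float64(366.2234772085518))] [(np.float64(395.81162558294466), np.float64(43.61708860759494)), (np.float64(390.86359117120696), np.float64(130.63054285146154)), (np.float64(386.38842760768034), np.float64(203.49273482096524))] [None, (np.float64(386.0165413533835), np.float64(55.36154672395275)), (np.float64(380.6509415064103), np.float64(136.4141626602564))]
0 [598.1 104.1  32.7] [0.011847158809556276, 0.011847158809588886] [array([597.5, 104.3,  34. ]), array([597.9, 103.9,  34. ])]
1 [607.7  20.5  33.1] [0.07211768396584962, 0.14643590788315028, 0.11154797526674017] [array([607.1,  20.9,  34. ]), array([607.7,  20.4,  34. ]), array([607.6,  20.5,  34. ])]
2 [616.9 -58.1  32.9] [0.04440185700991357, 0.16396524999625273, 0.12357991988860687] [array([616.3, -57.4,  34. ]), array([616.9, -57.9,  34. ]), array([616.7, -57.9,  34. ])]
[597.9 103.8  34. ] yaw y 6.7791563677271425 yaw x -83.5048494816288 51.829345029000834 39.85540791313237
[607.7  20.4  34. ] yaw y 6.685282710344929 yaw x -83.39125147008707 51.850153790498005 40.03775361565704
[616.9 -58.   34. ] yaw y 6.860090695836538 yaw x -83.09901662469596 51.907149233697524 40.12046808991098
```

View pics/w5t.png

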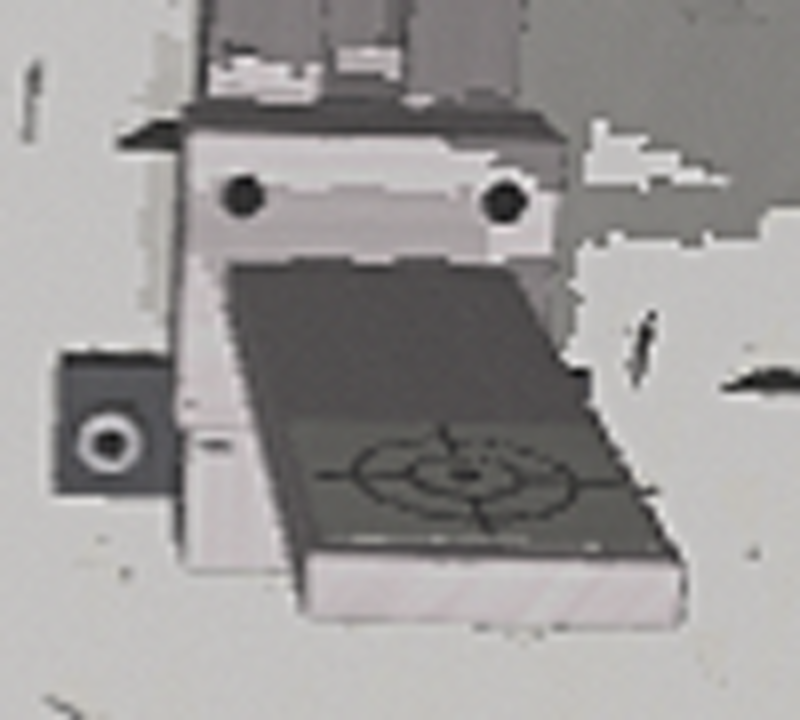

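View pics/w5c.png

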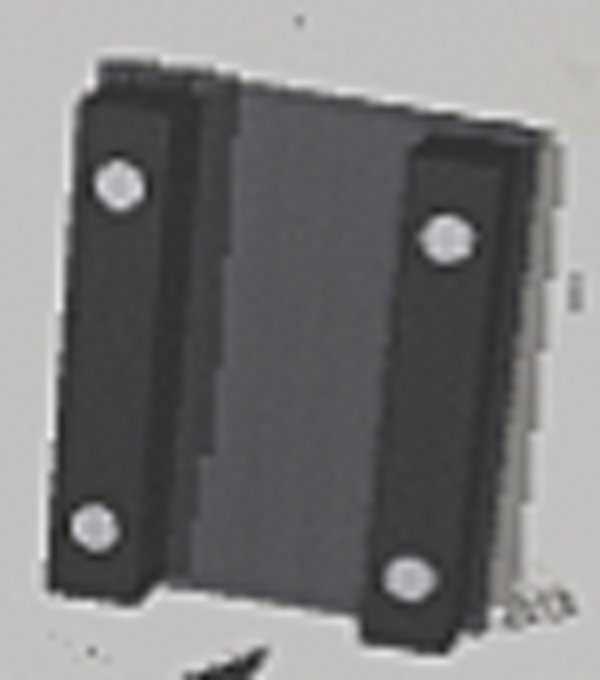

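Run:
```python
from snap import *
np.set_printoptions(precision=1,suppress=True)
C4,a,_=load('w4');C5,b,_=load('w5')
A=lambda p:(200+p[0]/3.2,210+p[1]/3.2)
T=lambda p:(330+p[0]/8,190+p[1]/8)
K=lambda p:(200+p[0]/8,160+p[1]/8)
t=[]
for p4,p5 in zip([(568,397),(703,393),(707,415),(571,416)],[(300,552),(680,560),(683,625),(303,615)]):
    r=tri((C4,A(p4)),(C5,T(p5))); print('tgt',*r); t.append(r[0])
q=np.array([onz(C5,T(p),147) for p in [(300,552),(680,560),(683,625),(303,615)]]); print(q,q.mean(0),np.degrees(np.arctan2(*(q[1]-q[0]+q[2]-q[3])[[1,0]])))
q=np.array([onz(C4,A(p),147) for p in [(568,397),(703,393),(707,415),(571,416)]]); print(q.mean(0))
k=[]
for p4,p5 in zip([(95,112),(219,130),(87,234),(207,251)],[(120,185),(447,238),(95,527),(410,579)]):
    r=tri((C4,A(p4)),(C5,K(p5))); print('crad',*r)
q=np.array([onz(C5,K(p),20) for p in [(120,185),(447,238),(95,527),(410,579)]])
d1=q[1]-q[0]+q[3]-q[2]; d2=q[2]-q[0]+q[3]-q[1]
print(q,q.mean(0),np.degrees(np.arctan2(d1[1],d1[0])),np.degrees(np.arctan2(d2[1],d2[0])))
# block screws
for p in [(243,195),(505,203)]: print('blk',onz(C5,T(p),42))
o=np.array([607.5,20.2]);u=np.array([np.cos(np.radians(-83.35)),np.sin(np.radians(-83.35))])
```

```text
tgt [ 607.1 -150.8  149.2] [0.29497175218262917, 0.29497175218253785]
tgt [ 647.3 -148.3  143.6] [0.3055234311735442, 0.3055234311735329]
tgt [ 649.6 -155.5  143.8] [0.08293908656794424, 0.08293908656811279]
tgt [ 609.4 -158.7  146.8] [0.5851687812761031, 0.5851687812760351]
[[ 607.2 -151.8  147. ]
 [ 646.5 -147.   147. ]
 [ 648.5 -154.2  147. ]
 [ 608.8 -158.7  147. ]] [ 627.8 -152.9  147. ] 6.73798712768989
[ 628.  -152.5  147. ]
crad [ 441.6 -135.6   20.2] [0.07524859259652246, 0.07524859259656996]
crad [ 489.  -136.7   20.5] [0.07886957313996984, 0.07886957313982478]
crad [ 440.3 -187.6   19.8] [0.01803109517707577, 0.018031095177101494]
crad [ 487.7 -189.2   19.1] [0.11731962517668564, 0.11731962517683288]
[[ 441.6 -135.6   20. ]
 [ 488.9 -136.8   20. ]
 [ 440.4 -187.6   20. ]
 [ 487.7 -188.9   20. ]] [ 464.7 -162.2   20. ] -1.5515406374164293 -91.37245819188276
blk [ 609.  -142.8   42. ]
blk [ 644.8 -138.7   42. ]
```

Run:
```python
from snap import *
np.set_printoptions(precision=1,suppress=True)
C4,a,_=load('w4');C5,b,_=load('w5')
T=lambda p:(330+p[0]/8,190+p[1]/8)
u=np.array([np.cos(np.radians(-83.3)),np.sin(np.radians(-83.3))])
for n,p,z in [('rail end L',T((188,568)),24),('blk frontL',T((188,128)),42),('blk frontR',T((560,138)),42),('clamp',T((110,440)),8)]:
    X=onz(C5,p,z); print(n,X,'s from c2',(X[:2]-[607.6,20.5])@u)
print('tgt s',(np.array([627.9,-152.7])-[607.6,20.5])@u)
crop(b,280,300,380,425,5,'w5o')
```

```text
rail end L [ 613.3 -206.    24. ] s from c2 225.66121502939248
blk frontL [ 599.9 -134.5   42. ] s from c2 153.04185227247717
blk frontR [ 650.4 -128.6   42. ] s from c2 153.0903295928337
clamp [ 600.1 -193.3    8. ] s from c2 211.49713304099714
tgt s 174.38557246318223
```

View pics/w5o.png

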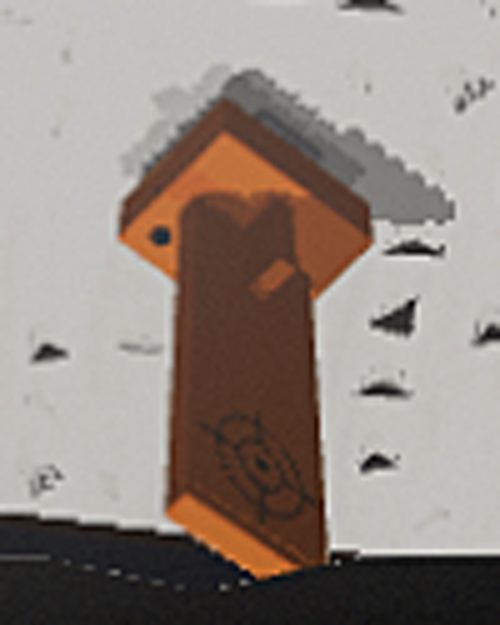

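```bash
python3 - <<'E'
from snap import *
np.set_printoptions(precision=1,suppress=True)
C4,a,_=load('w4');C5,b,_=load('w5')
O=lambda p:(280+p[0]/5,300+p[1]/5)
for n,p,z in [('near',O((225,132)),30),('left',O((122,237)),30),('right',O((372,240)),30),('plate top l',O((170,508)),135),('plate top m',O((265,578)),135)]: print(n,onz(C5,p,z))
E
python3 go.py 627.9 -152.7 180 6.7
```

```text
near [ 591.9 -297.5   30. ]
left [ 569.9 -333.1   30. ]
right [ 634.2 -324.3   30. ]
plate top l [ 584.3 -319.6  135. ]
plate top m [ 606.2 -335.2  135. ]
now [ 564.9 -121.1  283.6] [179.77   1.04   7.83] shift tool units [3.   1.97 5.13] turn units 0.25
```

```bash
python3 -m pendant '[[[0.75,0.5,0.5,0.06],[0.75,0.5,0.5,0.06],[0.75,0.5,0.5,0.06],[0.75,0.5,0.5,0.06],[0,0,0.9,0],[0,0,0.9,0],[0,0,0.6,0],[0,0,0,0],[0,0,0,0],[0,0,0,0]]]' 1 60; python3 snap.py w6; python3 go.py 627.9 -152.7 91 6.7
```

```text
time: 5.4
tool_pos: [632.2, -150.1, 194.8]
tcp_rot: [179.7, 0.7, 7.0]
ft_force: [-0.2, 0.2, 0.0]
finger_gap: 85.0
w6 5.4 [ 632.2 -150.1  194.8] [179.67   0.74   7.01] [-0.2  0.2  0. ] 85.0
now [ 632.5 -150.2  195.4] [179.65   0.69   7.02] shift tool units [-0.18  0.07  5.22] turn units 0.07
```

View pics/w6.png

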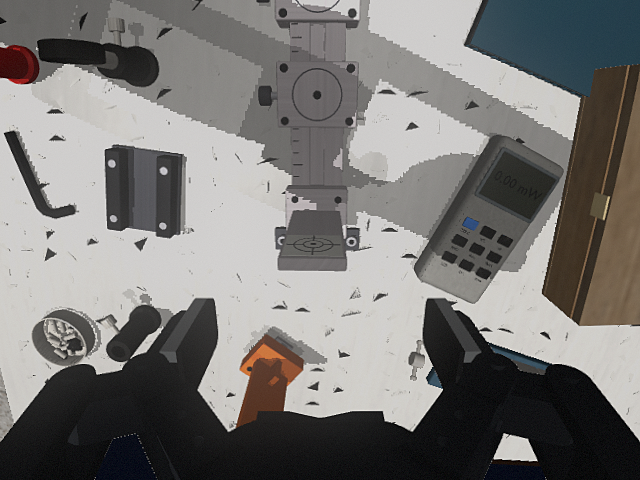

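```bash
python3 - <<'E'
from snap import *
C,a,_=load('w6')
for p in [(276,258),(347,258),(347,271),(276,271)]: print(onz(C,p,147).round(1))
E
python3 -m pendant '[[[-0.15,0.05,0.9,0.06],[0,0,0.9,0],[0,0,0.9,0],[0,0,0.9,0],[0,0,0.8,0],[0,0,0.5,0],[0,0,0,0],[0,0,0,0],[0,0,0,0],[0,0,0,0]]]'; python3 go.py 627.9 -152.7 91 6.7
```

```text
[ 607.3 -151.6  147. ]
[ 647.3 -146.4  147. ]
[ 648.4 -154.4  147. ]
[ 608.  -159.7  147. ]
time: 6.28
tool_pos: [637.3, -154.3, 111.4]
tcp_rot: [179.1, -0.6, 6.8]
ft_force: [0.6, -0.6, 0.1]
finger_gap: 85.0
now [ 637.3 -154.3  111.4] [179.06  -0.6    6.78] shift tool units [-0.47 -0.15  1.01] turn units 0.02
```

```bash
python3 -m pendant '[[[-0.4,-0.1,0.6,0],[-0.2,0,0.5,0],[0,0,0,0],[0,0,0,0],[0,0,0,0],[0,0,0,0],[0,0,0,0],[0,0,0,0],[0,0,0,0],[0,0,0,0]]]'; python3 go.py 627.9 -152.7 91 6.7
```

```text
time: 7.12
tool_pos: [630.4, -155.7, 96.6]
tcp_rot: [178.8, -1.2, 6.8]
ft_force: [0.6, 0.1, 0.7]
finger_gap: 85.8
now [ 630.4 -155.7   96.6] [178.79  -1.21   6.79] shift tool units [-0.11 -0.17  0.27] turn units 0.02
```

```bash
python3 -m pendant '[[[-0.12,-0.17,0.25,0],[0,0,0,0],[0,0,0,0],[0,0,0,0],[0,0,0,0],[0,0,0,0],[0,0,0,0],[0,0,0,0],[0,0,0,0],[0,0,0,0]]]' -1 60; python3 go.py 627.9 -152.7 91 6.7;python3 snap.py w7; python3 -m pendant '[[[0,0,0,0],[0,0,0,0],[0,0,0,0],[0,0,0,0],[0,0,0,0],[0,0,0,0],[0,0,0,0],[0,0,0,0],[0,0,0,0],[0,0,0,0]]]'
```

```text
time: 7.95
tool_pos: [627.5, -152.3, 91.2]
tcp_rot: [178.8, -1.2, 6.8]
ft_force: [-0.0, -0.4, 0.3]
finger_gap: 38.9
now [ 627.5 -152.3   91.2] [178.78  -1.21   6.8 ] shift tool units [0.02 0.02 0.01] turn units 0.02
w7 7.95 [ 627.5 -152.3   91.2] [178.78  -1.21   6.8 ] [-0.  -0.4  0.3] 38.9
time: 8.83
tool_pos: [627.5, -152.3, 91.2]
tcp_rot: [178.8, -1.2, 6.8]
ft_force: [-0.6, -0.1, 0.5]
finger_gap: 39.5
```

```bash
python3 -m pendant '[[[0,0.2,0,0],[0,0.3,0.01,0],[0,0.3,0.01,0],[0,0.4,0.01,0],[0,0.4,0.01,0],[0,0.4,0.01,0],[0,0.4,0.01,0],[0,0.4,0.01,0],[0,0.2,0.01,0],[0,0,0,0]]]'; python3 go.py 637.8 -237 91 6.7; python3 snap.py w8
```

```text
time: 9.67
tool_pos: [635.4, -217.7, 91.0]
tcp_rot: [178.9, -1.2, 6.8]
ft_force: [-0.4, 3.1, 2.5]
finger_gap: 39.0
now [ 635.4 -217.7   91. ] [178.95  -1.24   6.75] shift tool units [0.01 0.97 0.02] turn units 0.01
w8 9.67 [ 635.4 -217.7   91. ] [178.95  -1.24   6.75] [-0.4  3.1  2.5] 39.0
```

View pics/w8.png

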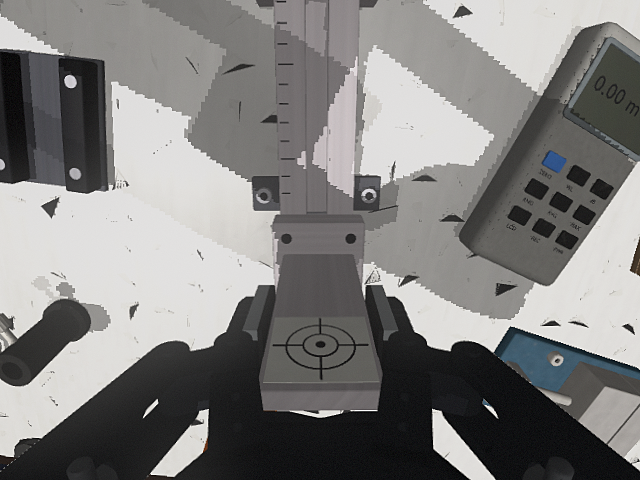

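```bash
python3 -m pendant '[[[0,0.3,0.01,0],[0,0.4,0.01,0],[0,0.4,0.01,0],[0,0.2,0,0],[0,0,0,0],[0,0,-0.3,0],[0,0,-0.6,0],[0,0,-0.6,0],[0,0,-0.6,0],[0,0,-0.6,0]]]'; python3 snap.py w9; python3 go.py 464.7 -162.2 150 -1.5
```

```text
time: 10.55
tool_pos: [633.8, -244.5, 143.1]
tcp_rot: [179.1, -0.7, 6.8]
ft_force: [-0.3, -0.2, -2.9]
finger_gap: 38.7
w9 10.55 [ 633.8 -244.5  143.1] [179.11  -0.71   6.77] [-0.3 -0.2 -2.9] 38.7
now [ 635.5 -245.1  147. ] [178.96  -0.95   6.78] shift tool units [-7.99 -5.12 -0.37] turn units 1.81
0 [-0.89 -0.57 -0.02] 0.2
1 [-0.9  -0.56 -0.02] 0.2
2 [-0.91 -0.54 -0.02] 0.2
3 [-0.91 -0.53 -0.02] 0.2
4 [-0.92 -0.51 -0.02] 0.2
5 [-0.93 -0.5  -0.02] 0.2
6 [-0.94 -0.48 -0.02] 0.2
7 [-0.95 -0.47 -0.02] 0.2
8 [-0.95 -0.45 -0.02] 0.2
```

View pics/w9.png

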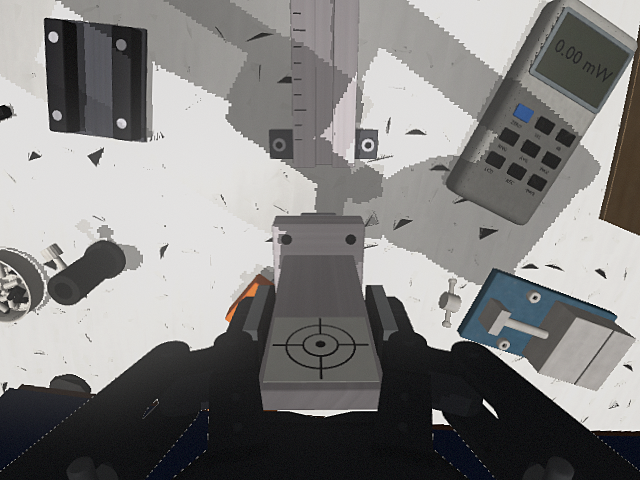

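```bash
python3 -m pendant '[[[-0.85,-0.55,0,0.2],[-0.85,-0.55,0,0.2],[-0.85,-0.5,0,0.2],[-0.85,-0.5,0,0.2],[-0.9,-0.5,0,0.2],[-0.9,-0.5,0,0.2],[-0.9,-0.45,0,0.2],[-0.9,-0.45,0,0.2],[-0.5,-0.3,0,0.1],[0,0,0,0]]]'; python3 snap.py w10; python3 go.py 464.3 -161.8 110 -1.4
```

```text
time: 11.43
tool_pos: [481.0, -165.5, 155.0]
tcp_rot: [178.6, -2.3, -1.2]
ft_force: [-0.7, 0.4, -2.2]
finger_gap: 39.2
w10 11.43 [ 481.  -165.5  155. ] [178.59  -2.3   -1.23] [-0.7  0.4 -2.2] 39.2
now [ 482.  -166.1  155.5] [178.55  -2.37  -1.2 ] shift tool units [-0.98 -0.25  2.23] turn units 0.04
```

View pics/w10.png

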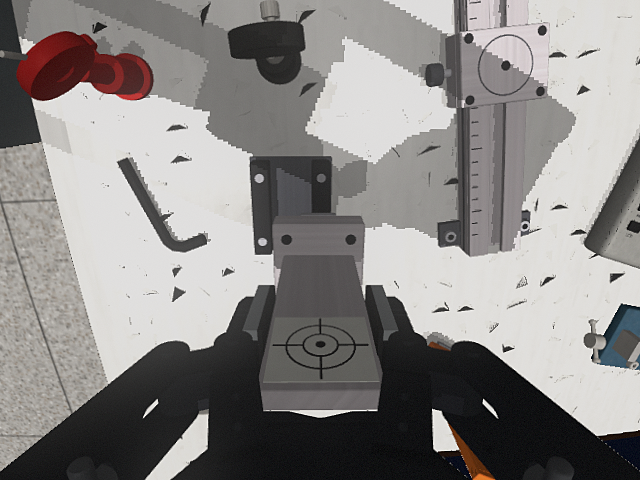

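```bash
cat > held.py <<'E'
# held.py gx gy gz groll gpitch gyaw  ox oy oz oyaw  [destx desty destz destyaw]
import sys
from h import *
v=list(map(float,sys.argv[1:]))
def M(p,e): T=np.eye(4);T[:3,:3]=R.from_euler('xyz',e,degrees=True).as_matrix();T[:3,3]=p;return T
s=sense(); G=M(v[:3],v[3:6]); O=M(v[6:9],[0,0,v[9]])
H=np.linalg.inv(G)@O; P=toolT(s)@H
e=R.from_matrix(P[:3,:3]).as_euler('xyz',degrees=True)
print('t',round(s['time'],2),'obj',P[:3,3].round(1),e.round(2),'tcp',s['tool_pos'].round(1),s['tcp_rot'].round(2),'F',s['ft_force'].round(1))
if len(v)>10:
    d=np.array(v[10:13])-P[:3,3]; print('err world',d.round(1),'yaw',round(v[13]-e[2],2),'tool units',(toolT(s)[:3,:3].T@d/20).round(3),'turn',round(-(v[13]-e[2])/4.5837,2))
E
python3 held.py 627.5 -152.3 91.2 178.78 -1.21 6.8 627.9 -152.7 12 -83.3  464.7 -162.2 30 -91.4
```

```text
t 11.48 obj [ 484.  -166.9   76.3] [  1.16  -0.22 -91.31] tcp [ 482.  -166.1  155.5] [178.55  -2.37  -1.2 ] F [ 1.  -1.1 -1.6]
err world [-19.3   4.7 -46.3] yaw -0.09 tool units [-1.063 -0.273  2.267] turn 0.02
```

```bash
python3 -m pendant '[[[-0.5,-0.15,0.3,0],[-0.5,-0.15,0.4,0],[-0.1,0,0.4,0],[0,0,0.4,0],[0,0,0.4,0],[0,0,0.2,0],[0,0,0,0],[0,0,0,0],[0,0,0,0],[0,0,0,0]]]'; python3 held.py 627.5 -152.3 91.2 178.78 -1.21 6.8 627.9 -152.7 12 -83.3  464.7 -162.2 25 -91.4
```

```text
time: 12.32
tool_pos: [469.1, -164.2, 114.8]
tcp_rot: [178.3, -3.0, -1.1]
ft_force: [-0.1, -0.3, -2.1]
finger_gap: 39.0
t 12.32 obj [ 471.8 -165.4   35.6] [  1.74  -0.49 -91.19] tcp [ 469.1 -164.2  114.8] [178.29  -2.95  -1.07] F [-0.1 -0.3 -2.1]
err world [ -7.1   3.2 -10.6] yaw -0.21 tool units [-0.387 -0.167  0.508] turn 0.05
```

```bash
python3 -m pendant '[[[-0.25,-0.1,0.1,0.05],[-0.15,-0.07,0.1,0],[-0.05,0,0,0],[0,0,0,0],[0,0,0,0],[0,0,0,0],[0,0,0,0],[0,0,0,0],[0,0,0,0],[0,0,0,0]]]'; python3 held.py 627.5 -152.3 91.2 178.78 -1.21 6.8 627.9 -152.7 12 -83.3  464.7 -162.2 8 -91.4; python3 snap.py w11
python3 - <<'E'
from h import *
crop(snapshot('side'),270,180,470,330,4,'s11')
E
```

```text
time: 13.15
tool_pos: [460.3, -160.7, 111.3]
tcp_rot: [178.2, -3.1, -1.3]
ft_force: [0.8, 0.9, -2.9]
finger_gap: 38.8
t 13.15 obj [ 463.3 -162.    32.2] [  1.9   -0.54 -91.44] tcp [ 460.3 -160.7  111.3] [178.24  -3.11  -1.31] F [ 0.8  0.9 -2.9]
err world [  1.4  -0.2 -24.2] yaw 0.04 tool units [ 0.005 -0.026  1.21 ] turn -0.01
w11 13.15 [ 460.3 -160.7  111.3] [178.24  -3.11  -1.31] [ 0.8  0.9 -2.9] 38.8
```

View pics/s11.png

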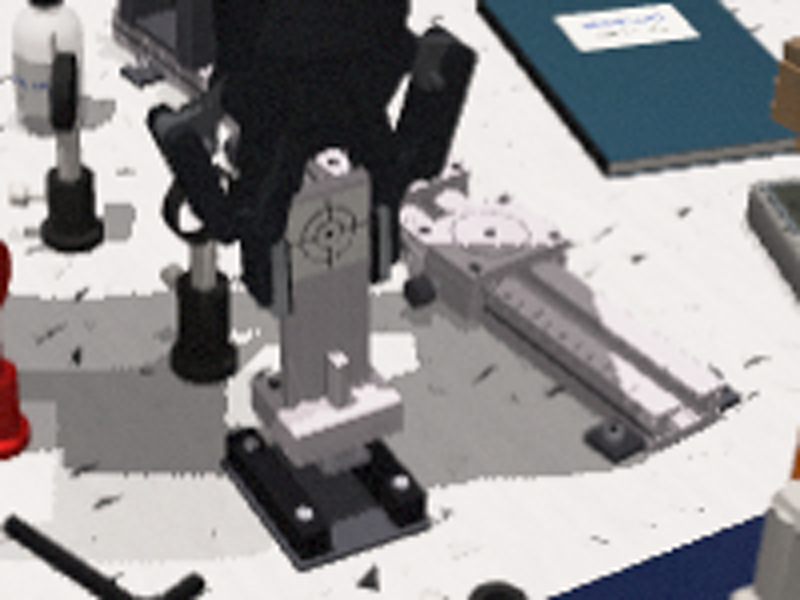

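View pics/w11.png

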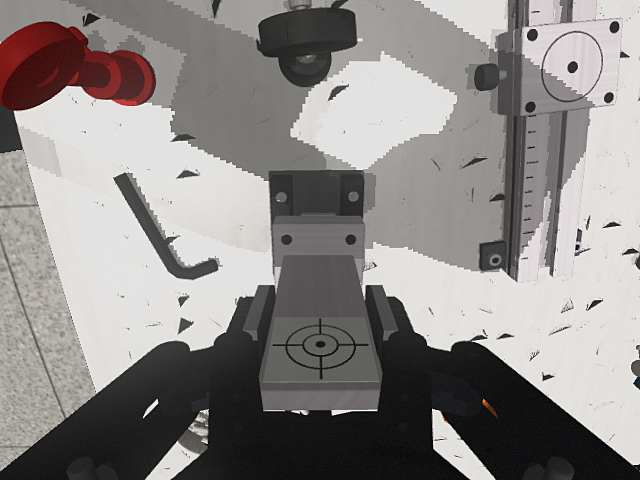

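```bash
python3 -m pendant '[[[-0.02,0,0.2,0],[-0.02,0,0.3,0],[-0.02,0,0.2,0],[0,0,0,0],[0,0,0,0],[0,0,0,0],[0,0,0,0],[0,0,0,0],[0,0,0,0],[0,0,0,0]]]'; python3 held.py 627.5 -152.3 91.2 178.78 -1.21 6.8 627.9 -152.7 12 -83.3  464.7 -162.2 8 -91.4
```

```text
time: 14.08
tool_pos: [459.5, -161.0, 95.1]
tcp_rot: [178.3, -3.0, -1.3]
ft_force: [0.1, 0.4, -2.6]
finger_gap: 39.1
t 14.08 obj [ 462.3 -162.2   16. ] [  1.83  -0.51 -91.44] tcp [ 459.5 -161.    95.1] [178.27  -3.04  -1.31] F [ 0.1  0.4 -2.6]
err world [ 2.4  0.  -8. ] yaw 0.04 tool units [ 0.098 -0.017  0.404] turn -0.01
```

```bash
python3 -m pendant '[[[0.1,0,0.1,0],[0.02,0,0.2,0],[0,0,0.1,0],[0,0,0,0],[0,0,0,0],[0,0,0,0],[0,0,0,0],[0,0,0,0],[0,0,0,0],[0,0,0,0]]]'; python3 held.py 627.5 -152.3 91.2 178.78 -1.21 6.8 627.9 -152.7 12 -83.3  464.7 -162.2 8 -91.4
```

```text
time: 14.92
tool_pos: [463.4, -161.8, 88.0]
tcp_rot: [178.2, -3.1, -1.3]
ft_force: [-1.3, 0.8, 0.9]
finger_gap: 39.3
t 14.92 obj [ 466.3 -163.1    8.9] [  1.91  -0.57 -91.44] tcp [ 463.4 -161.8   88. ] [178.21  -3.12  -1.3 ] F [-1.3  0.8  0.9]
err world [-1.6  0.9 -0.9] yaw 0.04 tool units [-0.084 -0.046  0.038] turn -0.01
```

```bash
python3 -m pendant '[[[-0.09,-0.04,0.03,0],[0,0,0,0],[0,0,0,0],[0,0,0,0],[0,0,0,0],[0,0,0,0],[0,0,0,0],[0,0,0,0],[0,0,0,0],[0,0,0,0]]]'; python3 held.py 627.5 -152.3 91.2 178.78 -1.21 6.8 627.9 -152.7 12 -83.3  464.7 -162.2 8 -91.4;  python3 -m pendant '[[[0,0,0,0],[0,0,0,0],[0,0,0,0],[0,0,0,0],[0,0,0,0],[0,0,0,0],[0,0,0,0],[0,0,0,0],[0,0,0,0],[0,0,0,0]]]' 1; python3 snap.py w12
python3 - <<'E'
from h import *
crop(snapshot('side'),270,180,470,330,4,'s12')
E
```

```text
time: 15.75
tool_pos: [463.0, -161.7, 88.2]
tcp_rot: [178.1, -3.3, -1.3]
ft_force: [0.6, -0.5, 0.8]
finger_gap: 39.0
t 15.75 obj [ 466.3 -163.1    9.1] [  2.13  -0.65 -91.44] tcp [ 463.  -161.7   88.2] [178.12  -3.34  -1.31] F [ 0.6 -0.5  0.8]
err world [-1.6  0.9 -1.1] yaw 0.04 tool units [-0.084 -0.044  0.048] turn -0.01
time: 16.58
tool_pos: [462.5, -161.4, 87.6]
tcp_rot: [178.2, -3.3, -1.3]
ft_force: [-0.4, -0.6, 0.7]
finger_gap: 85.3
w12 16.58 [ 462.5 -161.4   87.6] [178.15  -3.27  -1.3 ] [-0.4 -0.6  0.7] 85.3
```

View pics/s12.png

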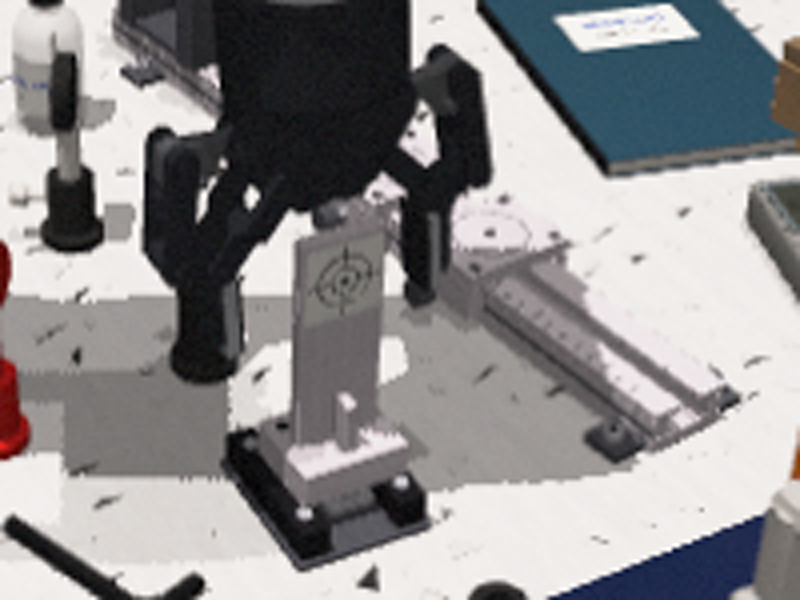

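View pics/w12.png

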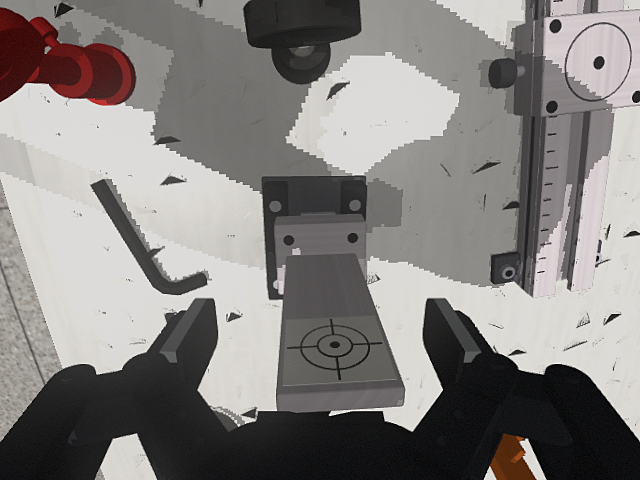

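```bash
python3 go.py 465 -162 165 -1.3
```

```text
now [ 462.5 -161.4   87.6] [178.15  -3.28  -1.3 ] shift tool units [ 0.34  0.15 -3.85] turn units -0.0
```

```bash
python3 -m pendant '[[[0.1,0.03,-0.6,0],[0.07,0.03,-0.7,0],[0.07,0.03,-0.8,0],[0.07,0.03,-0.8,0],[0.07,0,-0.8,0],[0.05,0,-0.8,0],[0.05,0,-0.8,0],[0,0,-0.8,0],[0,0,-0.8,0],[0,0,-0.5,0]]]'; python3 snap.py w13; python3 go.py 463 0 285 -0
```

```text
time: 17.52
tool_pos: [462.6, -158.2, 248.0]
tcp_rot: [178.2, -3.2, -1.3]
ft_force: [-0.0, -0.4, 1.1]
finger_gap: 85.1
w13 17.52 [ 462.6 -158.2  248. ] [178.21  -3.16  -1.32] [-0.  -0.4  1.1] 85.1
now [ 463.5 -158.6  250. ] [178.14  -3.32  -1.31] shift tool units [-0.1  -7.87 -2.01] turn units -0.29
```

View pics/w13.png

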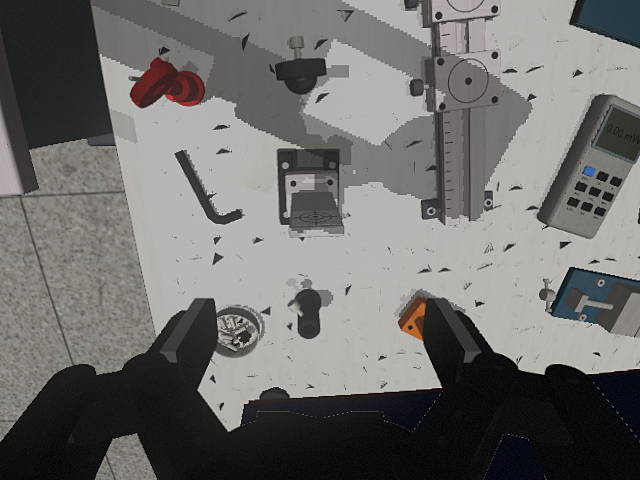

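Run:
```python
from snap import *
_,a,_=load('w13');_,b,_=load('w10');_,c,_=load('w4')
crop(a,255,20,355,110,6,'w13l'); crop(b,215,0,315,100,6,'w10l'); crop(c,200,0,280,210,4,'w4l'); crop(a,270,140,350,240,6,'w13t')
```

```text
(no output)
```

View pics/w13l.png

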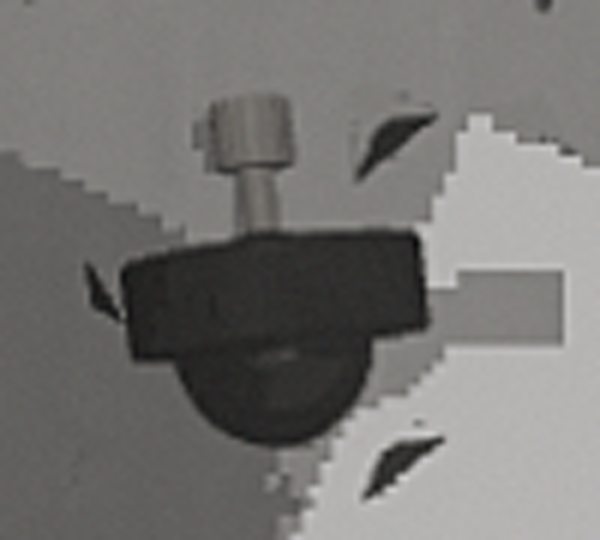

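View pics/w13t.png

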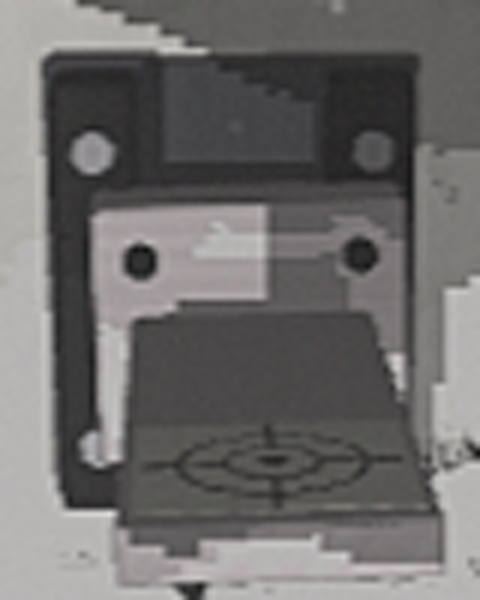

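View pics/w4l.png

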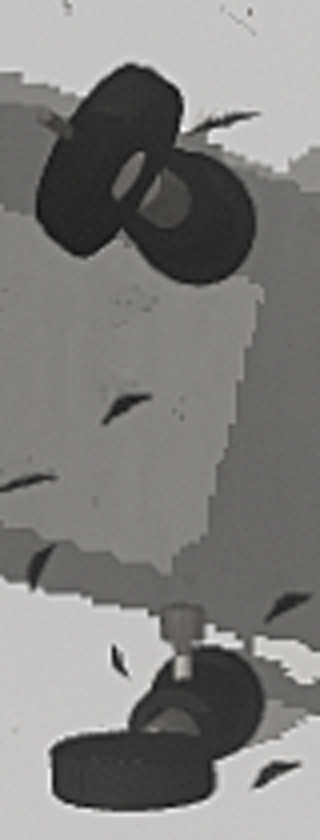

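Run:
```python
from snap import *
np.set_printoptions(precision=1,suppress=True)
C,_,_=load('w13');D,_,_=load('w4')
T=lambda p:(270+p[0]/6,140+p[1]/6)
L=lambda p:(255+p[0]/6,20+p[1]/6)
F=lambda p:(200+p[0]/4,p[1]/4)
q=np.array([onz(C,T(p),143) for p in [(118,520),(435,512),(443,570),(118,583)]]);print('plate',q,q.mean(0),np.degrees(np.arctan2(*(q[1]-q[0]+q[2]-q[3])[[1,0]])))
q=np.array([onz(C,T(p),38) for p in [(140,262),(360,255)]]);print('scr',q,q.mean(0),np.degrees(np.arctan2(*(q[1]-q[0])[[1,0]])))
q=np.array([onz(C,T(p),20) for p in [(92,152),(373,152),(98,448)]]);print('cradle scr',q)
q=np.array([onz(C,L(p),93) for p in [(122,268),(418,235),(428,328),(133,358)]]);print('lens',q,q.mean(0),np.degrees(np.arctan2(*(q[1]-q[0]+q[2]-q[3])[[1,0]])),np.linalg.norm(q[1]-q[0]))
q2=np.array([onz(D,F(p),93) for p in [(52,752),(215,752),(214,795),(54,795)]]);print('lens w4',q2,q2.mean(0),np.degrees(np.arctan2(*(q2[1]-q2[0]+q2[2]-q2[3])[[1,0]])))
print('foot w4',onz(D,F((205,700)),4),'foot w13',onz(C,L((277,345)),4))
print('tri ctr',tri((C,L((275,297))),(D,F((134,773)))))
```

```text
plate [[ 447.4 -158.2  143. ]
 [ 485.2 -158.8  143. ]
 [ 486.2 -166.2  143. ]
 [ 447.  -166.2  143. ]] [ 466.4 -162.4  143. ] -0.39865731064230997
scr [[ 448.9 -150.5   38. ]
 [ 484.8 -150.6   38. ]] [ 466.8 -150.6   38. ] -0.11161719970418835
cradle scr [[ 441.2 -135.4   20. ]
 [ 488.7 -136.9   20. ]
 [ 439.5 -187.6   20. ]]
lens [[440.8 -47.2  93. ]
 [477.8 -44.1  93. ]
 [478.8 -55.1  93. ]
 [441.6 -57.8  93. ]] [459.7 -51.1  93. ] 4.529328413553326 37.09053726203528
lens w4 [[440.3 -49.4  93. ]
 [478.8 -44.7  93. ]
 [479.2 -55.1  93. ]
 [441.1 -59.8  93. ]] [459.9 -52.3  93. ] 6.98146029742688
foot w4 [459.3 -50.5   4. ] foot w13 [460.4 -51.8   4. ]
tri ctr (array([460. , -51.4,  94.8]), [0.4272884980149228, 0.42728849801490315])
```

```bash
python3 - <<'E'
from snap import *
_,a,_=load('w3')
crop(a,255,160,335,240,7,'w3i')
E
python3 go.py 448 79 250 60 10
```

```text
now [ 463.5 -158.6  250. ] [178.14  -3.32  -1.31] shift tool units [ -1.04 -11.85  -0.44] turn units -13.38
0 [-0.1  -1.19  0.  ] -1.34
1 [ 0.02 -1.19  0.  ] -1.34
2 [ 0.15 -1.18  0.  ] -1.34
3 [ 0.28 -1.16  0.  ] -1.34
4 [ 0.4  -1.12  0.  ] -1.34
5 [ 0.51 -1.07  0.  ] -1.34
6 [ 0.63 -1.01  0.  ] -1.34
7 [ 0.73 -0.94  0.  ] -1.34
8 [ 0.83 -0.86  0.  ] -1.34
9 [ 0.91 -0.76  0.  ] -1.34
```

View pics/w3i.png

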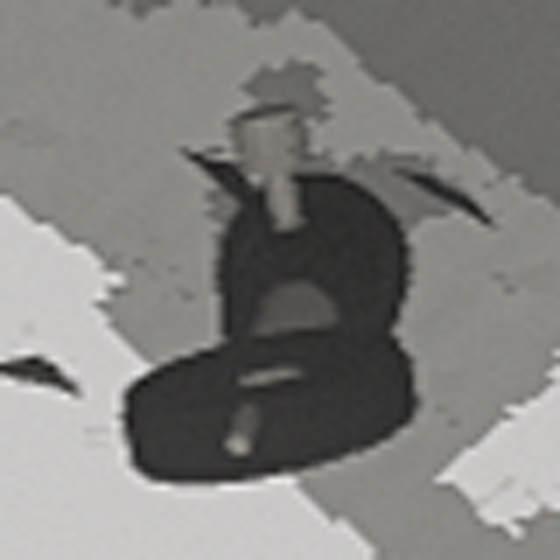

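```bash
python3 - <<'E'
from snap import *
np.set_printoptions(precision=1,suppress=True)
C,_,_=load('w3')
L=lambda p:(255+p[0]/7,160+p[1]/7)
q=np.array([onz(C,L(p),89) for p in [(128,418),(400,345),(412,405),(145,470)]]);print(q,q.mean(0),np.degrees(np.arctan2(*(q[1]-q[0]+q[2]-q[3])[[1,0]])))
print(onz(C,L((318,270)),4))
E
python3 go.py 448 79 250 63 15; python3 -m pendant '[[[-0.05,-0.8,0,-1],[0.05,-0.8,0,-1],[0.1,-0.8,0,-1],[0.15,-0.8,0,-1],[0.2,-0.8,0,-1],[0.25,-0.8,0,-1],[0.3,-0.75,0,-1],[0.4,-0.7,0,-1],[0.45,-0.7,0,-1],[0.5,-0.65,0,-1]]]';python3 go.py 448 79 250 63 5
```

```text
[[435.3  64.   89. ]
 [451.6 100.   89. ]
 [459.2  95.7  89. ]
 [442.4  60.7  89. ]] [447.1  80.1  89. ] 65.00106876035358
[447.4  80.9   4. ]
now [ 463.5 -158.6  250. ] [178.14  -3.32  -1.31] shift tool units [ -1.04 -11.85  -0.44] turn units -14.03
0 [-0.07 -0.79  0.  ] -0.94
1 [-0.01 -0.79  0.  ] -0.94
2 [ 0.05 -0.79  0.  ] -0.94
3 [ 0.11 -0.79  0.  ] -0.94
4 [ 0.17 -0.78  0.  ] -0.94
5 [ 0.22 -0.76  0.  ] -0.94
6 [ 0.28 -0.74  0.  ] -0.94
7 [ 0.34 -0.72  0.  ] -0.94
8 [ 0.39 -0.69  0.  ] -0.94
9 [ 0.44 -0.66  0.  ] -0.94
10 [ 0.49 -0.63  0.  ] -0.94
11 [ 0.53 -0.59  0.  ] -0.94
12 [ 0.57 -0.55  0.  ] -0.94
13 [ 0.61 -0.5   0.  ] -0.94
14 [ 0.65 -0.46  0.  ] -0.94
time: 18.4
tool_pos: [454.7, 7.6, 244.0]
tcp_rot: [176.2, -0.8, 46.2]
ft_force: [-0.1, -0.3, 0.5]
finger_gap: 85.7
now [454.7   7.6 244. ] [176.16  -0.8   46.16] shift tool units [ 2.35 -2.69 -0.45] turn units -3.67
0 [ 0.47 -0.54 -0.06] -0.73
1 [ 0.5  -0.51 -0.06] -0.73
2 [ 0.53 -0.48 -0.06] -0.73
3 [ 0.56 -0.45 -0.06] -0.73
4 [ 0.58 -0.42 -0.06] -0.73
```

```bash
cat >> go.py <<'E'
print('tilt world deg',np.degrees(T[:2,2]).round(2),'tool x/y comp',np.degrees(np.array([T[:3,0]@[0,0,-1],T[:3,1]@[0,0,-1]])).round(2))
E
python3 -m pendant '[[[0.5,-0.55,0,-0.8],[0.5,-0.5,0,-0.8],[0.55,-0.5,0,-0.8],[0.55,-0.45,0,-0.8],[0.6,-0.4,0,-0.8],[0.1,-0.1,0,0],[0,0,0,0],[0,0,0,0],[0,0,0,0],[0,0,0,0]]]';python3 go.py 447 80 250 65; python3 snap.py w14
```

```text
time: 19.23
tool_pos: [443.9, 87.5, 237.4]
tcp_rot: [176.4, 0.6, 65.5]
ft_force: [-0.7, 0.1, -0.4]
finger_gap: 85.5
now [443.9  87.5 237.4] [176.38   0.64  65.55] shift tool units [-0.28  0.33 -0.61] turn units 0.12
tilt world deg [ 3.03 -2.08] tool x/y comp [ 0.64 -3.61]
w14 19.23 [443.9  87.5 237.4] [176.38   0.64  65.55] [-0.7  0.1 -0.4] 85.5
```

View pics/w14.png

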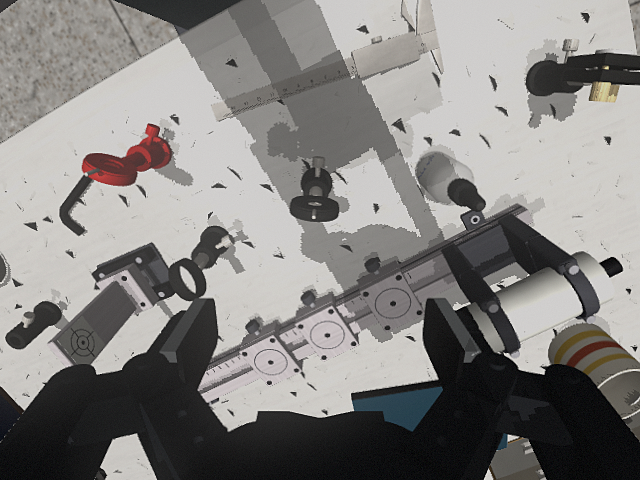

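Run:
```python
from snap import *
_,a,_=load('w14')
crop(a,275,145,355,230,7,'w14i')
```

```text
(no output)
```

View pics/w14i.png

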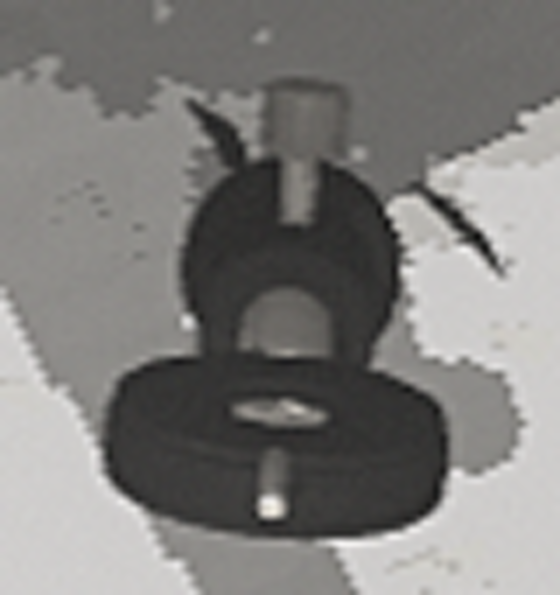

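```bash
python3 - <<'E'
from snap import *
np.set_printoptions(precision=1,suppress=True)
C,_,_=load('w14');D,_,_=load('w3')
I=lambda p:(275+p[0]/7,145+p[1]/7); J=lambda p:(255+p[0]/7,160+p[1]/7)
f=onz(C,I((291,265)),5); s=onz(C,I((307,85)),26); pin=onz(C,I((270,507)),124)
print(f,s,pin,'pin tri',tri((C,I((270,507))),(D,J((237,445)))))
d=f-s; print('iris yaw',np.degrees(np.arctan2(d[1],d[0])),'tool yaw +90',np.linalg.norm(d[:2]))
d=pin-s; print('iris yaw by pin',np.degrees(np.arctan2(d[1],d[0])),np.linalg.norm(d[:2]))
s3=onz(D,J((270,112)),26);f3=onz(D,J((317,268)),5);print(s3,f3,np.degrees(np.arctan2(*(f3-s3)[[1,0]])))
for a,b in [((108,430),(447,440)),((112,385),(440,405)),((110,470),(440,490))]:
    p,q=onz(C,I(a),89),onz(C,I(b),89);print(p,q,(p+q)/2,np.degrees(np.arctan2(*(q-p)[[1,0]])),np.linalg.norm(p-q))
E
python3 go.py 447 80 250 65
```

```text
[446.6  80.6   5. ] [419.8  95.7  26. ] [442.8  82.5 124. ] pin tri (array([443.3,  82.2, 122.5]), [0.08085369146504423, 0.08085369146497608])
iris yaw -29.443619026715787 tool yaw +90 30.78909416572196
iris yaw by pin -29.84408760550027 26.477619851190433
[421.1  96.2  26. ] [447.8  81.    5. ] -29.591245244726956
[437.2  63.   89. ] [454.7  99.   89. ] [445.9  81.   89. ] 64.04698531931113 40.0728500294628
[432.4  65.8  89. ] [450.4 100.   89. ] [441.4  82.9  89. ] 62.16416732277338 38.58910971964338
[441.8  61.   89. ] [460.1  95.8  89. ] [450.9  78.4  89. ] 62.16812719570902 39.32542851577831
now [444.   87.4 237.5] [176.38   0.64  65.54] shift tool units [-0.28  0.33 -0.6 ] turn units 0.12
tilt world deg [ 3.03 -2.08] tool x/y comp [ 0.64 -3.62]
```

```bash
python3 go.py 447.4 80.1 150 62;python3 -m pendant '[[[-0.1,0.05,0.5,0.3],[0,0,0.5,0.3],[0,0,0.5,0.16],[0,0,0.5,0],[0,0,0.5,0],[0,0,0.5,0],[0,0,0.5,0],[0,0,0.5,0],[0,0,0.3,0],[0,0,0,0]]]';python3 go.py 447.4 80.1 69 62; python3 snap.py w15
```

```text
now [444.   87.4 237.5] [176.38   0.64  65.54] shift tool units [-0.21  0.03  4.39] turn units 0.77
0 [-0.05  0.06  0.87] 0.15
1 [-0.05  0.06  0.87] 0.15
2 [-0.05  0.06  0.87] 0.15
3 [-0.05  0.06  0.87] 0.15
4 [-0.05  0.06  0.87] 0.15
tilt world deg [ 3.03 -2.08] tool x/y comp [ 0.64 -3.62]
time: 20.12
tool_pos: [447.6, 79.5, 139.9]
tcp_rot: [176.5, 0.5, 61.4]
ft_force: [0.1, 0.2, 0.1]
finger_gap: 85.6
now [447.6  79.5 139.9] [176.51   0.52  61.42] shift tool units [ 0.06 -0.24  3.54] turn units -0.13
tilt world deg [ 2.81 -2.12] tool x/y comp [ 0.52 -3.49]
w15 20.12 [447.6  79.5 139.9] [176.51   0.52  61.42] [0.1 0.2 0.1] 85.6
```

View pics/w15.png

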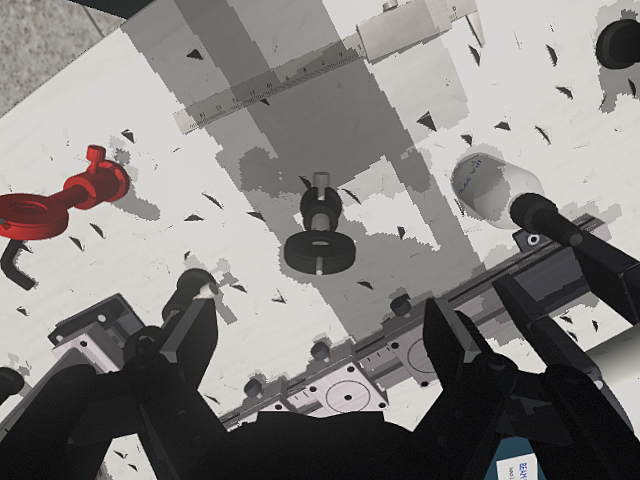

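```bash
python3 -m pendant '[[[0,-0.03,0.5,-0.1],[0,-0.03,0.5,0],[0,-0.03,0.5,0],[0,-0.03,0.5,0],[0,-0.03,0.5,0],[0,-0.03,0.5,0],[0,-0.03,0.3,0],[0,0,0,0],[0,0,0,0],[0,0,0,0]]]';python3 go.py 447.4 80.1 69 62; python3 snap.py w16
```

```text
time: 21.0
tool_pos: [447.7, 79.2, 67.8]
tcp_rot: [176.5, 0.5, 62.0]
ft_force: [-0.3, 0.3, 0.4]
finger_gap: 85.8
now [447.7  79.2  67.8] [176.45   0.51  61.95] shift tool units [ 0.03 -0.03 -0.06] turn units -0.01
tilt world deg [ 2.89 -2.12] tool x/y comp [ 0.51 -3.54]
w16 21.0 [447.7  79.2  67.8] [176.45   0.51  61.95] [-0.3  0.3  0.4] 85.8
```

View pics/w16.png

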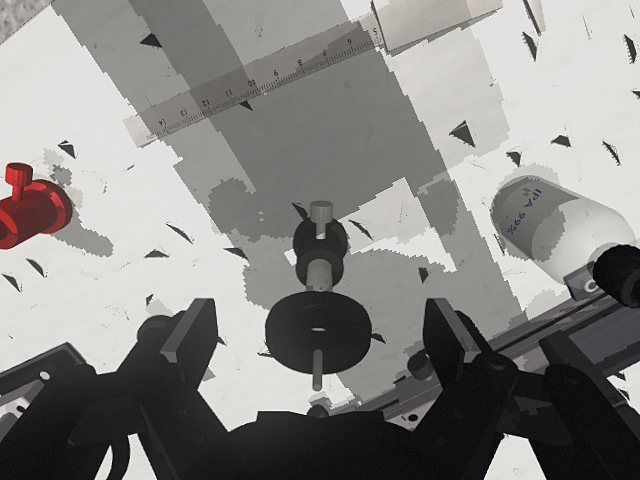

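```bash
python3 -m pendant '[[[0,0,0,0],[0,0,0,0],[0,0,0,0],[0,0,0,0],[0,0,0,0],[0,0,0,0],[0,0,0,0],[0,0,0,0],[0,0,0,0],[0,0,0,0]]]' -1 50;python3 go.py 447.4 80.1 69 62; python3 snap.py w17
```

```text
time: 21.88
tool_pos: [449.7, 79.4, 70.4]
tcp_rot: [176.2, 0.4, 62.0]
ft_force: [-0.0, -0.9, -0.3]
finger_gap: 38.2
now [449.7  79.4  70.4] [176.22   0.36  61.95] shift tool units [-0.02 -0.12  0.06] turn units -0.01
tilt world deg [ 3.16 -2.09] tool x/y comp [ 0.36 -3.77]
w17 21.88 [449.7  79.4  70.4] [176.22   0.36  61.95] [-0.  -0.9 -0.3] 38.2
```

View pics/w17.png

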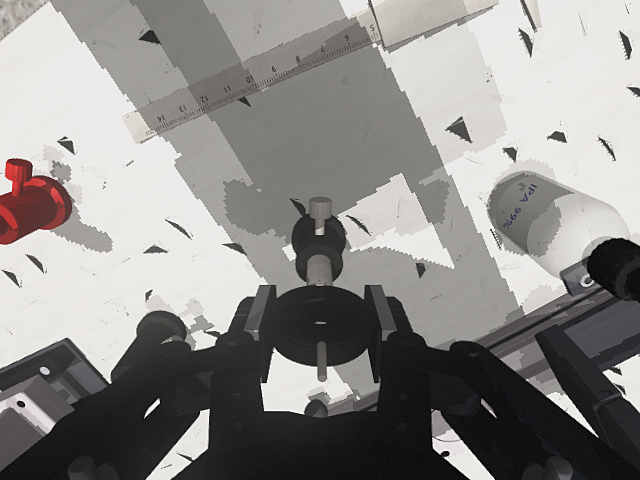

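```bash
python3 -m pendant '[[[0,0,-0.3,0],[0,0,-0.4,0],[0,0,-0.5,0.5],[0,0,-0.5,0.6],[0,0,-0.5,0.6],[0,0,-0.5,0.6],[0,0,-0.5,0.6],[0,0,-0.5,0.6],[0,0,-0.4,0.6],[0,0,-0.2,0.6]]]'; python3 held.py 449.7 79.4 70.4 176.22 0.36 61.95 446.3 80.8 0 -28.05 597.9 103.9 60 -83.3; python3 go.py 599 102.5 135 6.7 12;python3 snap.py w18
```

```text
time: 22.77
tool_pos: [441.1, 82.8, 161.9]
tcp_rot: [176.6, -0.8, 39.6]
ft_force: [0.7, -0.1, -2.1]
finger_gap: 38.4
t 22.77 obj [439.2  86.6  91.5] [  1.14   0.41 -50.43] tcp [441.1  82.8 161.9] [176.63  -0.78  39.56] F [ 0.7 -0.1 -2.1]
err world [158.7  17.3 -31.5] yaw -32.87 tool units [6.643 4.281 1.923] turn 7.17
now [441.1  82.8 161.9] [176.63  -0.78  39.56] shift tool units [6.7  4.18 1.68] turn units 7.17
0 [0.56 0.36 0.11] 0.6
1 [0.58 0.33 0.11] 0.6
2 [0.59 0.3  0.11] 0.6
3 [0.6  0.27 0.11] 0.6
4 [0.62 0.24 0.11] 0.6
5 [0.63 0.21 0.11] 0.6
6 [0.64 0.18 0.11] 0.6
7 [0.65 0.15 0.11] 0.6
8 [0.65 0.12 0.11] 0.6
9 [0.66 0.09 0.11] 0.6
10 [0.66 0.06 0.11] 0.6
11 [0.66 0.03 0.11] 0.6
tilt world deg [ 2.75 -2.1 ] tool x/y comp [-0.78 -3.37]
w18 22.77 [441.1  82.8 161.9] [176.63  -0.78  39.56] [ 0.7 -0.1 -2.1] 38.4
```

View pics/w18.png

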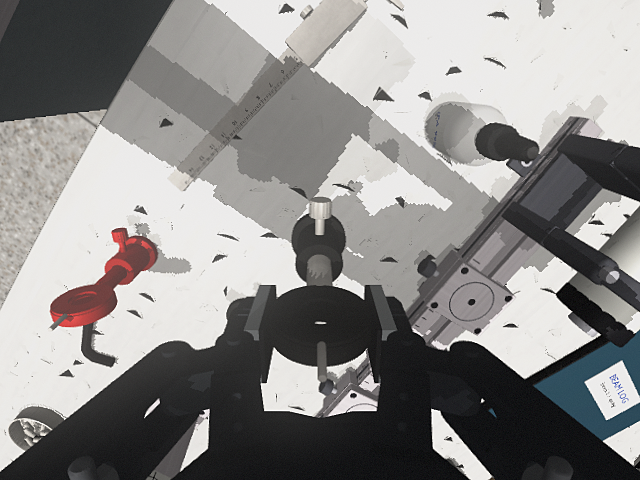

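```bash
python3 -m pendant '[[[0.6,0.4,0,0.7],[0.65,0.35,0,0.7],[0.65,0.35,0,0.7],[0.7,0.3,0,0.7],[0.7,0.3,0,0.7],[0.7,0.25,0,0.7],[0.75,0.2,0,0.7],[0.75,0.15,0,0.7],[0.75,0.1,0,0.7],[0.6,0.05,0,0.7]]]'; python3 held.py 449.7 79.4 70.4 176.22 0.36 61.95 446.3 80.8 0 -28.05 597.9 103.9 60 -83.3
```

```text
time: 23.65
tool_pos: [590.4, 97.1, 170.6]
tcp_rot: [177.6, -2.4, 6.6]
ft_force: [0.4, 0.0, -2.4]
finger_gap: 37.8
t 23.65 obj [592.7 102.8 100.4] [  2.71   1.4  -83.3 ] tcp [590.4  97.1 170.6] [177.62  -2.35   6.64] F [ 0.4  0.  -2.4]
err world [  5.2   1.1 -40.4] yaw 0.0 tool units [ 0.18  -0.108  2.027] turn -0.0
```

```bash
python3 -m pendant '[[[0.1,-0.05,0.3,0],[0.03,-0.05,0.4,0],[0,0,0.4,0],[0,0,0.4,0],[0,0,0.4,0],[0,0,0.3,0],[0,0,0.2,0],[0,0,0,0],[0,0,0,0],[0,0,0,0]]]'; python3 held.py 449.7 79.4 70.4 176.22 0.36 61.95 446.3 80.8 0 -28.05 597.9 103.9 34 -83.3; python3 snap.py w19;python3 - <<'E'
from h import *
crop(snapshot('side'),270,100,470,250,4,'s19')
E
```

```text
time: 24.48
tool_pos: [591.4, 97.4, 114.4]
tcp_rot: [177.6, -1.9, 7.1]
ft_force: [-0.6, -0.7, -3.0]
finger_gap: 38.6
t 24.48 obj [593.1 103.1  44.2] [  2.26   1.4  -82.87] tcp [591.4  97.4 114.4] [177.62  -1.9    7.09] F [-0.6 -0.7 -3. ]
err world [  4.8   0.8 -10.2] yaw -0.43 tool units [ 0.224 -0.033  0.517] turn 0.09
w19 24.48 [591.4  97.4 114.4] [177.62  -1.9    7.09] [-0.6 -0.7 -3. ] 38.6
```

View pics/w19.png

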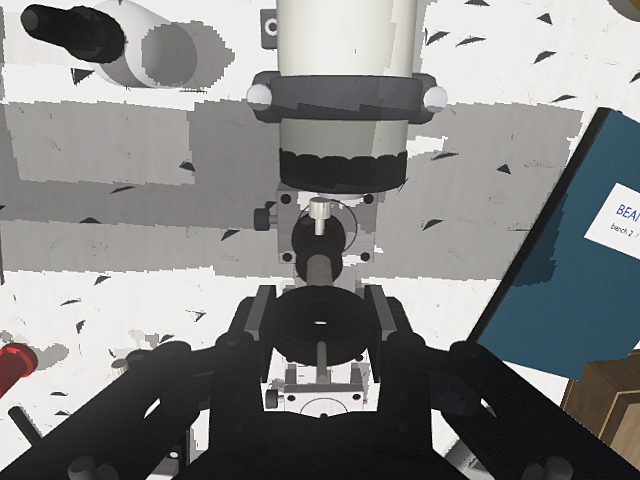

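View pics/s19.png

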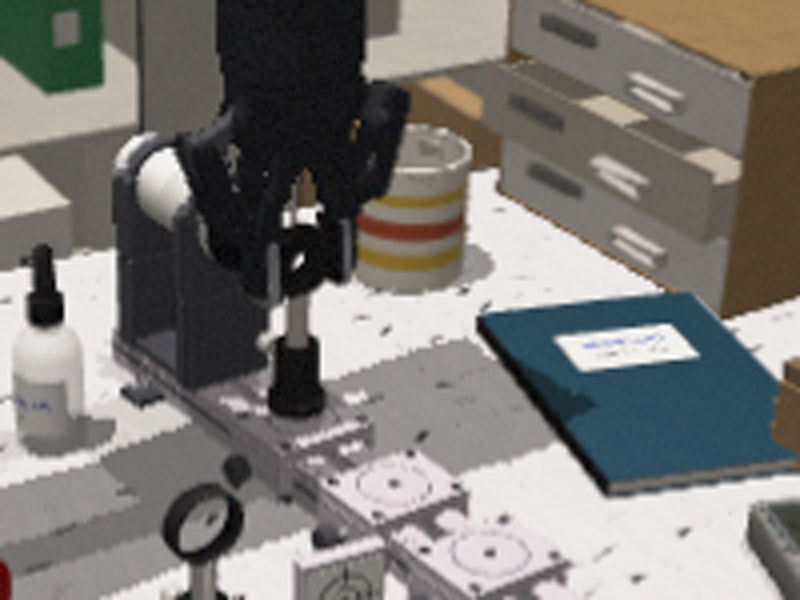

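```bash
cat > meas.py <<'E'
# fit foot circle outline + carrier screws in a crop for viewing
import sys
from snap import *
n,x0,y0,x1,y1,k=sys.argv[1],*map(int,sys.argv[2:7])
_,a,_=load(n); crop(a,x0,y0,x1,y1,k,n+'z')
E
python3 meas.py w19 250 180 390 300 5
```

```text
(no output)
```

View pics/w19z.png

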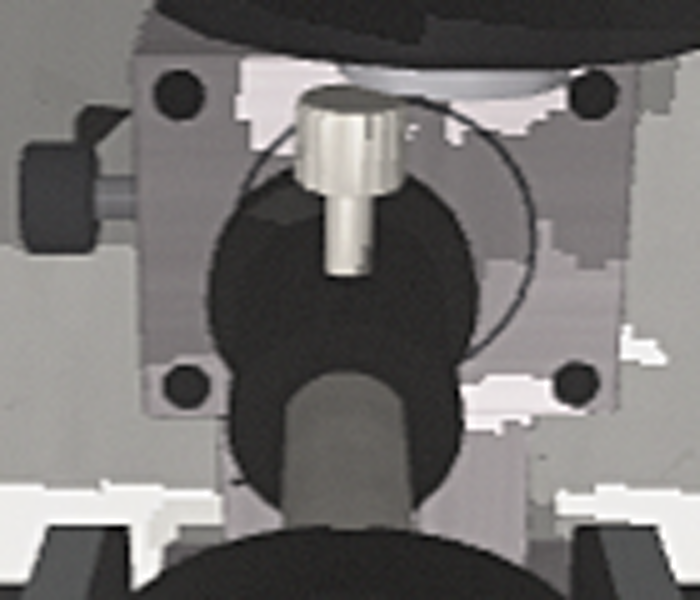

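Run:
```python
from snap import *
np.set_printoptions(precision=1,suppress=True)
C,_,s=load('w19')
Z=lambda p:(250+p[0]/5,180+p[1]/5)
q=np.array([onz(C,Z(p),34) for p in [(180,95),(592,95),(186,386),(576,383)]]);print(q,q.mean(0))
f=onz(C,Z((343,293)),46);print('foot',f,'size',np.linalg.norm(onz(C,Z((208,293)),46)-onz(C,Z((478,293)),46)))
print('rel tool',toolT(s)[:3,:3].T@(q.mean(0)-f))
```

```text
[[570.5 120.6  34. ]
 [621.9 126.6  34. ]
 [575.   81.   34. ]
 [626.6  87.1  34. ]] [598.5 103.8  34. ]
foot [593.1 101.2  46. ] size 33.27963074383746
rel tool [ 5.3 -2.4 12.1]
```

```bash
python3 -m pendant '[[[0.2,-0.06,0.1,0.09],[0.08,-0.03,0.1,0],[0,0,0.1,0],[0,0,0,0],[0,0,0,0],[0,0,0,0],[0,0,0,0],[0,0,0,0],[0,0,0,0],[0,0,0,0]]]'; python3 held.py 449.7 79.4 70.4 176.22 0.36 61.95 446.3 80.8 0 -28.05 598.2 103.9 34 -83.3; python3 snap.py w20;python3 meas.py w20 250 180 390 300 5
```

```text
time: 25.42
tool_pos: [599.5, 100.2, 110.5]
tcp_rot: [177.6, -2.2, 6.6]
ft_force: [-0.1, -0.7, -1.5]
finger_gap: 38.5
t 25.42 obj [601.6 105.9  40.2] [  2.54   1.41 -83.31] tcp [599.5 100.2 110.5] [177.63  -2.17   6.63] F [-0.1 -0.7 -1.5]
err world [-3.4 -2.  -6.2] yaw 0.01 tool units [-0.194  0.066  0.308] turn -0.0
w20 25.42 [599.5 100.2 110.5] [177.63  -2.17   6.63] [-0.1 -0.7 -1.5] 38.5
```

View pics/w20z.png

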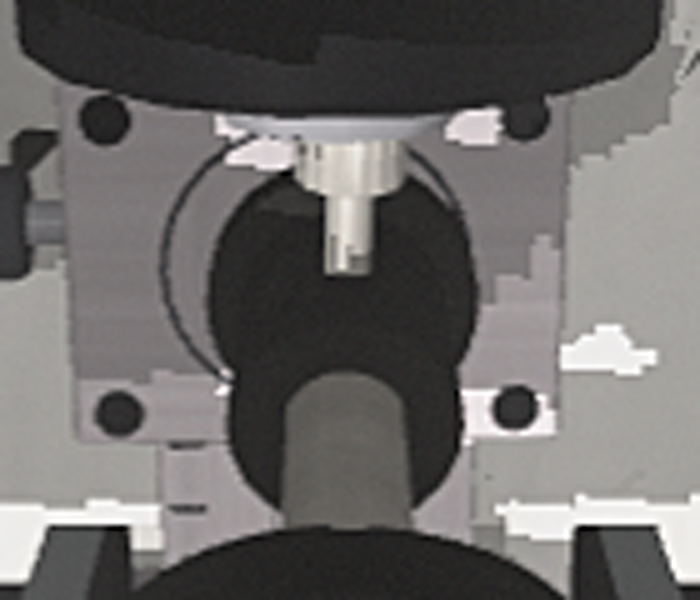

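```bash
cat > rel.py <<'E'
# rel.py name x0 y0 k fx fy fz  s1x s1y s2x s2y s3x s3y s4x s4y
import sys
from snap import *
n=sys.argv[1];x0,y0,k,fx,fy,fz,*sc=map(float,sys.argv[2:])
C,_,s=load(n);Z=lambda x,y:(x0+x/k,y0+y/k)
q=np.array([onz(C,Z(sc[i],sc[i+1]),34) for i in range(0,8,2)]);f=onz(C,Z(fx,fy),fz)
d=toolT(s)[:3,:3].T@(q.mean(0)-f)
d1=q[1]-q[0]+q[3]-q[2]
print('carrier',q.mean(0).round(1),'yaw',np.degrees(np.arctan2(d1[1],d1[0])).round(2),'foot',f.round(1),'move tool units x,y',(d[:2]/20).round(3), 'world',(q.mean(0)-f).round(1))
E
python3 rel.py w20 250 180 5 343 293 42 105 120 525 118 120 413 515 407
```

```text
carrier [598.5 103.8  34. ] yaw 6.49 foot [601.6 104.   42. ] move tool units x,y [-0.167 -0.023] world [-3.  -0.2 -8. ]
```

```bash
python3 -m pendant '[[[-0.12,0.02,0.1,0],[0,0,0.1,0],[0,0,0,0],[0,0,0,0],[0,0,0,0],[0,0,0,0],[0,0,0,0],[0,0,0,0],[0,0,0,0],[0,0,0,0]]]'; python3 held.py 449.7 79.4 70.4 176.22 0.36 61.95 446.3 80.8 0 -28.05 598.5 103.9 34 -83.3
```

```text
time: 26.3
tool_pos: [597.1, 99.3, 106.0]
tcp_rot: [177.6, -2.2, 6.6]
ft_force: [0.1, 0.3, -2.2]
finger_gap: 38.2
t 26.3 obj [599.2 104.9  35.7] [  2.54   1.41 -83.32] tcp [597.1  99.3 106. ] [177.63  -2.17   6.63] F [ 0.1  0.3 -2.2]
err world [-0.7 -1.  -1.7] yaw 0.02 tool units [-0.042  0.044  0.087] turn -0.0
```

```bash
python3 -m pendant '[[[-0.03,0.01,0.08,0],[0,0,0,0],[0,0,0.05,0],[0,0,0,0],[0,0,0,0],[0,0,0,0],[0,0,0,0],[0,0,0,0],[0,0,0,0],[0,0,0,0]]]'; python3 held.py 449.7 79.4 70.4 176.22 0.36 61.95 446.3 80.8 0 -28.05 598.5 103.9 34 -83.3; python3 snap.py w21;python3 meas.py w21 250 180 390 300 5
```

```text
time: 27.13
tool_pos: [597.6, 99.1, 104.6]
tcp_rot: [177.6, -2.3, 6.6]
ft_force: [-0.1, -0.2, -1.0]
finger_gap: 38.3
t 27.13 obj [599.9 104.7  34.4] [  2.68   1.41 -83.31] tcp [597.6  99.1 104.6] [177.63  -2.32   6.63] F [-0.1 -0.2 -1. ]
err world [-1.4 -0.8 -0.4] yaw 0.01 tool units [-0.074  0.033  0.018] turn -0.0
w21 27.13 [597.6  99.1 104.6] [177.63  -2.32   6.63] [-0.1 -0.2 -1. ] 38.3
```

View pics/w21z.png

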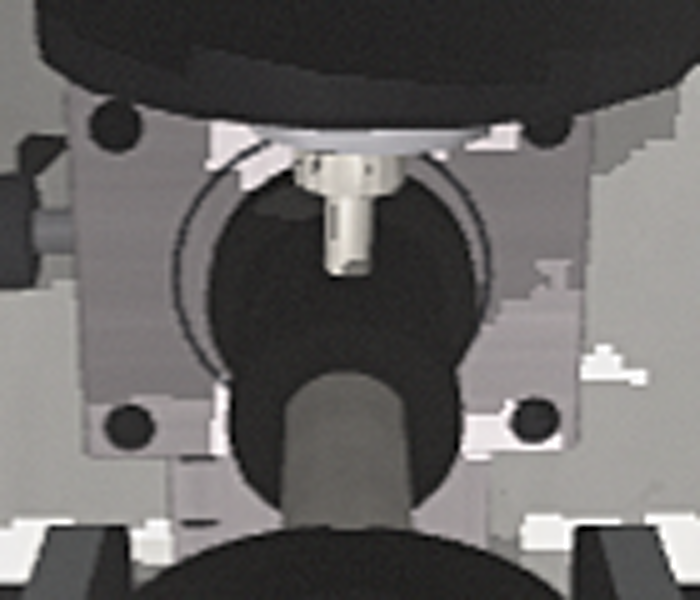

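```bash
python3 -m pendant '[[[-0.06,0.02,0.05,0],[0,0,0,0],[0,0,0.05,0],[0,0,0,0],[0,0,0,0],[0,0,0,0],[0,0,0,0],[0,0,0,0],[0,0,0,0],[0,0,0,0]]]'; python3 held.py 449.7 79.4 70.4 176.22 0.36 61.95 446.3 80.8 0 -28.05 598.5 103.9 34 -83.3; python3 snap.py w22;python3 meas.py w22 250 180 390 300 5
```

```text
time: 28.02
tool_pos: [597.8, 98.6, 104.6]
tcp_rot: [177.6, -2.5, 6.6]
ft_force: [-1.2, -0.1, 2.0]
finger_gap: 38.4
t 28.02 obj [600.3 104.3  34.4] [  2.88   1.42 -83.3 ] tcp [597.8  98.6 104.6] [177.64  -2.52   6.64] F [-1.2 -0.1  2. ]
err world [-1.8 -0.4 -0.4] yaw -0.0 tool units [-0.094  0.011  0.015] turn 0.0
w22 28.02 [597.8  98.6 104.6] [177.64  -2.52   6.64] [-1.2 -0.1  2. ] 38.4
```

View pics/w22z.png

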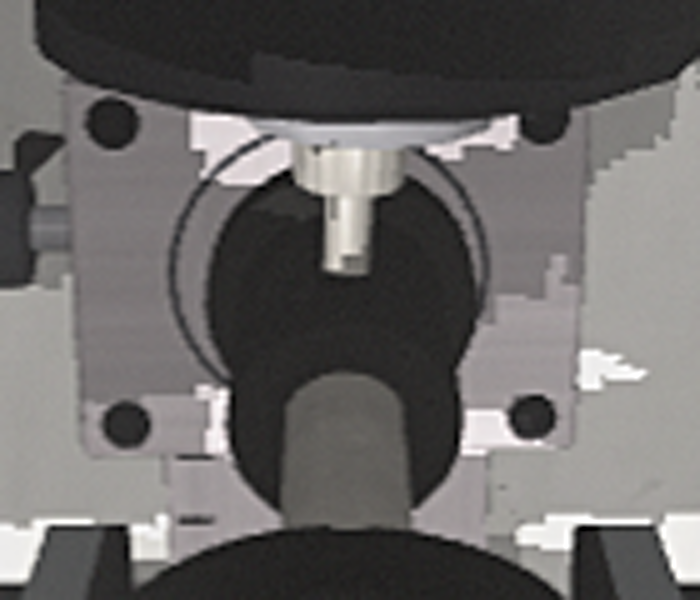

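```bash
python3 rel.py w22 250 180 5 342 293 36 112 123 545 118 127 423 531 416; python3 -m pendant '[[[-0.08,0.02,-0.05,0],[-0.02,0,0,0],[0,0,0.07,0],[0,0,0,0],[0,0,0,0],[0,0,0,0],[0,0,0,0],[0,0,0,0],[0,0,0,0],[0,0,0,0]]]'; python3 held.py 449.7 79.4 70.4 176.22 0.36 61.95 446.3 80.8 0 -28.05 598.5 103.9 34 -83.3; python3 snap.py w23;python3 meas.py w23 250 180 390 300 5
```

```text
carrier [598.5 103.9  34. ] yaw 6.63 foot [600.1 102.4  36. ] move tool units x,y [-0.077 -0.087] world [-1.6  1.5 -2. ]
time: 28.9
tool_pos: [596.0, 97.9, 104.6]
tcp_rot: [177.6, -2.6, 6.6]
ft_force: [-0.5, 0.0, 0.5]
finger_gap: 38.0
t 28.9 obj [598.6 103.7  34.4] [  2.93   1.42 -83.3 ] tcp [596.   97.9 104.6] [177.64  -2.57   6.64] F [-0.5  0.   0.5]
err world [-0.1  0.2 -0.4] yaw -0.0 tool units [-0.003 -0.013  0.02 ] turn 0.0
w23 28.9 [596.   97.9 104.6] [177.64  -2.57   6.64] [-0.5  0.   0.5] 38.0
```

View pics/w23z.png

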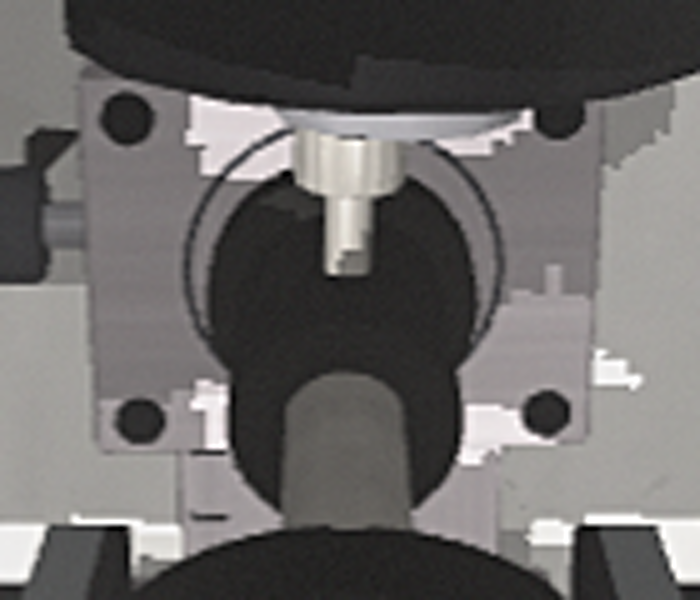

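```bash
python3 -m pendant '[[[0,0,0,0],[0,0,0,0],[0,0,0,0],[0,0,0,0],[0,0,0,0],[0,0,0,0],[0,0,0,0],[0,0,0,0],[0,0,0,0],[0,0,0,0]]]' 1; python3 snap.py w24; python3 go.py 596 98 190 6.6;python3 - <<'E'
from h import *
crop(snapshot('side'),270,100,470,250,4,'s24')
E
```

```text
time: 29.78
tool_pos: [596.0, 97.8, 104.4]
tcp_rot: [177.6, -2.6, 6.6]
ft_force: [-0.1, -0.6, -0.7]
finger_gap: 85.1
w24 29.78 [596.   97.8 104.4] [177.63  -2.57   6.63] [-0.1 -0.6 -0.7] 85.1
now [596.   97.8 104.4] [177.63  -2.57   6.63] shift tool units [ 0.19  0.17 -4.27] turn units 0.01
tilt world deg [ 2.83 -2.06] tool x/y comp [-2.57 -2.37]
```

View pics/w24.png

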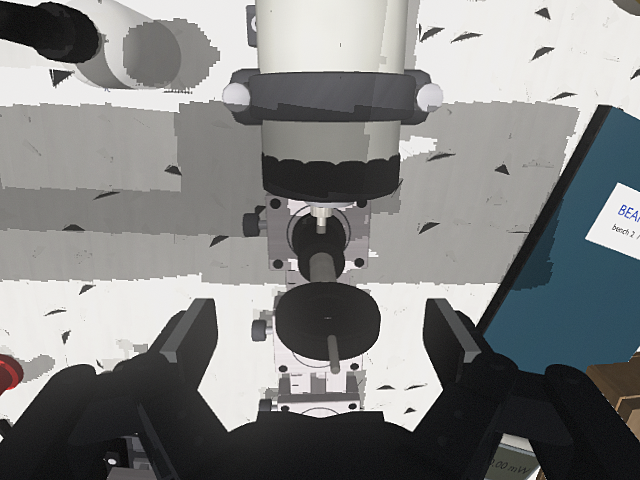

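View pics/s24.png

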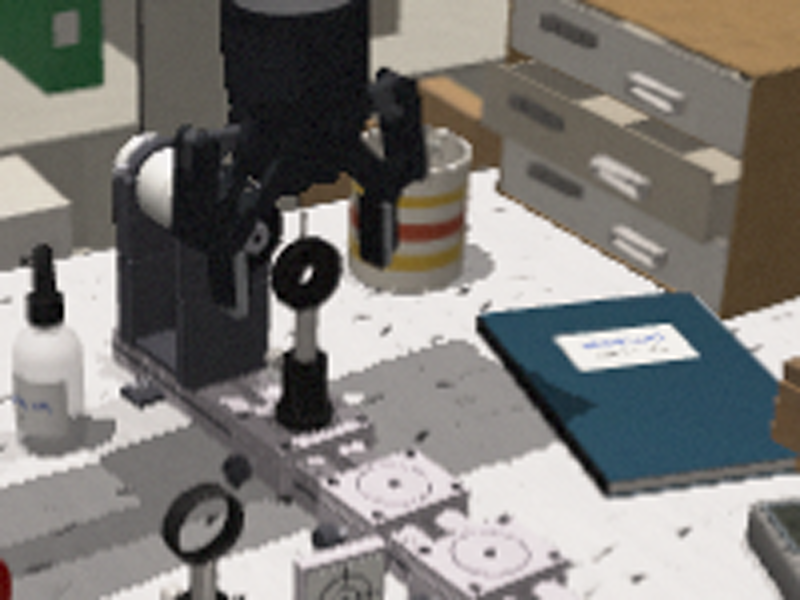

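```bash
python3 -m pendant '[[[0.05,0.03,-0.5,0],[0.03,0.03,-0.7,0],[0.03,0.03,-0.8,0],[0.03,0.03,-0.8,0],[0.03,0.03,-0.8,0],[0.03,0.03,-0.8,0],[0.03,0.03,-0.8,0],[0,0,-0.8,0],[0,0,-0.8,0],[0,0,-0.5,0]]]'; python3 snap.py w25; python3 go.py 459.8 -51.7 200 5.5
```

```text
time: 30.72
tool_pos: [592.1, 99.1, 260.3]
tcp_rot: [177.6, -2.4, 6.6]
ft_force: [-0.2, 0.7, 0.3]
finger_gap: 85.5
w25 30.72 [592.1  99.1 260.3] [177.63  -2.35   6.63] [-0.2  0.7  0.3] 85.5
now [592.9  99.2 262.5] [177.63  -2.53   6.63] shift tool units [-7.61  6.61  3.07] turn units 0.25
tilt world deg [ 2.79 -2.06] tool x/y comp [-2.53 -2.37]
```

View pics/w25.png

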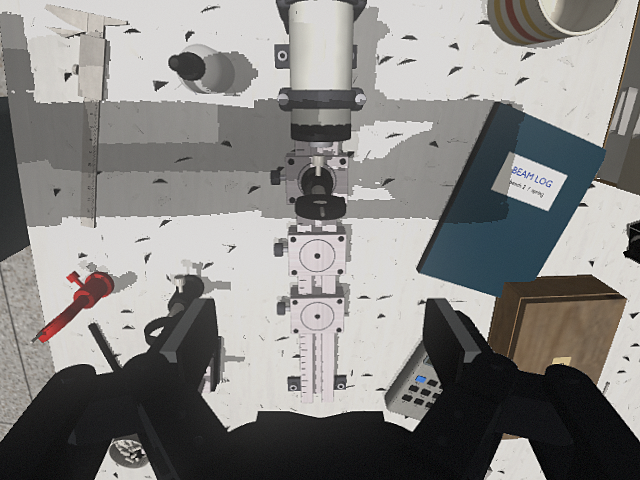

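```bash
python3 meas.py w25 270 130 370 230 7; python3 -m pendant '[[[-0.8,0.7,0.1,0.05],[-0.85,0.7,0.2,0.05],[-0.85,0.7,0.2,0.05],[-0.85,0.7,0.2,0.05],[-0.85,0.7,0.2,0.05],[-0.85,0.7,0.2,0],[-0.85,0.7,0.2,0],[-0.8,0.7,0.2,0],[-0.5,0.4,0.1,0],[0,0,0,0]]]'; python3 snap.py w26; python3 go.py 459.8 -51.7 150 5.5
```

```text
time: 31.6
tool_pos: [457.8, -39.9, 225.9]
tcp_rot: [177.7, -2.7, 5.6]
ft_force: [-0.2, -0.0, 0.2]
finger_gap: 85.2
w26 31.6 [457.8 -39.9 225.9] [177.72  -2.66   5.61] [-0.2 -0.   0.2] 85.2
now [458.5 -39.4 226.1] [177.73  -2.7    5.6 ] shift tool units [-0.18  0.47  3.82] turn units 0.02
tilt world deg [ 2.9  -1.99] tool x/y comp [-2.7  -2.26]
```

View pics/w25z.png

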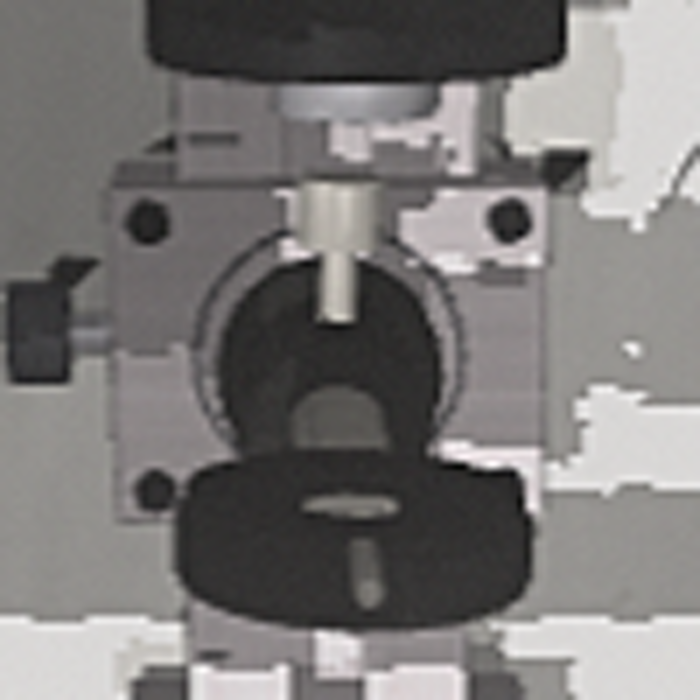

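View pics/w26.png

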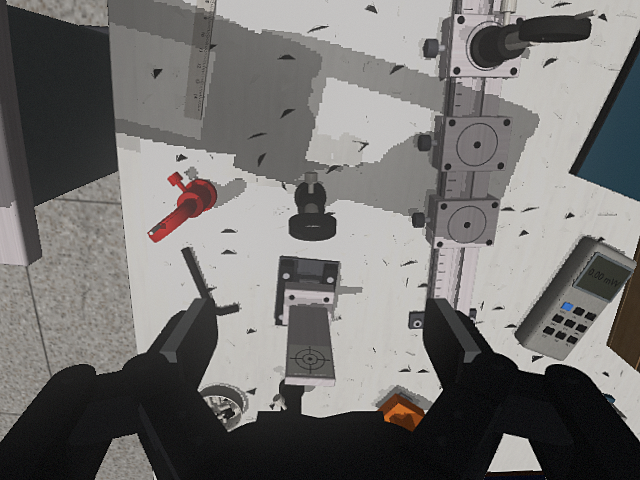

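```bash
python3 meas.py w26 270 160 360 250 7; python3 -m pendant '[[[-0.1,0.1,0.4,0],[0,0.1,0.5,0],[0,0.1,0.5,0],[0,0.05,0.5,0],[0,0.03,0.5,0],[0,0.03,0.5,0],[0,0.03,0.5,0],[0,0,0.3,0],[0,0,0,0],[0,0,0,0]]]'; python3 snap.py w27; python3 go.py 460.8 -52.4 73 5.5;python3 meas.py w27 250 160 390 300 5
```

```text
time: 32.48
tool_pos: [462.2, -49.0, 141.9]
tcp_rot: [177.9, -2.5, 5.8]
ft_force: [0.3, 0.2, -0.0]
finger_gap: 85.5
w27 32.48 [462.2 -49.  141.9] [177.87  -2.5    5.76] [ 0.3  0.2 -0. ] 85.5
now [462.1 -49.  141.9] [177.87  -2.5    5.76] shift tool units [-0.23  0.03  3.44] turn units 0.06
tilt world deg [ 2.7  -1.87] tool x/y comp [-2.5  -2.13]
```

View pics/w26z.png

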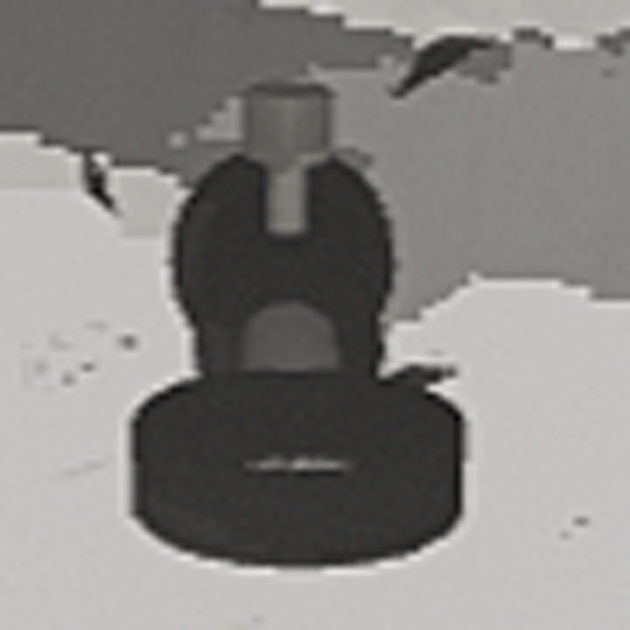

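View pics/w27z.png

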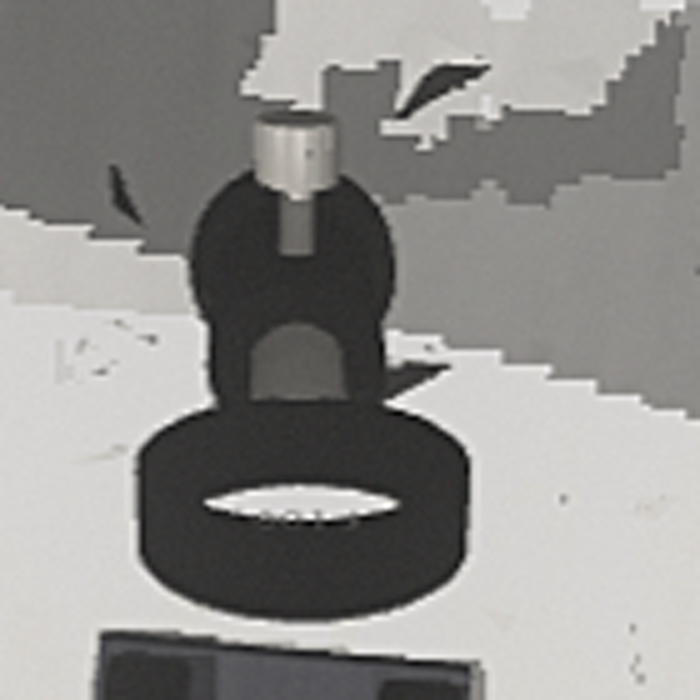

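```bash
python3 - <<'E'
from snap import *
np.set_printoptions(precision=1,suppress=True)
C,_,s=load('w27')
Z=lambda p:(250+p[0]/5,160+p[1]/5)
q=np.array([onz(C,Z(p),93) for p in [(137,462),(470,455),(468,540),(140,546)]]);print(q.mean(0),np.degrees(np.arctan2(*(q[1]-q[0]+q[2]-q[3])[[1,0]])),np.linalg.norm(q[1]-q[0]))
f=onz(C,Z((293,268)),5);sc=onz(C,Z((296,113)),36);print(f,sc,np.degrees(np.arctan2(*(f-sc)[[1,0]])),np.linalg.norm((f-sc)[:2]))
E
python3 go.py 460.9 -52.2 73 6
```

```text
[460.  -50.8  93. ] 5.9231735102992165 37.64013322782867
[460.  -50.9   5. ] [457.  -18.9  36. ] -84.73367718239376 32.19112864630163
now [462.1 -49.  141.9] [177.87  -2.5    5.76] shift tool units [-0.23  0.02  3.44] turn units -0.05
tilt world deg [ 2.7  -1.87] tool x/y comp [-2.5  -2.13]
```

```bash
python3 -m pendant '[[[-0.05,0.0,0.5,0],[-0.04,0,0.5,0],[-0.04,0,0.5,0],[-0.04,0,0.5,0],[-0.04,0,0.5,0],[-0.03,0,0.5,0],[-0.03,0,0.2,0],[0,0,0,0],[0,0,0,0],[0,0,0,0]]]'; python3 snap.py w28; python3 go.py 460.9 -51.5 73 5.6
```

```text
time: 33.37
tool_pos: [459.8, -52.0, 71.5]
tcp_rot: [177.9, -2.6, 5.8]
ft_force: [0.6, -0.5, 0.2]
finger_gap: 85.6
w28 33.37 [459.8 -52.   71.5] [177.85  -2.56   5.75] [ 0.6 -0.5  0.2] 85.6
now [460.  -52.   71.7] [177.85  -2.58   5.75] shift tool units [ 0.05 -0.02 -0.06] turn units 0.03
tilt world deg [ 2.78 -1.88] tool x/y comp [-2.58 -2.15]
```

View pics/w28.png

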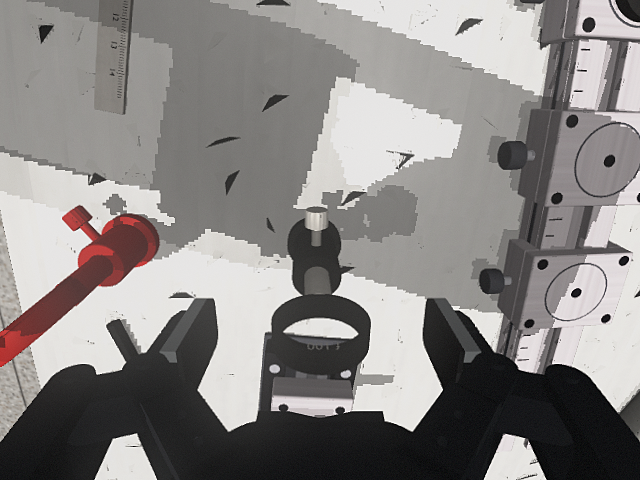

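```bash
python3 -m pendant '[[[0,0,0,0],[0,0,0,0],[0,0,0,0],[0,0,0,0],[0,0,0,0],[0,0,0,0],[0,0,0,0],[0,0,0,0],[0,0,0,0],[0,0,0,0]]]' -1 50; python3 snap.py w29
```

```text
time: 34.25
tool_pos: [461.8, -52.3, 74.0]
tcp_rot: [177.8, -2.8, 5.8]
ft_force: [-0.9, 0.1, -1.0]
finger_gap: 35.5
w29 34.25 [461.8 -52.3  74. ] [177.77  -2.82   5.77] [-0.9  0.1 -1. ] 35.5
```

View pics/w29.png

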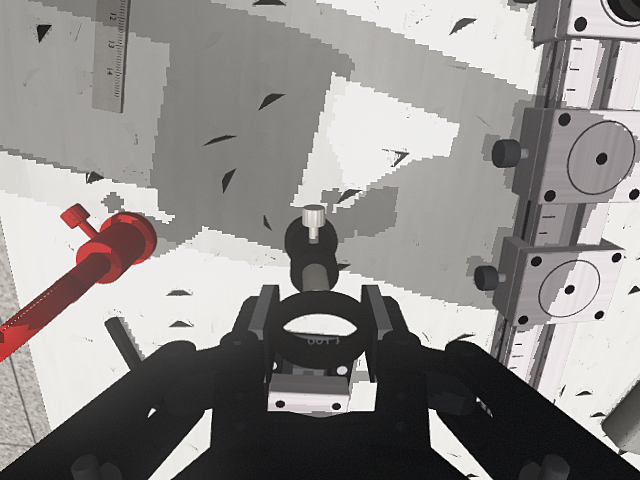

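```bash
python3 -m pendant '[[[0,0,-0.3,0],[0,0,-0.5,0],[0,0,-0.6,0],[0,0,-0.6,0],[0,0,-0.6,0],[0.3,-0.15,-0.6,0],[0.4,-0.2,-0.5,0],[0.6,-0.25,-0.3,0],[0.7,-0.3,0,0],[0.7,-0.3,0,0]]]'; python3 held.py 461.8 -52.3 74 177.77 -2.82 5.77 460 -50.9 0 -84.3 607.7 20.5 70 -83.3; python3 snap.py w30
```

```text
time: 35.13
tool_pos: [506.4, -19.7, 164.1]
tcp_rot: [177.8, -2.6, 5.6]
ft_force: [0.8, 1.1, -2.4]
finger_gap: 35.5
t 35.13 obj [504.4 -18.3  90.1] [-2.100e-01  5.000e-02 -8.444e+01] tcp [506.4 -19.7 164.1] [177.82  -2.61   5.63] F [ 0.8  1.1 -2.4]
err world [103.3  38.8 -20.1] yaw 1.14 tool units [ 5.28  -1.469  1.194] turn -0.25
w30 35.13 [506.4 -19.7 164.1] [177.82  -2.61   5.63] [ 0.8  1.1 -2.4] 35.5
```

View pics/w30.png

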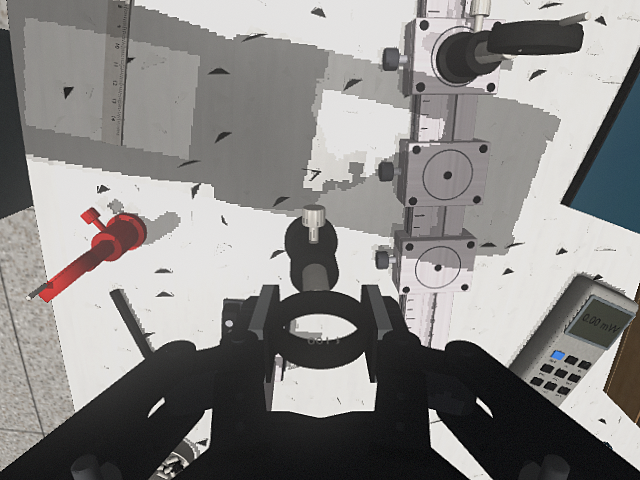

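```bash
python3 -m pendant '[[[0.7,-0.2,0,-0.1],[0.7,-0.2,0,-0.1],[0.7,-0.2,0,-0.05],[0.7,-0.2,0,0],[0.7,-0.2,0,0],[0.7,-0.2,0,0],[0.6,-0.2,0.1,0],[0.3,-0.05,0.1,0],[0,0,0,0],[0,0,0,0]]]'; python3 held.py 461.8 -52.3 74 177.77 -2.82 5.77 460 -50.9 0 -84.3 607.7 20.5 60 -83.3
```

```text
time: 36.02
tool_pos: [610.5, 24.7, 170.8]
tcp_rot: [177.8, -2.7, 7.0]
ft_force: [0.6, -0.1, -2.2]
finger_gap: 35.5
t 36.02 obj [608.5  26.1  96.8] [-1.200e-01  3.000e-02 -8.311e+01] tcp [610.5  24.7 170.8] [177.8   -2.7    6.96] F [ 0.6 -0.1 -2.2]
err world [ -0.8  -5.6 -36.8] yaw -0.19 tool units [-0.159  0.202  1.844] turn 0.04
```

```bash
python3 -m pendant '[[[-0.05,0.1,0.3,0.04],[-0.03,0.07,0.5,0],[-0.02,0.03,0.5,0],[0,0,0.5,0],[0,0,0.4,0],[0,0,0.3,0],[0,0,0,0],[0,0,0,0],[0,0,0,0],[0,0,0,0]]]'; python3 held.py 461.8 -52.3 74 177.77 -2.82 5.77 460 -50.9 0 -84.3 607.7 20.5 34 -83.3; python3 snap.py w31;python3 meas.py w31 250 170 390 300 5
```

```text
time: 36.85
tool_pos: [607.2, 16.5, 113.5]
tcp_rot: [177.8, -2.4, 6.7]
ft_force: [-0.2, -0.3, -1.8]
finger_gap: 35.5
t 36.85 obj [604.9  17.9  39.5] [-4.300e-01  6.000e-02 -8.341e+01] tcp [607.2  16.5 113.5] [177.83  -2.39   6.66] F [-0.2 -0.3 -1.8]
err world [ 2.8  2.6 -5.5] yaw 0.11 tool units [ 0.144 -0.122  0.277] turn -0.02
w31 36.85 [607.2  16.5 113.5] [177.83  -2.39   6.66] [-0.2 -0.3 -1.8] 35.5
```

View pics/w31z.png

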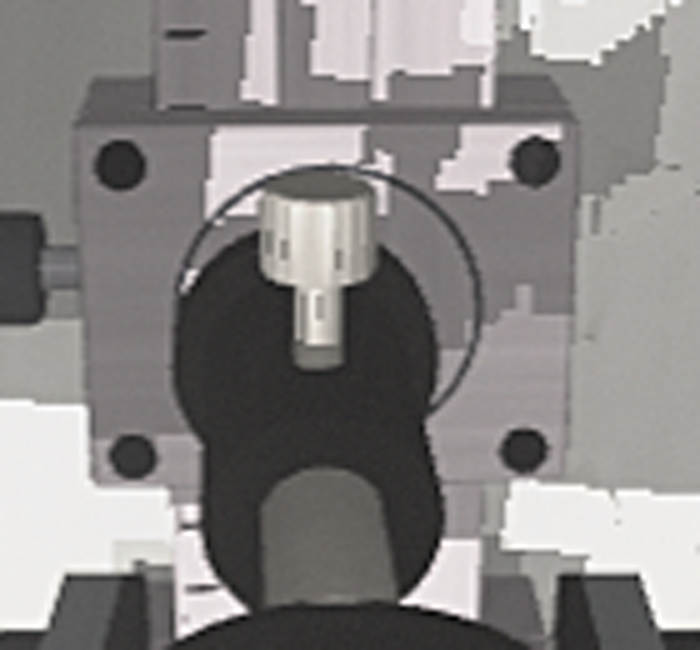

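View pics/w31.png

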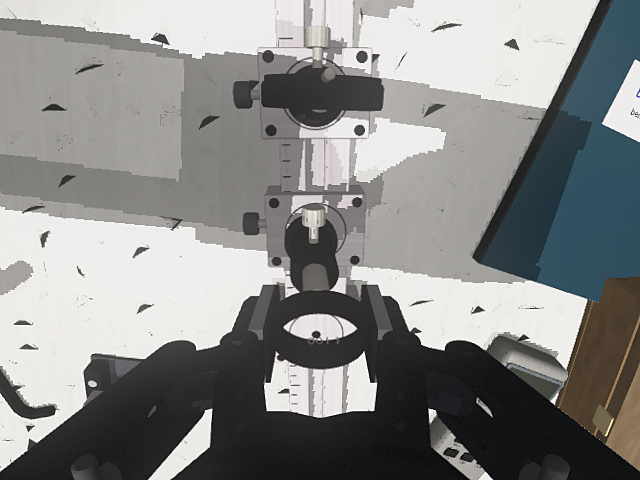

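```bash
python3 rel.py w31 250 170 5 306.5 360 44 120 164 536 160 133 456 523 450
```

```text
carrier [608.1  20.4  34. ] yaw 6.6 foot [605.4  17.5  44. ] move tool units x,y [ 0.133 -0.148] world [  2.8   2.9 -10. ]
```

```bash
python3 -m pendant '[[[0.13,-0.13,0.1,0],[0,0,0.05,0],[0,0,0,0],[0,0,0,0],[0,0,0,0],[0,0,0,0],[0,0,0,0],[0,0,0,0],[0,0,0,0],[0,0,0,0]]]'; python3 held.py 461.8 -52.3 74 177.77 -2.82 5.77 460 -50.9 0 -84.3 607.9 20.5 34 -83.3; python3 snap.py w32;python3 meas.py w32 250 170 390 300 5
```

```text
time: 37.73
tool_pos: [611.7, 19.9, 112.8]
tcp_rot: [177.8, -2.6, 6.7]
ft_force: [0.9, 0.7, -2.1]
finger_gap: 35.6
t 37.73 obj [609.7  21.3  38.8] [-1.800e-01  2.000e-02 -8.338e+01] tcp [611.7  19.9 112.8] [177.79  -2.64   6.69] F [ 0.9  0.7 -2.1]
err world [-1.8 -0.8 -4.8] yaw 0.08 tool units [-0.105  0.021  0.239] turn -0.02
w32 37.73 [611.7  19.9 112.8] [177.79  -2.64   6.69] [ 0.9  0.7 -2.1] 35.6
```

View pics/w32z.png

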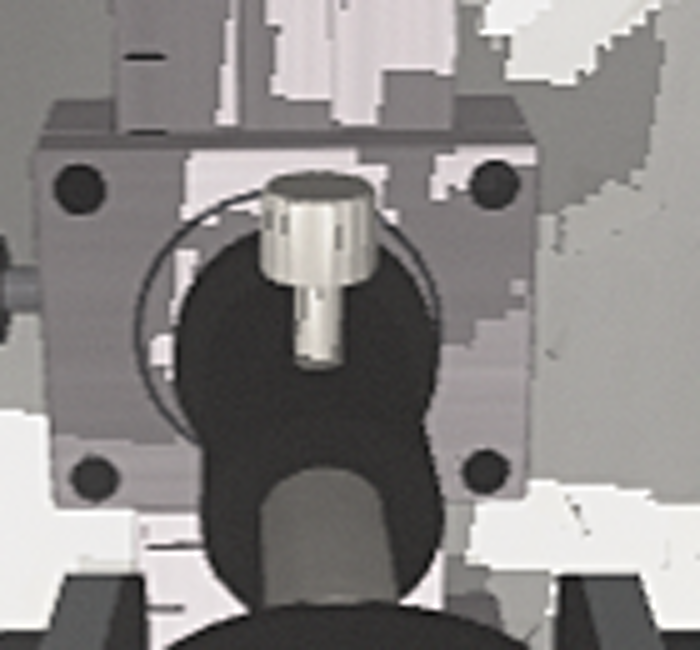

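```bash
python3 rel.py w32 250 170 5 306.5 360 44 79 189 495 184 95 478 486 470; python3 -m pendant '[[[-0.09,0.01,0.1,0],[0,0,0.08,0],[0,0,0,0],[0,0,0,0],[0,0,0,0],[0,0,0,0],[0,0,0,0],[0,0,0,0],[0,0,0,0],[0,0,0,0]]]'; python3 held.py 461.8 -52.3 74 177.77 -2.82 5.77 460 -50.9 0 -84.3 607.9 20.5 34 -83.3; python3 snap.py w33;python3 meas.py w33 250 170 390 300 5
```

```text
carrier [608.2  20.4  34. ] yaw 6.74 foot [610.1  21.2  44. ] move tool units x,y [-0.12   0.006] world [ -1.9  -0.7 -10. ]
time: 38.62
tool_pos: [609.8, 19.3, 108.6]
tcp_rot: [177.8, -2.6, 6.7]
ft_force: [0.4, 0.3, -2.4]
finger_gap: 35.7
t 38.62 obj [607.7  20.6  34.6] [-2.000e-01  2.000e-02 -8.339e+01] tcp [609.8  19.3 108.6] [177.79  -2.62   6.68] F [ 0.4  0.3 -2.4]
err world [ 0.2 -0.1 -0.6] yaw 0.09 tool units [0.006 0.006 0.03 ] turn -0.02
w33 38.62 [609.8  19.3 108.6] [177.79  -2.62   6.68] [ 0.4  0.3 -2.4] 35.7
```

View pics/w33z.png

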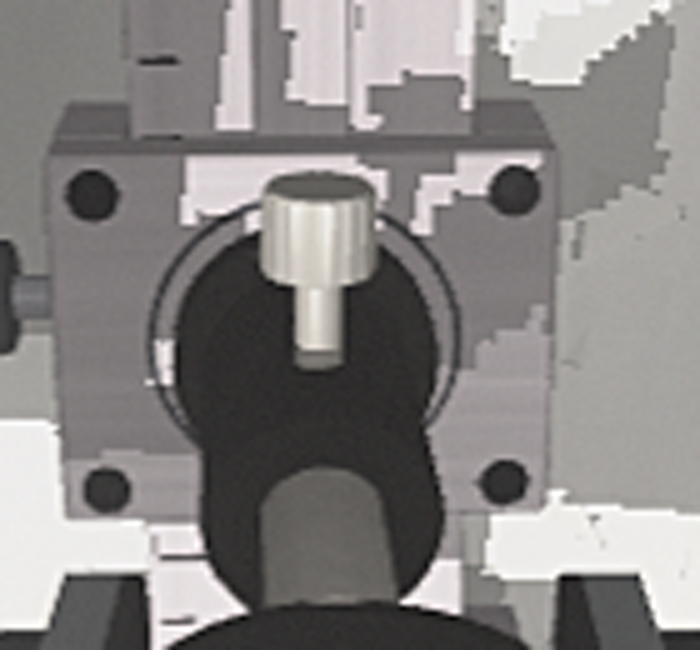

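Centred. Lower to contact, then release.

```bash
python3 -m pendant '[[[0,0,0.05,0],[0,0,0,0],[0,0,0.04,0],[0,0,0,0],[0,0,0,0],[0,0,0,0],[0,0,0,0],[0,0,0,0],[0,0,0,0],[0,0,0,0]]]'; python3 held.py 461.8 -52.3 74 177.77 -2.82 5.77 460 -50.9 0 -84.3 607.9 20.5 34 -83.3
```

```text
time: 39.5
tool_pos: [610.8, 19.1, 108.1]
tcp_rot: [177.8, -2.7, 6.7]
ft_force: [-0.3, 0.1, -0.9]
finger_gap: 35.2
t 39.5 obj [608.9  20.5  34.1] [-7.000e-02 -0.000e+00 -8.339e+01] tcp [610.8  19.1 108.1] [177.77  -2.75   6.68] F [-0.3  0.1 -0.9]
err world [-1.   0.  -0.1] yaw 0.09 tool units [-0.05  -0.008  0.003] turn -0.02
```

```bash
python3 -m pendant '[[[-0.05,0,0.04,0],[0,0,0,0],[0,0,0,0],[0,0,0,0],[0,0,0,0],[0,0,0,0],[0,0,0,0],[0,0,0,0],[0,0,0,0],[0,0,0,0]]]'; python3 held.py 461.8 -52.3 74 177.77 -2.82 5.77 460 -50.9 0 -84.3 607.9 20.5 34 -83.3; python3 snap.py w34;python3 meas.py w34 250 170 390 300 5
```

```text
time: 40.33
tool_pos: [610.7, 19.0, 108.0]
tcp_rot: [177.8, -2.9, 6.7]
ft_force: [-0.8, -0.7, 0.5]
finger_gap: 35.6
t 40.33 obj [608.9  20.3  34. ] [ 5.000e-02 -2.000e-02 -8.339e+01] tcp [610.7  19.  108. ] [177.75  -2.87   6.69] F [-0.8 -0.7  0.5]
err world [-1.   0.2 -0. ] yaw 0.09 tool units [-0.048 -0.015 -0.001] turn -0.02
w34 40.33 [610.7  19.  108. ] [177.75  -2.87   6.69] [-0.8 -0.7  0.5] 35.6
```

View pics/w34z.png

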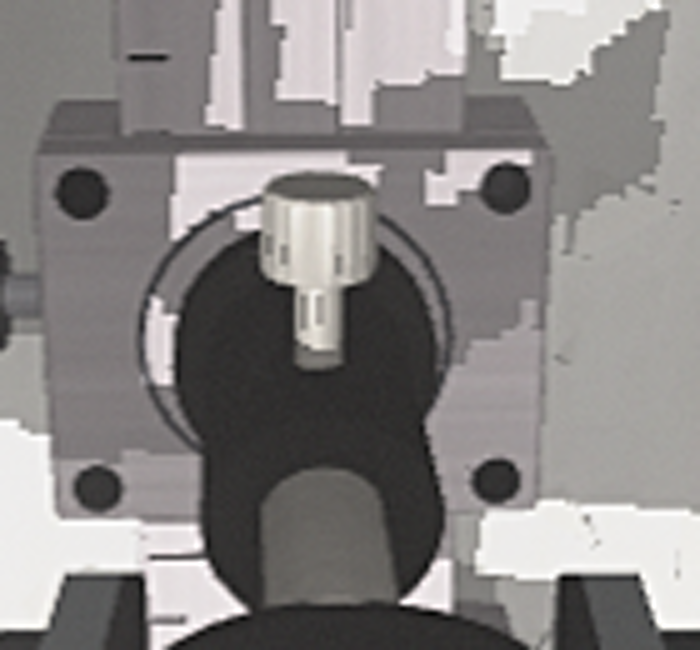

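```bash
python3 -m pendant '[[[-0.06,0,-0.05,0],[-0.02,0,0,0],[0,0,0.07,0],[0,0,0,0],[0,0,0,0],[0,0,0,0],[0,0,0,0],[0,0,0,0],[0,0,0,0],[0,0,0,0]]]'; python3 held.py 461.8 -52.3 74 177.77 -2.82 5.77 460 -50.9 0 -84.3 607.9 20.5 34 -83.3; python3 snap.py w35;python3 meas.py w35 250 170 390 300 5
```

```text
time: 41.22
tool_pos: [608.7, 18.7, 108.1]
tcp_rot: [177.7, -2.8, 6.7]
ft_force: [-0.4, -0.4, 0.8]
finger_gap: 35.6
t 41.22 obj [606.9  20.   34. ] [ 3.000e-02 -3.000e-02 -8.339e+01] tcp [608.7  18.7 108.1] [177.74  -2.85   6.68] F [-0.4 -0.4  0.8]
err world [ 1.   0.5 -0. ] yaw 0.09 tool units [ 0.054 -0.019  0.004] turn -0.02
w35 41.22 [608.7  18.7 108.1] [177.74  -2.85   6.68] [-0.4 -0.4  0.8] 35.6
```

View pics/w35z.png

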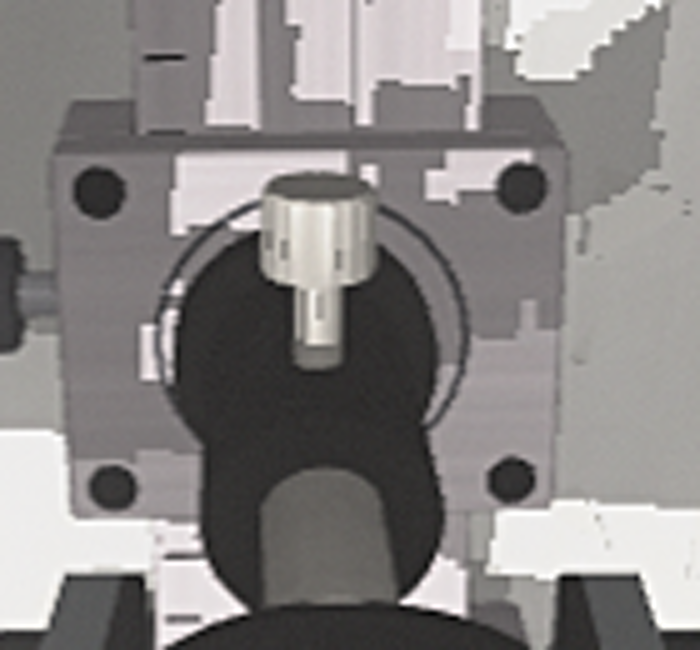

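```bash
python3 -m pendant '[[[0,0,0,0],[0,0,0,0],[0,0,0,0],[0,0,0,0],[0,0,0,0],[0,0,0,0],[0,0,0,0],[0,0,0,0],[0,0,0,0],[0,0,0,0]]]' 1; python3 -m pendant '[[[0.05,0.03,-0.5,0],[0.04,0.03,-0.6,0],[0.03,0.03,-0.6,0],[0.03,0.03,-0.7,0],[0.03,0.03,-0.8,0],[0.03,0.03,-0.8,0],[0.03,0.03,-0.8,0],[0,0,-0.8,0],[0,0,-0.8,0],[0,0,-0.4,0]]]'; python3 snap.py w36; python3 go.py 436.7 327.4 250 64.3 18
```

```text
time: 42.1
tool_pos: [609.0, 18.6, 108.3]
tcp_rot: [177.7, -2.9, 6.7]
ft_force: [1.0, 0.7, -0.2]
finger_gap: 85.6
time: 42.93
tool_pos: [607.0, 19.4, 261.4]
tcp_rot: [177.7, -3.2, 6.7]
ft_force: [0.0, -0.9, 0.3]
finger_gap: 85.4
w36 42.93 [607.   19.4 261.4] [177.7   -3.18   6.68] [ 0.  -0.9  0.3] 85.4
now [607.7  19.4 263. ] [177.68  -3.32   6.69] shift tool units [ -6.73 -16.29  -0.4 ] turn units -12.57
0 [-0.37 -0.9   0.04] -0.7
1 [-0.32 -0.92  0.04] -0.7
2 [-0.27 -0.94  0.04] -0.7
3 [-0.22 -0.95  0.04] -0.7
4 [-0.16 -0.96  0.04] -0.7
5 [-0.11 -0.97  0.04] -0.7
6 [-0.05 -0.98  0.04] -0.7
7 [ 0.   -0.98  0.04] -0.7
8 [ 0.06 -0.98  0.04] -0.7
9 [ 0.11 -0.97  0.04] -0.7
10 [ 0.16 -0.96  0.04] -0.7
11 [ 0.22 -0.95  0.04] -0.7
12 [ 0.27 -0.94  0.04] -0.7
13 [ 0.32 -0.92  0.04] -0.7
14 [ 0.37 -0.9   0.04] -0.7
15 [ 0.42 -0.88  0.04] -0.7
16 [ 0.47 -0.86  0.04] -0.7
17 [ 0.52 -0.83  0.04] -0.7
tilt world deg [ 3.56 -1.92] tool x/y comp [-3.32 -2.32]
```

View pics/w36.png

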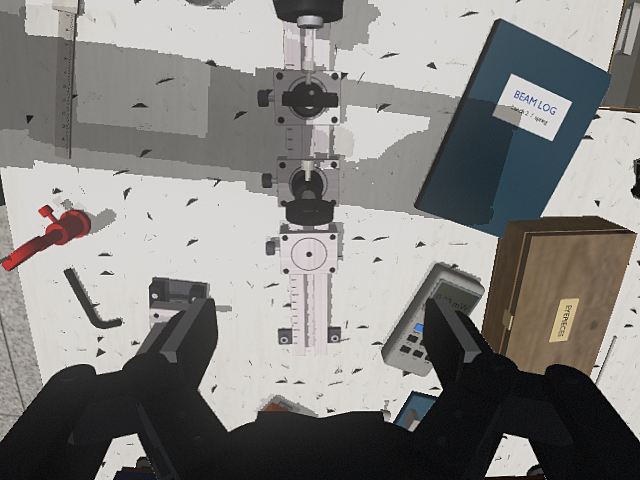

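```bash
python3 meas.py w36 250 60 360 240 4; python3 -m pendant '[[[-0.35,-0.9,0,-0.7],[-0.3,-0.9,0,-0.7],[-0.25,-0.95,0,-0.7],[-0.2,-0.95,0,-0.7],[-0.15,-0.95,0,-0.7],[-0.1,-0.95,0,-0.7],[-0.05,-1,0,-0.7],[0,-1,0,-0.7],[0.05,-1,0,-0.7],[0.1,-0.95,0,-0.7]]]'; python3 go.py 436.7 327.4 240 64.3 7
```

```text
time: 43.82
tool_pos: [511.4, 192.2, 253.0]
tcp_rot: [176.0, -1.7, 39.8]
ft_force: [0.2, -0.3, 0.5]
finger_gap: 85.6
now [511.4 192.2 253. ] [175.98  -1.67  39.77] shift tool units [ 1.44 -7.62  0.16] turn units -5.35
0 [ 0.21 -1.08  0.09] -0.76
1 [ 0.27 -1.07  0.09] -0.76
2 [ 0.34 -1.05  0.09] -0.76
3 [ 0.4  -1.03  0.09] -0.76
4 [ 0.46 -1.    0.09] -0.76
5 [ 0.52 -0.97  0.09] -0.76
6 [ 0.58 -0.94  0.09] -0.76
tilt world deg [ 3.85 -2.02] tool x/y comp [-1.67 -4.02]
```

View pics/w36z.png

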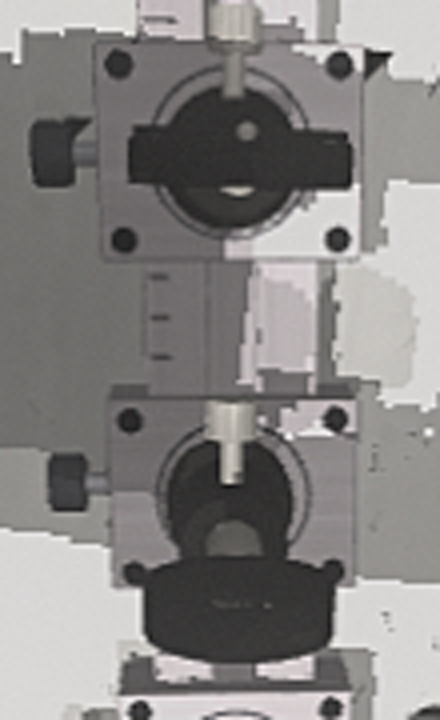

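```bash
python3 -m pendant '[[[0.2,-0.95,0,-0.65],[0.25,-0.95,0,-0.65],[0.3,-0.95,0,-0.65],[0.35,-0.9,0,-0.65],[0.4,-0.9,0,-0.65],[0.45,-0.9,0,-0.65],[0.5,-0.85,0,-0.65],[0.4,-0.6,0,-0.65],[0,0,0,0],[0,0,0,0]]]'; python3 go.py 436.7 327.4 180 64.3; python3 snap.py w37;python3 meas.py w37 260 130 400 260 5
```

```text
time: 44.65
tool_pos: [431.4, 334.6, 240.6]
tcp_rot: [175.8, 0.3, 65.2]
ft_force: [0.5, -0.4, 0.4]
finger_gap: 85.3
now [431.4 334.6 240.6] [175.81   0.33  65.16] shift tool units [-0.2   0.17  3.05] turn units 0.19
tilt world deg [ 3.66 -2.06] tool x/y comp [ 0.33 -4.19]
w37 44.65 [431.4 334.6 240.6] [175.81   0.33  65.16] [ 0.5 -0.4  0.4] 85.3
```

View pics/w37.png

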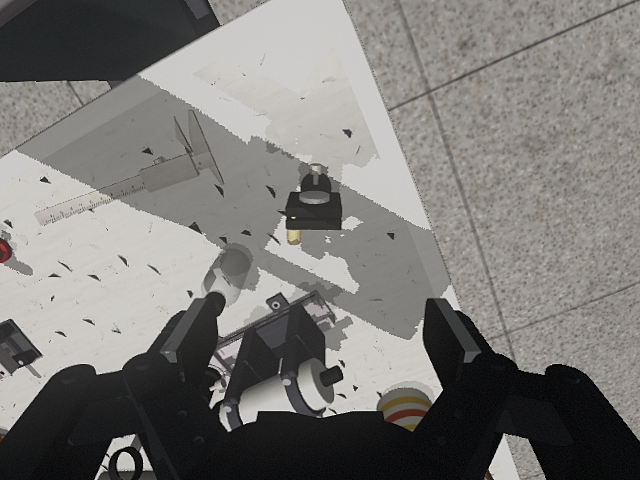

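View pics/w37z.png

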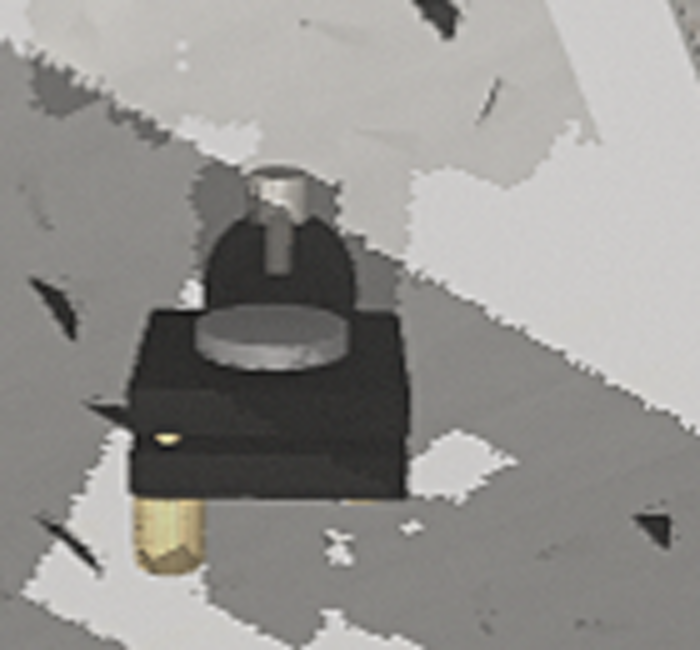

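Run:
```python
from snap import *
np.set_printoptions(precision=1,suppress=True)
C,_,s=load('w37')
Z=lambda p:(260+p[0]/5,130+p[1]/5)
l,r=onz(C,Z((131,497)),114),onz(C,Z((407,497)),114); y=np.degrees(np.arctan2(*(r-l)[[1,0]])); m=(l+r)/2
a=np.radians(y-90); ax=np.array([np.cos(a),np.sin(a)])
print(l,r,np.linalg.norm(l-r),y,'axis',m[:2]-3*ax,'grip',m[:2]-9*ax)
```

```text
[435.9 303.7 114. ] [453.9 343.  114. ] 43.22250236090801 65.364889896289 axis [442.2 324.6] grip [436.7 327.1]
```

```bash
python3 go.py 438 326.5 150 64.8; python3 -m pendant '[[[-0.1,0,0.4,0.08],[-0.05,0,0.5,0],[0,0,0.5,0],[0,0,0.5,0],[0,0,0.5,0],[0,0,0.5,0],[0,0,0.5,0],[0,0,0.5,0],[0,0,0.2,0],[0,0,0,0]]]'; python3 go.py 438 326.5 72 64.8; python3 snap.py w38
```

```text
now [431.5 334.4 240.6] [175.82   0.32  65.13] shift tool units [-0.2   0.13  4.55] turn units 0.07
tilt world deg [ 3.65 -2.04] tool x/y comp [ 0.32 -4.17]
time: 45.53
tool_pos: [436.8, 323.1, 147.3]
tcp_rot: [175.9, 0.5, 64.2]
ft_force: [-0.3, -0.2, 0.6]
finger_gap: 85.4
now [436.8 323.1 147.3] [175.89   0.51  64.19] shift tool units [ 0.21 -0.29  3.75] turn units -0.13
tilt world deg [ 3.48 -2.25] tool x/y comp [ 0.51 -4.11]
w38 45.53 [436.8 323.1 147.3] [175.89   0.51  64.19] [-0.3 -0.2  0.6] 85.4
```

View pics/w38.png

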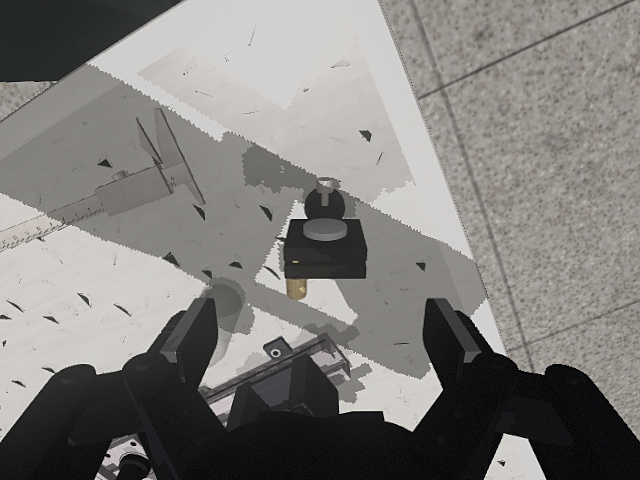

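```bash
python3 -m pendant '[[[0.1,-0.1,0.5,-0.1],[0.05,-0.06,0.5,0],[0.03,-0.05,0.5,0],[0.02,-0.04,0.5,0],[0.02,-0.04,0.5,0],[0,-0.04,0.5,0],[0,-0.03,0.4,0],[0,0,0,0],[0,0,0,0],[0,0,0,0]]]'; python3 go.py 438 326.5 72 64.8; python3 snap.py w39
```

```text
time: 46.42
tool_pos: [436.4, 328.8, 72.3]
tcp_rot: [175.9, 0.5, 64.7]
ft_force: [-0.3, 0.6, 0.1]
finger_gap: 85.6
now [436.4 328.8  72.3] [175.87   0.5   64.75] shift tool units [-0.07  0.12  0.02] turn units -0.01
tilt world deg [ 3.52 -2.21] tool x/y comp [ 0.5  -4.12]
w39 46.42 [436.4 328.8  72.3] [175.87   0.5   64.75] [-0.3  0.6  0.1] 85.6
```

View pics/w39.png

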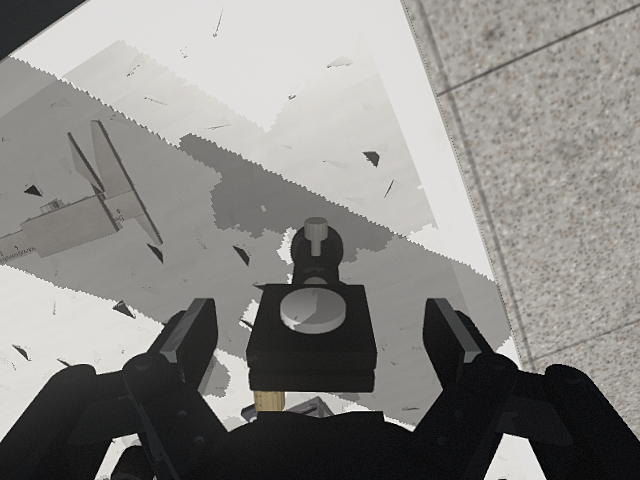

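```bash
python3 -m pendant '[[[-0.08,0.1,0,0],[0,0,0,0],[0,0,0,0],[0,0,0,0],[0,0,0,0],[0,0,0,0],[0,0,0,0],[0,0,0,0],[0,0,0,0],[0,0,0,0]]]' -0.1 50; python3 go.py 438 326.5 72 64.8; python3 snap.py w40
```

```text
time: 47.3
tool_pos: [439.0, 326.9, 75.0]
tcp_rot: [175.8, 0.3, 64.7]
ft_force: [0.2, 0.0, -1.0]
finger_gap: 43.4
now [439.  326.9  75. ] [175.75   0.31  64.73] shift tool units [-0.04 -0.05  0.15] turn units -0.02
tilt world deg [ 3.71 -2.09] tool x/y comp [ 0.31 -4.24]
w40 47.3 [439.  326.9  75. ] [175.75   0.31  64.73] [ 0.2  0.  -1. ] 43.4
```

View pics/w40.png

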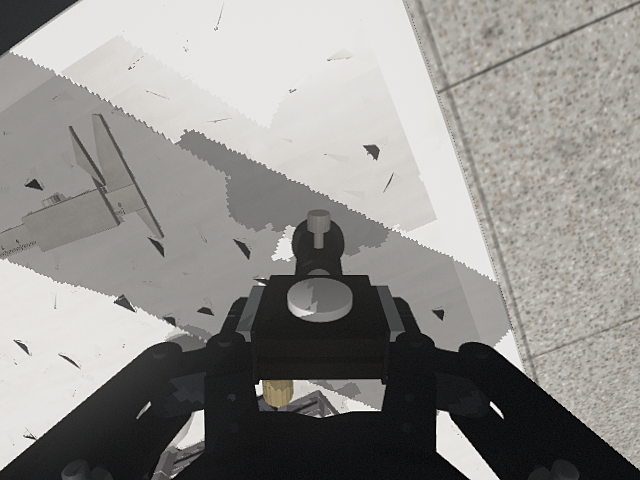

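Already on the mount (43 mm); now full grip.

```bash
python3 -m pendant '[[[0,0,0,0],[0,0,0,0],[0,0,0,0],[0,0,0,0],[0,0,0,0],[0,0,0,0],[0,0,-0.2,0],[0,0,-0.4,0],[0,0,-0.5,0],[0,0,-0.6,0]]]' -1 50; python3 snap.py w41; python3 held.py 439 326.9 75 175.75 0.31 64.73 442.2 324.7 0 -25.2 616.9 -57.9 70 -83.3
```

```text
time: 48.18
tool_pos: [434.3, 326.6, 107.6]
tcp_rot: [176.0, 0.7, 64.7]
ft_force: [0.6, -0.9, -2.2]
finger_gap: 43.5
w41 48.18 [434.3 326.6 107.6] [175.97   0.65  64.72] [ 0.6 -0.9 -2.2] 43.5
t 48.23 obj [438.8 325.5  36.1] [ -0.12   0.09 -25.2 ] tcp [435.8 327.8 111.1] [175.84   0.43  64.73] F [ 1.9  0.2 -0.6]
err world [ 178.1 -383.4   33.9] yaw -58.1 tool units [-13.548  16.31   -0.409] turn 12.68
```

View pics/w41.png

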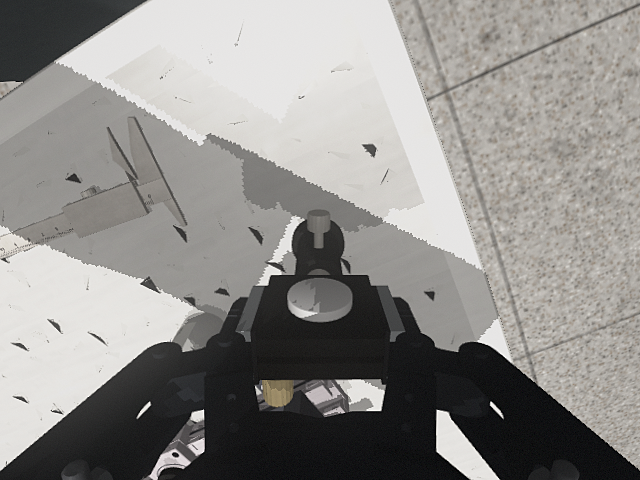

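```bash
python3 -m pendant '[[[0,0,-0.7,0],[0,0,-0.8,0],[0,0,-0.8,0],[0,0,-0.8,0],[0,0,-0.8,0],[0,0,-0.8,0],[0,0,-0.8,0],[0,0,-0.8,0],[0,0,-0.5,0],[0,0,-0.2,0]]]'; python3 held.py 439 326.9 75 175.75 0.31 64.73 442.2 324.7 0 -25.2 616.9 -57.9 180 -83.3; python3 go.py 612 -60 255 6.6 25
```

```text
time: 49.07
tool_pos: [427.0, 334.6, 267.5]
tcp_rot: [175.5, -0.2, 64.8]
ft_force: [0.3, -0.2, -1.4]
finger_gap: 43.5
t 49.07 obj [430.8 332.8 192.5] [  0.47  -0.22 -25.16] tcp [427.  334.6 267.5] [ 1.7553e+02 -1.6000e-01  6.4770e+01] F [ 0.3 -0.2 -1.4]
err world [ 186.1 -390.7  -12.5] yaw -58.14 tool units [-13.705  16.65    1.891] turn 12.68
now [427.  334.6 267.5] [ 1.7553e+02 -1.6000e-01  6.4770e+01] shift tool units [-13.91  16.68   1.89] turn units 12.69
0 [-0.56  0.67  0.03] 0.51
1 [-0.53  0.69  0.03] 0.51
2 [-0.5   0.71  0.03] 0.51
3 [-0.47  0.73  0.03] 0.51
4 [-0.44  0.75  0.03] 0.51
5 [-0.41  0.77  0.03] 0.51
6 [-0.38  0.79  0.03] 0.51
7 [-0.35  0.8   0.03] 0.51
8 [-0.31  0.81  0.03] 0.51
9 [-0.28  0.83  0.03] 0.51
10 [-0.25  0.84  0.03] 0.51
11 [-0.21  0.85  0.03] 0.51
12 [-0.18  0.85  0.03] 0.51
13 [-0.14  0.86  0.03] 0.51
14 [-0.11  0.86  0.03] 0.51
15 [-0.07  0.87  0.03] 0.51
16 [-0.04  0.87  0.03] 0.51
17 [-0.    0.87  0.03] 0.51
18 [0.03 0.87 0.03] 0.51
19 [0.07 0.87 0.03] 0.51
20 [0.1  0.87 0.03] 0.51
21 [0.14 0.86 0.03] 0.51
22 [0.17 0.85 0.03] 0.51
23 [0.21 0.85 0.03] 0.51
24 [0.24 0.84 0.03] 0.51
tilt world deg [ 4.11 -1.76] tool x/y comp [-0.16 -4.46]
```

```bash
python3 -m pendant '[[[-0.5,0.65,0.05,0.5],[-0.55,0.7,0.05,0.5],[-0.5,0.7,0.05,0.5],[-0.5,0.75,0.05,0.5],[-0.45,0.75,0.05,0.5],[-0.4,0.75,0.05,0.5],[-0.4,0.8,0.05,0.5],[-0.35,0.8,0.05,0.5],[-0.3,0.8,0.05,0.5],[-0.3,0.8,0.05,0.5]]]';  python3 held.py 439 326.9 75 175.75 0.31 64.73 442.2 324.7 0 -25.2 616.9 -57.9 180 -83.3; python3 go.py 612 -60 255 6.6 14
```

```text
time: 49.9
tool_pos: [500.4, 173.7, 267.5]
tcp_rot: [176.1, -2.1, 41.3]
ft_force: [-0.4, -0.0, -2.1]
finger_gap: 43.2
t 49.9 obj [504.5 172.8 192.5] [  2.39   0.33 -48.62] tcp [500.4 173.7 267.5] [176.09  -2.08  41.3 ] F [-0.4 -0.  -2.1]
err world [ 112.4 -230.7  -12.5] yaw -34.68 tool units [-3.412 12.312  1.344] turn 7.57
now [500.4 173.7 267.5] [176.09  -2.08  41.3 ] shift tool units [-3.54 12.4   1.34] turn units 7.57
0 [-0.25  0.89  0.04] 0.54
1 [-0.21  0.9   0.04] 0.54
2 [-0.17  0.91  0.04] 0.54
3 [-0.13  0.92  0.04] 0.54
4 [-0.09  0.92  0.04] 0.54
5 [-0.05  0.92  0.04] 0.54
6 [-0.01  0.92  0.04] 0.54
7 [0.03 0.92 0.04] 0.54
8 [0.07 0.92 0.04] 0.54
9 [0.11 0.92 0.04] 0.54
10 [0.14 0.91 0.04] 0.54
11 [0.18 0.91 0.04] 0.54
12 [0.22 0.9  0.04] 0.54
13 [0.26 0.89 0.04] 0.54
tilt world deg [ 4.14 -1.56] tool x/y comp [-2.08 -3.91]
```

```bash
python3 -m pendant '[[[-0.25,0.9,0.08,0.55],[-0.2,0.9,0.08,0.55],[-0.15,0.95,0.08,0.55],[-0.15,0.95,0.08,0.55],[-0.1,0.95,0.08,0.55],[-0.05,0.95,0.08,0.55],[0,0.95,0.08,0.55],[0,0.95,0.08,0.55],[0.1,0.95,0.08,0.55],[0.1,0.95,0.08,0.55]]]';  python3 held.py 439 326.9 75 175.75 0.31 64.73 442.2 324.7 0 -25.2 616.9 -57.9 100 -83.3; python3 go.py 614 -62 185 6.6 10
```

```text
time: 50.73
tool_pos: [582.0, -8.0, 256.8]
tcp_rot: [177.5, -3.2, 14.8]
ft_force: [-0.6, 0.4, -2.7]
finger_gap: 43.4
t 50.73 obj [586.3  -8.4 181.8] [  3.56   1.74 -75.01] tcp [582.   -8.  256.8] [177.5   -3.24  14.82] F [-0.6  0.4 -2.7]
err world [ 30.6 -49.5 -81.8] yaw -8.29 tool units [0.613 2.599 4.248] turn 1.81
now [582.   -8.  256.8] [177.5   -3.24  14.82] shift tool units [0.65 2.86 3.76] turn units 1.79
0 [0.09 0.3  0.36] 0.18
1 [0.09 0.3  0.36] 0.18
2 [0.09 0.3  0.36] 0.18
3 [0.1  0.3  0.36] 0.18
4 [0.1  0.3  0.36] 0.18
5 [0.11 0.3  0.36] 0.18
6 [0.11 0.29 0.36] 0.18
7 [0.12 0.29 0.36] 0.18
8 [0.12 0.29 0.36] 0.18
9 [0.12 0.29 0.36] 0.18
tilt world deg [ 3.77 -1.59] tool x/y comp [-3.24 -2.49]
```

```bash
python3 -m pendant '[[[0.1,0.5,0,0.35],[0.1,0.5,0,0.35],[0.15,0.5,0,0.35],[0.15,0.5,0,0.35],[0.15,0.4,0,0.35],[0.1,0.2,0.1,0],[0,0,0.4,0],[0,0,0.5,0],[0,0,0.4,0],[0,0,0,0]]]';  python3 held.py 439 326.9 75 175.75 0.31 64.73 442.2 324.7 0 -25.2 616.9 -57.9 80 -83.3; python3 snap.py w42
```

```text
time: 51.57
tool_pos: [610.3, -62.0, 227.2]
tcp_rot: [178.1, -3.4, 6.0]
ft_force: [-0.8, -0.3, -2.7]
finger_gap: 43.7
t 51.57 obj [614.6 -62.4 152.2] [  3.74   2.31 -83.8 ] tcp [610.3 -62.  227.2] [178.07  -3.43   5.99] F [-0.8 -0.3 -2.7]
err world [  2.3   4.5 -72.2] yaw 0.5 tool units [-0.08  -0.333  3.603] turn -0.11
w42 51.57 [610.3 -62.  227.2] [178.07  -3.43   5.99] [-0.8 -0.3 -2.7] 43.7
```

View pics/w42.png

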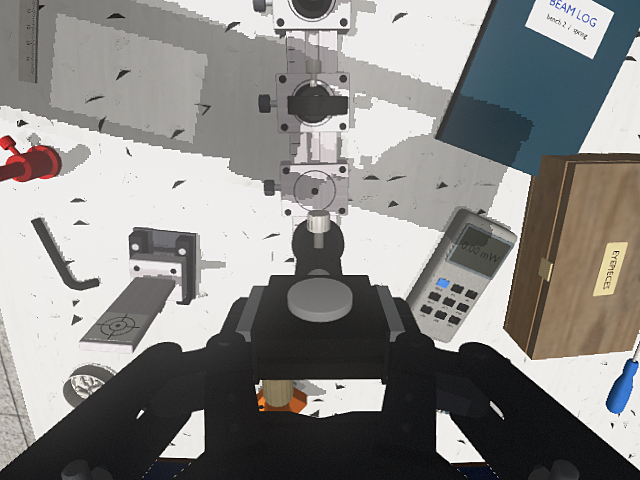

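```bash
python3 -m pendant '[[[0,-0.05,0.4,-0.1],[0,-0.05,0.5,0],[0,-0.03,0.5,0],[0,-0.03,0.5,0],[0,-0.03,0.5,0],[0,-0.03,0.5,0],[0,-0.03,0.5,0],[0,0,0.3,0],[0,0,0,0],[0,0,0,0]]]';  python3 held.py 439 326.9 75 175.75 0.31 64.73 442.2 324.7 0 -25.2 616.9 -57.9 45 -83.3
```

```text
time: 52.45
tool_pos: [613.3, -56.9, 143.8]
tcp_rot: [178.1, -3.3, 6.6]
ft_force: [-0.1, 0.3, -2.5]
finger_gap: 43.4
t 52.45 obj [617.4 -57.2  68.8] [  3.57   2.34 -83.16] tcp [613.3 -56.9 143.8] [178.1   -3.26   6.64] F [-0.1  0.3 -2.5]
err world [ -0.5  -0.7 -23.8] yaw -0.14 tool units [-0.098 -0.006  1.186] turn 0.03
```

```bash
python3 -m pendant '[[[-0.05,0,0.3,0],[-0.02,0,0.4,0],[-0.02,0,0.3,0],[0,0,0.1,0],[0,0,0,0],[0,0,0,0],[0,0,0,0],[0,0,0,0],[0,0,0,0],[0,0,0,0]]]';  python3 held.py 439 326.9 75 175.75 0.31 64.73 442.2 324.7 0 -25.2 617.3 -57.9 34 -83.3; python3 snap.py w43;python3 meas.py w43 250 160 390 290 5
```

```text
time: 53.28
tool_pos: [614.5, -58.3, 122.1]
tcp_rot: [178.0, -3.5, 6.6]
ft_force: [-0.0, -0.4, -1.7]
finger_gap: 43.4
t 53.28 obj [618.9 -58.7  47.2] [  3.8    2.27 -83.17] tcp [614.5 -58.3 122.1] [178.03  -3.49   6.62] F [-0.  -0.4 -1.7]
err world [ -1.6   0.8 -13.2] yaw -0.13 tool units [-0.117 -0.07   0.65 ] turn 0.03
w43 53.28 [614.5 -58.3 122.1] [178.03  -3.49   6.62] [-0.  -0.4 -1.7] 43.4
```

View pics/w43z.png

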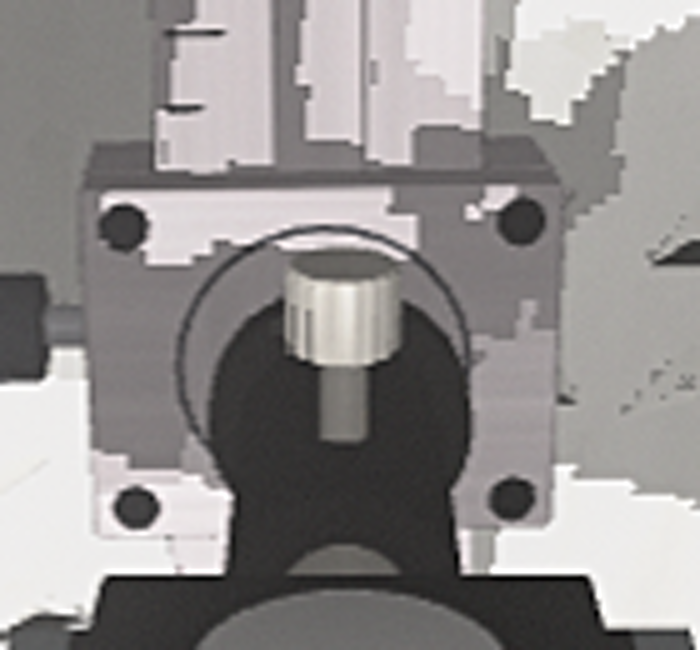

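```bash
python3 rel.py w43 250 160 5 340 425 52 124 227 521 222 137 508 512 497
```

```text
carrier [617.2 -58.   34. ] yaw 6.68 foot [618.4 -58.8  52. ] move tool units x,y [-0.108 -0.078] world [ -1.2   0.8 -18. ]
```

```bash
python3 -m pendant '[[[-0.09,-0.05,0.15,0],[0,0,0.15,0],[0,0,0.15,0],[0,0,0,0],[0,0,0,0],[0,0,0,0],[0,0,0,0],[0,0,0,0],[0,0,0,0],[0,0,0,0]]]';  python3 held.py 439 326.9 75 175.75 0.31 64.73 442.2 324.7 0 -25.2 617.3 -57.9 34 -83.3; python3 snap.py w44;python3 meas.py w44 250 160 390 290 5
```

```text
time: 54.17
tool_pos: [613.2, -57.7, 112.2]
tcp_rot: [178.0, -3.5, 6.6]
ft_force: [-0.2, 0.4, -2.0]
finger_gap: 43.5
t 54.17 obj [617.6 -58.   37.2] [  3.82   2.27 -83.17] tcp [613.2 -57.7 112.2] [178.02  -3.5    6.63] F [-0.2  0.4 -2. ]
err world [-0.3  0.1 -3.2] yaw -0.13 tool units [-0.024 -0.014  0.161] turn 0.03
w44 54.17 [613.2 -57.7 112.2] [178.02  -3.5    6.63] [-0.2  0.4 -2. ] 43.5
```

View pics/w44z.png

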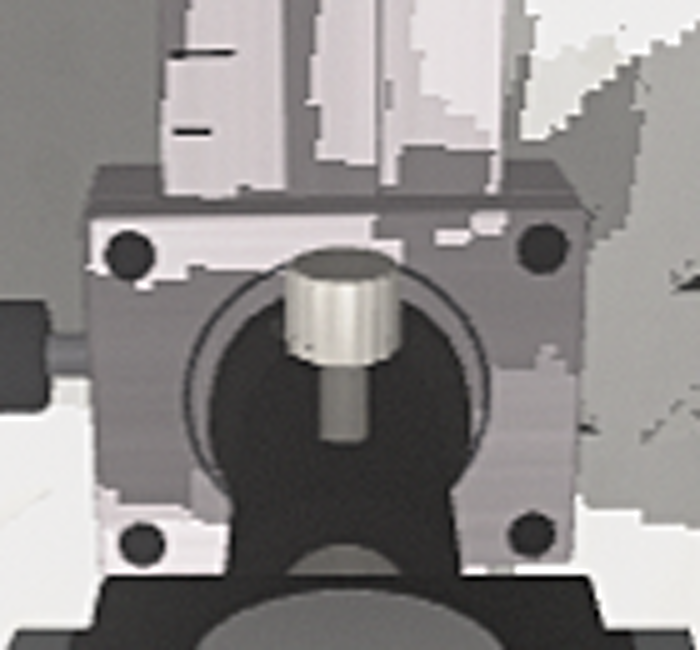

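```bash
python3 -m pendant '[[[-0.02,0,0.08,0],[0,0,0,0],[-0.01,0,0.05,0],[0,0,0,0],[0,0,0,0],[0,0,0,0],[0,0,0,0],[0,0,0,0],[0,0,0,0],[0,0,0,0]]]';  python3 held.py 439 326.9 75 175.75 0.31 64.73 442.2 324.7 0 -25.2 617.3 -57.9 34 -83.3
```

```text
time: 55.05
tool_pos: [613.0, -57.9, 109.8]
tcp_rot: [178.0, -3.6, 6.6]
ft_force: [0.1, -1.0, -2.7]
finger_gap: 43.7
t 55.05 obj [617.6 -58.3  34.8] [  3.87   2.25 -83.16] tcp [613.  -57.9 109.8] [178.01  -3.55   6.63] F [ 0.1 -1.  -2.7]
err world [-0.3  0.4 -0.8] yaw -0.14 tool units [-0.013 -0.021  0.038] turn 0.03
```

```bash
python3 -m pendant '[[[-0.02,-0.01,0.05,0],[0,0,0,0],[0,0,0.03,0],[0,0,0,0],[0,0,0,0],[0,0,0,0],[0,0,0,0],[0,0,0,0],[0,0,0,0],[0,0,0,0]]]';  python3 held.py 439 326.9 75 175.75 0.31 64.73 442.2 324.7 0 -25.2 617.3 -57.9 34 -83.3;python3 snap.py w45;python3 meas.py w45 250 160 390 290 5
```

```text
time: 55.88
tool_pos: [613.4, -57.9, 109.7]
tcp_rot: [178.0, -3.7, 6.6]
ft_force: [-0.2, -0.3, -0.5]
finger_gap: 43.7
t 55.88 obj [618.  -58.3  34.7] [  3.97   2.22 -83.16] tcp [613.4 -57.9 109.7] [177.98  -3.65   6.63] F [-0.2 -0.3 -0.5]
err world [-0.7  0.4 -0.7] yaw -0.14 tool units [-0.037 -0.026  0.033] turn 0.03
w45 55.88 [613.4 -57.9 109.7] [177.98  -3.65   6.63] [-0.2 -0.3 -0.5] 43.7
```

View pics/w45z.png

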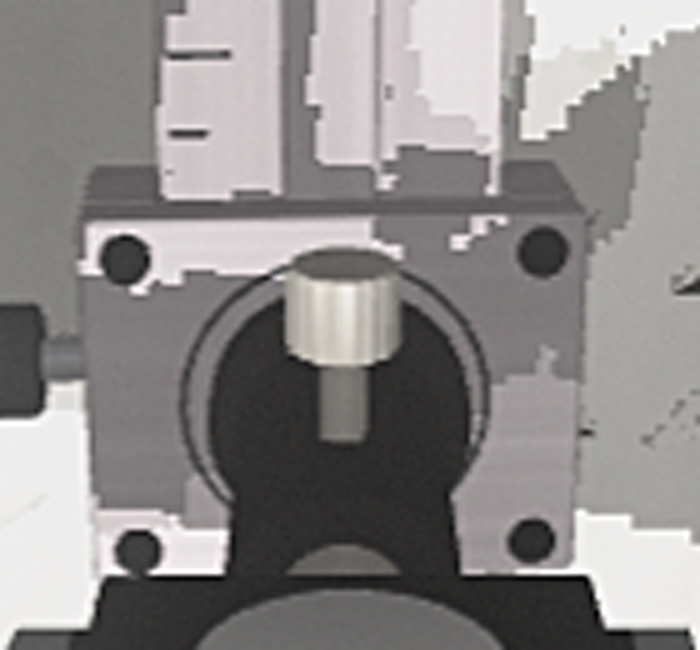

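```bash
python3 -m pendant '[[[0,0,0,0],[0,0,0,0],[0,0,0,0],[0,0,0,0],[0,0,0,0],[0,0,0,0],[0,0,0,0],[0,0,0,0],[0,0,0,0],[0,0,0,0]]]' 1; python3 snap.py w46;python3 meas.py w46 250 160 390 290 5; python3 go.py 613 -58 200 6.6
```

```text
time: 56.77
tool_pos: [614.5, -58.1, 110.4]
tcp_rot: [177.9, -3.8, 6.6]
ft_force: [-0.3, 0.3, 1.5]
finger_gap: 85.5
w46 56.77 [614.5 -58.1 110.4] [177.93  -3.79   6.63] [-0.3  0.3  1.5] 85.5
now [614.5 -58.1 110.4] [177.94  -3.79   6.63] shift tool units [ 0.22  0.15 -4.47] turn units 0.01
tilt world deg [ 4.   -1.61] tool x/y comp [-3.79 -2.06]
```

View pics/w46.png

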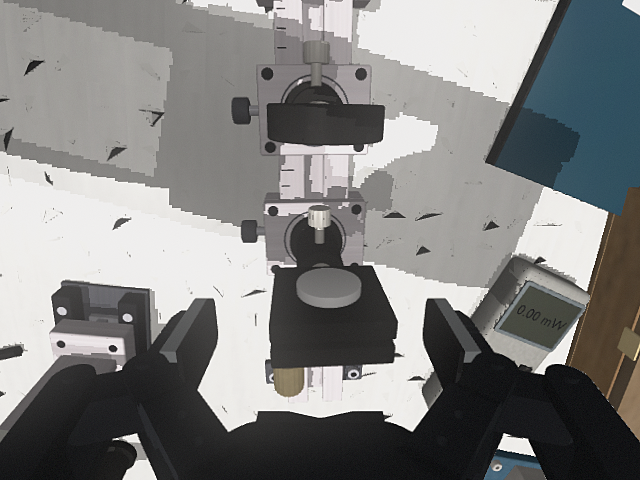

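View pics/w46z.png

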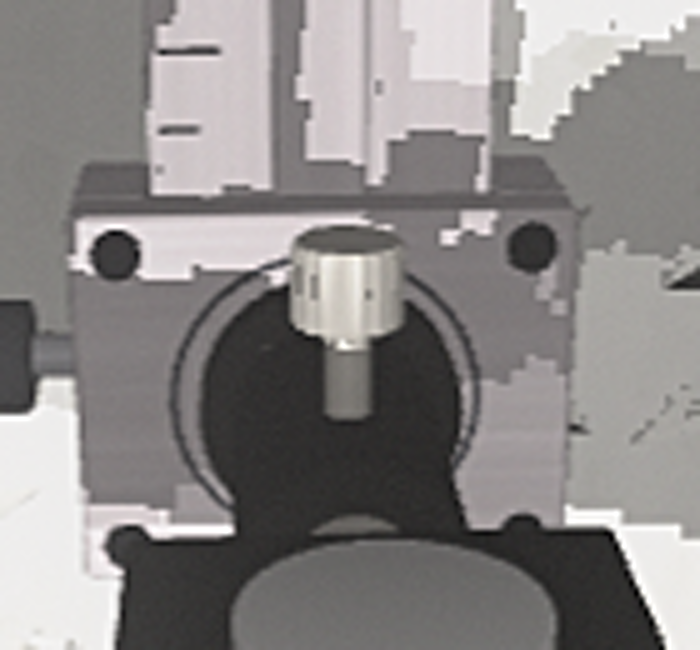

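```bash
python3 -m pendant '[[[0.06,0.02,-0.4,0],[0.05,0.02,-0.6,0],[0.04,0.02,-0.7,0],[0.04,0.02,-0.8,0],[0.04,0.02,-0.8,0],[0.04,0.02,-0.8,0],[0.03,0.02,-0.8,0],[0,0,-0.8,0],[0,0,-0.7,0],[0,0,-0.3,0]]]'; python3 snap.py w47; python3 -m pendant '[[[-0.3,0.7,-0.3,0],[-0.3,0.7,-0.2,0],[-0.3,0.7,0,0],[-0.3,0.7,0,0],[-0.2,0.5,0,0],[0,0,0,0],[0,0,0,0],[0,0,0,0],[0,0,0,0],[0,0,0,0]]]'; python3 snap.py w48; python3 meas.py w48 270 0 430 200 4
python3 - <<'E'
from h import *
crop(snapshot('side'),270,100,470,300,3,'s48')
E
```

```text
time: 57.65
tool_pos: [611.0, -56.3, 259.1]
tcp_rot: [177.9, -3.9, 6.6]
ft_force: [0.2, 0.3, -0.4]
finger_gap: 85.6
w47 57.65 [611.  -56.3 259.1] [177.9   -3.91   6.64] [ 0.2  0.3 -0.4] 85.6
time: 58.53
tool_pos: [589.8, -124.8, 270.9]
tcp_rot: [178.0, -4.0, 6.8]
ft_force: [0.4, -0.2, 0.5]
finger_gap: 85.5
w48 58.53 [ 589.8 -124.8  270.9] [177.96  -4.03   6.77] [ 0.4 -0.2  0.5] 85.5
```

View pics/w47.png

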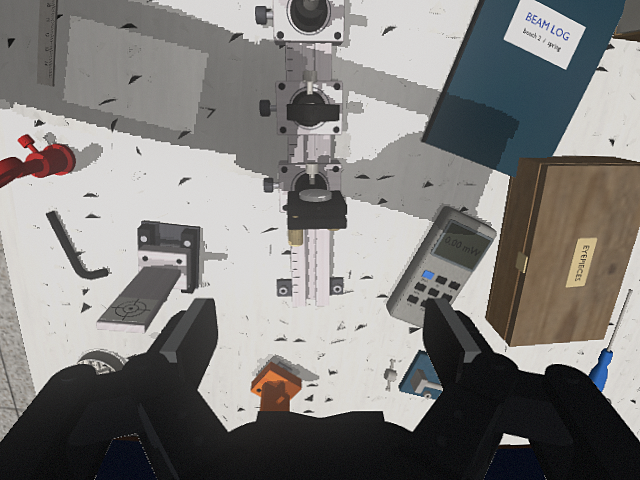

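View pics/w48.png

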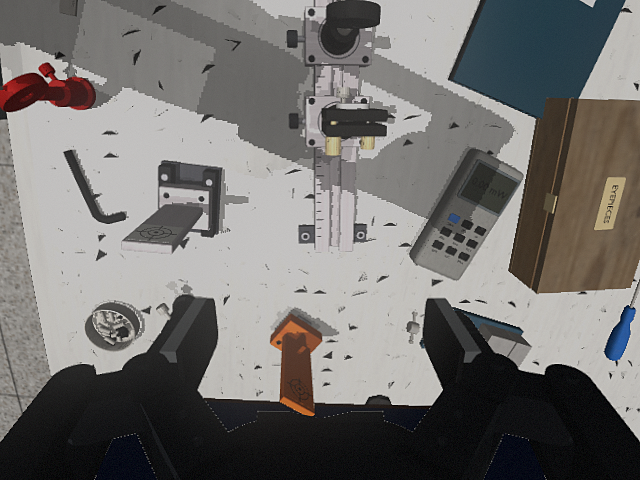

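View pics/s48.png

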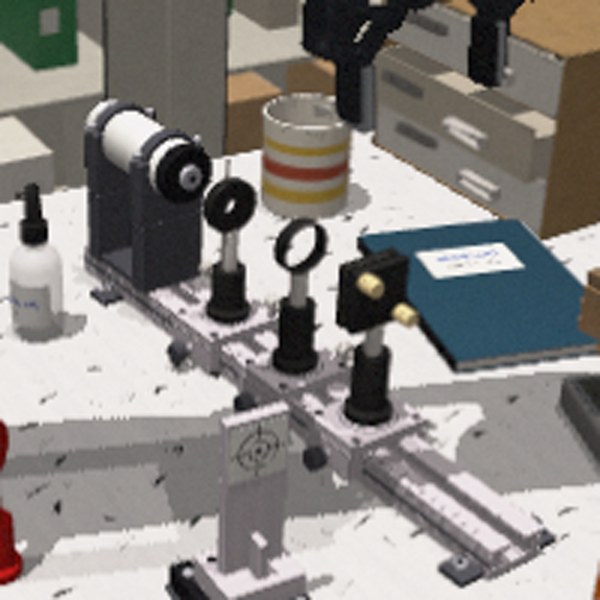

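```bash
python3 meas.py w47 255 60 365 250 4
```

```text
(no output)
```

View pics/w47z.png

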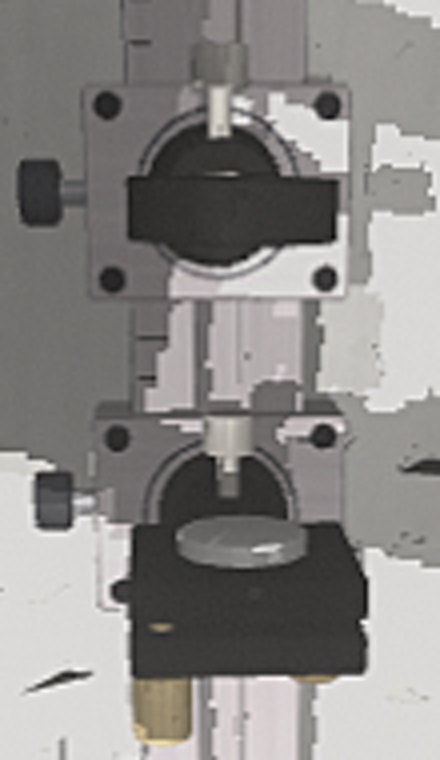

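View pics/w48z.png

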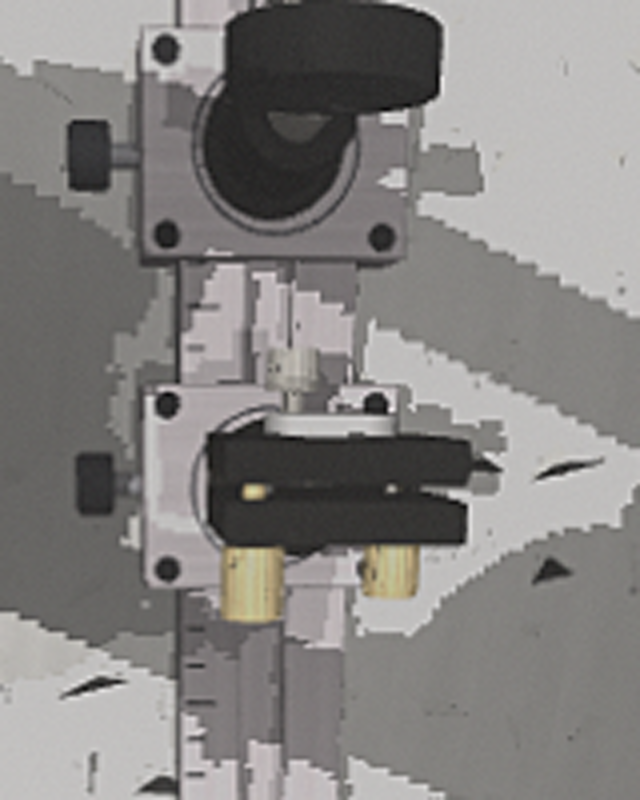

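Run:
```python
from snap import *
np.set_printoptions(precision=1,suppress=True)
C,_,_=load('w47');D,_,_=load('w48')
Z=lambda p:(255+p[0]/4,60+p[1]/4); W=lambda p:(270+p[0]/4,p[1]/4)
def yaw(C,f,l,r,z):
    l,r=onz(C,f(l),z),onz(C,f(r),z);m=(l+r)/2;print(m,np.linalg.norm(l-r),np.degrees(np.arctan2(*(r-l)[[1,0]])).round(2))
yaw(C,Z,(134,674),(366,672),148)   # mirror back edge
yaw(D,W,(222,545),(467,543),148)
yaw(C,Z,(128,175),(338,177),127)  # lens
yaw(C,Z,(128,242),(338,243),127)
```

```text
[618.1 -60.3 148. ] 42.73249046961754 5.82
[617.7 -60.9 148. ] 44.08842771170371 7.07
[606.4  25.4 127. ] 37.40873201447638 6.08
[607.7  14.  127. ] 37.919612224313525 6.18
```

```bash
python3 -c "
from bench import *
s=sense();print(s['time'],s['ft_force'].round(1),s['qd'].round(2)); print(hand_in())"
```

```text
58.6333 [-0.4 -0.5  0.4] [-0.15 -0.14 -0.05 -0.08  0.02 -0.07]
the job is handed in; nothing more can be done
None
```

I handed the job in at 58.6 s of the 122 s allowed. The target is parked, and the iris, lens and mirror stand on the first, second and third carriers. Nothing was knocked over, and the red and orange look-alikes were left alone.

1. **Target:** I slid it out of the rail's open end, lifted it off and set it in the cradle with its foot in the groove. In the last measurement it sat about 2 mm off the groove's centreline and about 1° off its direction.
2. **Iris:** it looked centred on its carrier's ring to within about 0.5 mm. Seen from above, its disc is about 1.5° off square to the beam.
3. **Lens:** it is about 1 mm off its carrier's centre and about 0.5° off square.
4. **Mirror:** it faces the laser, about 0.5 mm off centre and within about 1° of square. Two views of its back edge gave 5.8° and 7.1°, against 6.7° for the rail.

- **Arm tilt:** the tool drifted up to 4° off vertical during the moves. I released the target leaning about 2°, the iris about 3° and the mirror about 4.5°, and each settled onto its base.
- **Final view:** the last side and wrist pictures showed the target parked and all three posts standing, with the gripper open and clear of everything.

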